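# Clip the sorting trays on the rail and sort the shaker's shock mounts by firmness

## Robot

A 7-joint arm with a two-finger parallel gripper is mounted at the origin on the work surface. World frame = base frame: x ahead of the robot, y to its left, z up, the work surface at z = 0. Lengths are in m, angles in rad, forces in N, time in s.
With the tool pointing down it reaches from about 0.4 to 0.85 m from the base axis. Payload 4.5 kg.
Tool frame: the origin (TCP) lies on the centre line of the jaws, within the pads' length; the fingertips stand 8 mm ahead of it and the grasp point (between the pads) lies 11 mm behind it; z points along the fingers, x is the direction in which the jaws open and shut, and the axes are right-handed (so a half turn about z gives the same grasp; the last joint's range is limited). The gripper opens to 88 mm and grips with 3 to 60 N. Pads are 18 mm wide; open, the fingers measure 123 mm over their backs; the gripper's body (75 mm by 187 mm) begins 45 mm behind the grasp point.
Start: joints at [1.355, 0.689, -0.195, 1.565, 0.157, 0.902, -0.215], TCP at [0.155, -0.606, 0.247] pointing down, gripper open.
Joint ranges: [-3.01, 3.01], [-0.46, 2.08], [-1.47, 1.51], [0.13, 2.56], [-1, 4.14], [0.04, 2.09], [-2.66, 2.66]. Speed limits (rad/s): [2.57, 2.57, 3.14, 3.14, 3.14, 3.14, 3.14].

## Interface

Orientations are given as a unit quaternion [x, y, z, w].
In Python, from plant import get_state, snapshot, finish_job, boxes_of, pinpoint gives the robot as it stands.
- The arm moves only by the shell command python3 -m creep 'ROWS' [FORCE]. ROWS is JSON, a list of rows, each an object with "hand": the finger opening in m, from 0 to 0.0881; "slide": the shift along the tool's x, y, z in m, a list of three; "turn": the turn about the tool's z in degrees. A call has 1 to 5 rows; each row shifts and turns the commanded pose from where the row before left it, along the tool's axes as they then stand; what a row does not reach is not made up. A row lasts 1/8 s, in which the tool goes at most 62.5 mm and 10.7 degrees, less where a joint would pass 70% of its speed; a pose out of reach is approached as far as the arm can. A call is refused whole if a number of a shift passes 0.0625 or a number of a turn 10.7, either way. A call with a gripper value outside its range is refused whole. The fingers move at their own pace and stop on an object; FORCE is the grip in N (left out, the last holds). Time passes only in rows, so rows that do not move let the fingers close. It gives the time, the measured TCP pose, the force and the opening at its end, in the units of the state.
- get_state(): the state, without advancing time (a new reading comes with each control period).
- snapshot(name): name is "side" or "top"; returns a dict with "frame" (384x512x3 uint8, red, green, blue), "depth" (384x512 float32, m along the optical axis (not along the pixel's ray), 0 where there is no reading), "mtx" (3x3 intrinsics, pixels), "k1" (the pictures are not rectified: a ray, as slopes to the right and down, at radius r is drawn at 1 + k1 r^2 times it, then the intrinsics apply), "camera_from_world" (4x4, takes a point from world to camera coordinates). Camera axes: x right, y down, z forward; pixel columns grow to the right and rows downward; lengths in m; the calibration is good to about 2 mm. A picture is of the moment at which its call begins.
- finish_job(): hands the job in, once; it reports no verdict.
Trained networks look in a picture, given as the dict that the camera call returned (one of the last four; its "shot" number tells which), for a name from the list of things; names that differ only in an ending like _2 or _b are one class to them, and where a whole thing is asked for, a point or a joint stands for the part that bears it (a point fixed in the world has none). Each returns a list of dicts, best first, with "conf" (0 to 1); they miss things now and then, are a little off and sometimes report something else, mostly with a low value. They report only what shows in the picture. A call takes as long as a camera call. They do not tell look-alikes from the thing itself.
- boxes_of(target, picture): "uv" ([column, row] in pixels, amid what is visible of it).
- pinpoint(target, picture): "uv" ([column, row] in pixels: a listed point, or the origin of a listed thing).
The state is a dict: "clock": time; "q": joint angles; "qd": joint speeds; "joint_torque": joint torques, N m; "tool_pos": TCP position; "eef_rot": TCP orientation; "contact_force": force on the tool from outside, world axes, zero at the start; "moment": the same for the moment, N m; "opening": opening from 0.0 (shut) to 1.0 (fully open).
Only numpy, scipy, OpenCV 4.12 (cv2) and the standard library are available. Lean on these libraries where they do the work, as an engineer would, in place of code of your own. Each camera call takes 0.05 s, during which the arm holds its last target.

## Task

Clip both white trays onto the sloping rail: hook each tray's lip under the rail's upper edge, then tilt its foot down until the clip snaps and the tray lies flat on the rail. Then squeeze each shock mount between the fingers and sort them into the clipped-on trays: the soft ones that give easily into the wide tray, the hardened ones into the narrow tray. Leave the tip box and beaker alone.

Things in the scene. Friction and masses are not known exactly. Their poses are not given: they have to be found in the camera images.
- rail: Aluminium mounting rail on a console, sloping up away from the robot, 30 deg from level. Flat strip, 50 mm wide up the slope, 4 mm thick, rounded edges, 320 mm long, 16 mm clear of the slate-grey 160 x 360 mm panel, whose ledge (x -60 to -76 mm, flush with the rail) stops a tray's tab. Origin: middle of its outer face, about 95 mm above the bench. x up the slope (upper edge +25 mm, lower edge -25 mm), y along the rail, z square out of the slope.
- rail_top (a point): Middle of the rail's upper edge (x = +25 mm, on the outer face), rail's axes. To hang a tray: hold it with its foot raised about 18 deg from the slope, pass its lip beyond this edge, draw it down-slope so the lip hooks under the edge, swing the foot down and press its tab square down (about 5 N) until the clip snaps under the lower edge.
- tray_wide_center (a point): Centre of the wide white clip-on tray, half-way up its side walls: grip it here across its width (y). Open box, 100 mm long (x), 64 mm wide outside, walls 3 mm, mass 155 g. Starts lying flat on the bench at the left or right, this point 20.5 mm above the bench, rim 28 mm. x runs from foot tab to lip end (up the slope once clipped on), z out of its mouth.
- tray_wide_seat (a point): Middle of the wide tray's underside (13 mm above the bench as it lies, 7.5 mm under the centre), same axes. Clipped on, it rests on the rail's outer face, within about 2 mm of the rail's x = 0.
- tray_wide_lip (a point): Bottom of the fixed lip under the wide tray (13 mm below the underside), same axes, x = +25.5 mm from the tray's middle: the inner face of its leg (leg 4.5 mm thick, beyond this). From the leg a hook points 6.5 mm towards the foot; its upper face is 9 mm below the underside, so the 4 mm rail edge goes between with play.
- tray_wide_clip (a point): Tip of the sprung steel clip nose under the wide tray's foot end, same axes: x = -22 mm from the tray's middle, 6.5 mm below the underside; it gives way up to 6 mm towards the foot and springs back. A fixed guard stands behind it (x = -42 to -38 mm, 13 mm deep).
- tray_wide_floor (a point): Middle of the wide tray's inner floor (16 mm above the bench as it lies), same axes; inside 94 mm by 58 mm, sides and lip-end wall 12 mm high, foot-end wall 20 mm high.
- tray_wide_tab (a point): Middle of the top of the wide tray's flat foot tab, same axes, x = -63 mm from the tray's middle, 4 mm above the underside. The tab is 24 mm long and 36 mm wide, just outside the foot-end wall: press here to snap the clip.
- tray_narrow_center (a point): Centre of the narrow white clip-on tray, half-way up its side walls: grip it here across its width (y). Open box, 100 mm long (x), 48 mm wide outside, walls 3 mm, mass 155 g. Starts lying flat on the bench at the left or right, this point 20.5 mm above the bench, rim 28 mm. x runs from foot tab to lip end (up the slope once clipped on), z out of its mouth.
- tray_narrow_seat (a point): Middle of the narrow tray's underside (13 mm above the bench as it lies, 7.5 mm under the centre), same axes. Clipped on, it rests on the rail's outer face, within about 2 mm of the rail's x = 0.
- tray_narrow_lip (a point): Bottom of the fixed lip under the narrow tray (13 mm below the underside), same axes, x = +25.5 mm from the tray's middle: the inner face of its leg (leg 4.5 mm thick, beyond this). From the leg a hook points 6.5 mm towards the foot; its upper face is 9 mm below the underside, so the 4 mm rail edge goes between with play.
- tray_narrow_clip (a point): Tip of the sprung steel clip nose under the narrow tray's foot end, same axes: x = -22 mm from the tray's middle, 6.5 mm below the underside; it gives way up to 6 mm towards the foot and springs back. A fixed guard stands behind it (x = -42 to -38 mm, 13 mm deep).
- tray_narrow_floor (a point): Middle of the narrow tray's inner floor (16 mm above the bench as it lies), same axes; inside 94 mm by 42 mm, sides and lip-end wall 12 mm high, foot-end wall 20 mm high.
- tray_narrow_tab (a point): Middle of the top of the narrow tray's flat foot tab, same axes, x = -63 mm from the tray's middle, 4 mm above the underside. The tab is 24 mm long and 36 mm wide, just outside the foot-end wall: press here to snap the clip.
- mount_a_center (a point): Centre of a shock mount (may be absent): two square steel plates 28 x 28 x 4 mm joined by a 23 mm thick black rubber core, 30 mm long overall along y, standing on the plates' edges, 28 mm high, 70 g. All look alike. Squeezed along y, a soft one gives 1 mm per 1.1 N (9 mm at most), a hard one 1 mm per 5 N; it springs back.
- mount_b_center (a point): Centre of a shock mount (may be absent): two square steel plates 28 x 28 x 4 mm joined by a 23 mm thick black rubber core, 30 mm long overall along y, standing on the plates' edges, 28 mm high, 70 g. All look alike. Squeezed along y, a soft one gives 1 mm per 1.1 N (9 mm at most), a hard one 1 mm per 5 N; it springs back.
- mount_c_center (a point): Centre of a shock mount (may be absent): two square steel plates 28 x 28 x 4 mm joined by a 23 mm thick black rubber core, 30 mm long overall along y, standing on the plates' edges, 28 mm high, 70 g. All look alike. Squeezed along y, a soft one gives 1 mm per 1.1 N (9 mm at most), a hard one 1 mm per 5 N; it springs back.
- mount_d_center (a point): Centre of a shock mount (may be absent): two square steel plates 28 x 28 x 4 mm joined by a 23 mm thick black rubber core, 30 mm long overall along y, standing on the plates' edges, 28 mm high, 70 g. All look alike. Squeezed along y, a soft one gives 1 mm per 1.1 N (9 mm at most), a hard one 1 mm per 5 N; it springs back.
- mount_e_center (a point): Centre of a shock mount (may be absent): two square steel plates 28 x 28 x 4 mm joined by a 23 mm thick black rubber core, 30 mm long overall along y, standing on the plates' edges, 28 mm high, 70 g. All look alike. Squeezed along y, a soft one gives 1 mm per 1.1 N (9 mm at most), a hard one 1 mm per 5 N; it springs back.
- mount_f_center (a point): Centre of a shock mount (may be absent): two square steel plates 28 x 28 x 4 mm joined by a 23 mm thick black rubber core, 30 mm long overall along y, standing on the plates' edges, 28 mm high, 70 g. All look alike. Squeezed along y, a soft one gives 1 mm per 1.1 N (9 mm at most), a hard one 1 mm per 5 N; it springs back.
- tip_box: Bystander: open tip box 115 x 80 x 53 mm with yellow tips, origin under its centre.
- beaker: Bystander: glass beaker 72 mm across, 90 mm high, origin under its centre.
There are look-alikes about, which are no part of the job. What is shaped like the part that bears mount_b_center but turquoise or yellow is not meant.

How it is judged:
On the way:
1. both trays are clipped onto the rail, with no mount in either yet (z of tray_wide_seat in the frame of rail between -0.003 and 0.003 m and x of tray_wide_seat in the frame of rail between -0.006 and 0.006 m and y of tray_wide_seat in the frame of rail between -0.14 and 0.14 m and angle between the z axis of each of tray_wide_seat, tray_narrow_seat and the z axis of rail, either way round below 0.06 rad and angle between the x axis of each of tray_wide_seat, tray_narrow_seat and the x axis of rail, either way round below 0.08 rad and angle between each of tray_wide_seat, tray_narrow_seat's own z axis and vertical below 0.7 rad and x of each of tray_wide_tab, tray_narrow_tab in the frame of rail below -0.05 m and z of tray_narrow_seat in the frame of rail between -0.003 and 0.003 m and x of tray_narrow_seat in the frame of rail between -0.006 and 0.006 m and y of tray_narrow_seat in the frame of rail between -0.14 and 0.14 m and not ((x of mount_a_center in the frame of tray_wide_floor between -0.045 and 0.045 m and y of mount_a_center in the frame of tray_wide_floor between -0.029 and 0.029 m and z of mount_a_center in the frame of tray_wide_floor between 0 and 0.03 m and linear speed of mount_a below 0.02 m/s) or (x of mount_a_center in the frame of tray_narrow_floor between -0.045 and 0.045 m and y of mount_a_center in the frame of tray_narrow_floor between -0.021 and 0.021 m and z of mount_a_center in the frame of tray_narrow_floor between 0 and 0.03 m and linear speed of mount_a below 0.02 m/s)) and not ((x of mount_b_center in the frame of tray_wide_floor between -0.045 and 0.045 m and y of mount_b_center in the frame of tray_wide_floor between -0.029 and 0.029 m and z of mount_b_center in the frame of tray_wide_floor between 0 and 0.03 m and linear speed of mount_b below 0.02 m/s) or (x of mount_b_center in the frame of tray_narrow_floor between -0.045 and 0.045 m and y of mount_b_center in the frame of tray_narrow_floor between -0.021 and 0.021 m and z of mount_b_center in the frame of tray_narrow_floor between 0 and 0.03 m and linear speed of mount_b below 0.02 m/s)) and not ((x of mount_c_center in the frame of tray_wide_floor between -0.045 and 0.045 m and y of mount_c_center in the frame of tray_wide_floor between -0.029 and 0.029 m and z of mount_c_center in the frame of tray_wide_floor between 0 and 0.03 m and linear speed of mount_c below 0.02 m/s) or (x of mount_c_center in the frame of tray_narrow_floor between -0.045 and 0.045 m and y of mount_c_center in the frame of tray_narrow_floor between -0.021 and 0.021 m and z of mount_c_center in the frame of tray_narrow_floor between 0 and 0.03 m and linear speed of mount_c below 0.02 m/s)) and not ((x of mount_d_center in the frame of tray_wide_floor between -0.045 and 0.045 m and y of mount_d_center in the frame of tray_wide_floor between -0.029 and 0.029 m and z of mount_d_center in the frame of tray_wide_floor between 0 and 0.03 m and linear speed of mount_d below 0.02 m/s) or (x of mount_d_center in the frame of tray_narrow_floor between -0.045 and 0.045 m and y of mount_d_center in the frame of tray_narrow_floor between -0.021 and 0.021 m and z of mount_d_center in the frame of tray_narrow_floor between 0 and 0.03 m and linear speed of mount_d below 0.02 m/s)) and not ((x of mount_e_center in the frame of tray_wide_floor between -0.045 and 0.045 m and y of mount_e_center in the frame of tray_wide_floor between -0.029 and 0.029 m and z of mount_e_center in the frame of tray_wide_floor between 0 and 0.03 m and linear speed of mount_e below 0.02 m/s) or (x of mount_e_center in the frame of tray_narrow_floor between -0.045 and 0.045 m and y of mount_e_center in the frame of tray_narrow_floor between -0.021 and 0.021 m and z of mount_e_center in the frame of tray_narrow_floor between 0 and 0.03 m and linear speed of mount_e below 0.02 m/s)) and not ((x of mount_f_center in the frame of tray_wide_floor between -0.045 and 0.045 m and y of mount_f_center in the frame of tray_wide_floor between -0.029 and 0.029 m and z of mount_f_center in the frame of tray_wide_floor between 0 and 0.03 m and linear speed of mount_f below 0.02 m/s) or (x of mount_f_center in the frame of tray_narrow_floor between -0.045 and 0.045 m and y of mount_f_center in the frame of tray_narrow_floor between -0.021 and 0.021 m and z of mount_f_center in the frame of tray_narrow_floor between 0 and 0.03 m and linear speed of mount_f below 0.02 m/s))), for 0.3 s.
At the end, for the whole second after the job is handed in: Both trays snapped on the rail (underside within 3 mm of its face, 6 mm of its place across it, tilt under 0.06 rad, skew under 0.08 rad, tray middle within 140 mm of the rail middle); every soft mount at rest inside the wide tray, every hard one inside the narrow tray; bystanders unmoved (z of tray_wide_seat in the frame of rail between -0.003 and 0.003 m and x of tray_wide_seat in the frame of rail between -0.006 and 0.006 m and y of tray_wide_seat in the frame of rail between -0.14 and 0.14 m and angle between the z axis of each of tray_wide_seat, tray_narrow_seat and the z axis of rail, either way round below 0.06 rad and angle between the x axis of each of tray_wide_seat, tray_narrow_seat and the x axis of rail, either way round below 0.08 rad and angle between each of tray_wide_seat, tray_narrow_seat's own z axis and vertical below 0.7 rad and x of each of tray_wide_tab, tray_narrow_tab in the frame of rail below -0.05 m and z of tray_narrow_seat in the frame of rail between -0.003 and 0.003 m and x of tray_narrow_seat in the frame of rail between -0.006 and 0.006 m and y of tray_narrow_seat in the frame of rail between -0.14 and 0.14 m and x of mount_a_center in the frame of tray_narrow_floor between -0.045 and 0.045 m and y of mount_a_center in the frame of tray_narrow_floor between -0.021 and 0.021 m and z of mount_a_center in the frame of tray_narrow_floor between 0 and 0.03 m and linear speed of each of mount_a, mount_b, mount_c, mount_d, mount_e, mount_f below 0.02 m/s and x of mount_b_center in the frame of tray_wide_floor between -0.045 and 0.045 m and y of mount_b_center in the frame of tray_wide_floor between -0.029 and 0.029 m and z of mount_b_center in the frame of tray_wide_floor between 0 and 0.03 m and x of mount_c_center in the frame of tray_wide_floor between -0.045 and 0.045 m and y of mount_c_center in the frame of tray_wide_floor between -0.029 and 0.029 m and z of mount_c_center in the frame of tray_wide_floor between 0 and 0.03 m and x of mount_d_center in the frame of tray_narrow_floor between -0.045 and 0.045 m and y of mount_d_center in the frame of tray_narrow_floor between -0.021 and 0.021 m and z of mount_d_center in the frame of tray_narrow_floor between 0 and 0.03 m and x of mount_e_center in the frame of tray_narrow_floor between -0.045 and 0.045 m and y of mount_e_center in the frame of tray_narrow_floor between -0.021 and 0.021 m and z of mount_e_center in the frame of tray_narrow_floor between 0 and 0.03 m and x of mount_f_center in the frame of tray_wide_floor between -0.045 and 0.045 m and y of mount_f_center in the frame of tray_wide_floor between -0.029 and 0.029 m and z of mount_f_center in the frame of tray_wide_floor between 0 and 0.03 m); the robot touches nothing.
It fails at once if a bystander is moved by more than 3 cm or knocked over (distance of any of tip_box, beaker from where it was at the start of the episode above 0.03 m or angle between any of tip_box, beaker's own z axis and vertical above 0.5 rad).
Of mount_a, mount_b, mount_c, mount_d, mount_e, mount_f only 3 to 5 are there at a start; the rules pass over those that are not, and their reading is None.
At some moment in a run one of mount_a, mount_b, mount_c, mount_d, mount_e, mount_f may be knocked a few centimetres aside while the robot is not near it.
Once in a run the grip may slacken for a moment while it holds something.
It also fails if it takes over 210 s, if anything falls off the work surface, if the arm or the gripper's body presses on something with over 40 N, if the wrist force passes 120 N, or if a joint passes its speed limit or range.

## Working session

There is one attempt and no reset: what is moved stays moved. The work goes in short steps, Python scripts to look and compute and a shell command to move; the robot and the scene stay as the last step left them, time stands still between calls to the robot, and variables do not carry over. Pictures are saved under pics/ and viewed, and the job is handed in when it is done.

I'll start by looking at the scene.

```bash
ls; mkdir -p pics; cat > h.py <<'E'
import numpy as np, cv2
from plant import get_state, snapshot, boxes_of, pinpoint
from scipy.spatial.transform import Rotation as R
def save(p,name): cv2.imwrite(f'pics/{name}.png',cv2.cvtColor(p['frame'],cv2.COLOR_RGB2BGR))
def undist(p,u,v):
    K=p['mtx'];xd=(u-K[0,2])/K[0,0];yd=(v-K[1,2])/K[1,1]
    x,y=xd,yd
    for _ in range(30):
        f=1+p['k1']*(x*x+y*y); x,y=xd/f,yd/f
    return x,y
def ray(p,u,v):
    x,y=undist(p,u,v); T=np.linalg.inv(p['camera_from_world'])
    return T[:3,3],T[:3,:3]@np.array([x,y,1.])
def atz(p,u,v,z):
    o,d=ray(p,u,v); return o+d*(z-o[2])/d[2]
def atd(p,u,v,w=1):
    u0,v0=int(round(u)),int(round(v)); D=p['depth'][max(0,v0-w):v0+w+1,max(0,u0-w):u0+w+1]; D=D[D>0]
    if len(D)==0: return None
    o,d=ray(p,u,v); return o+d*np.median(D)
def proj(p,P):
    c=p['camera_from_world']@np.append(P,1); x,y=c[0]/c[2],c[1]/c[2]; f=1+p['k1']*(x*x+y*y)
    K=p['mtx']; return np.array([K[0,0]*x*f+K[0,2],K[1,1]*y*f+K[1,2]])
def st():
    s=get_state(); r=R.from_quat(s['eef_rot']); print('t',round(s['clock'],2),'pos',np.round(s['tool_pos'],4),'F',np.round(s['contact_force'],1),'M',np.round(s['moment'],2),'open mm',round(s['opening']*88.1,1)); print(np.round(r.as_matrix(),3).tolist()); return s,r
E
python3 - <<'E'
from h import *
st()
for n in('side','top'):
    p=snapshot(n); save(p,n+'0'); print(n,p['mtx'].tolist(),p['k1'],np.linalg.inv(p['camera_from_world']).round(3).tolist())
    for t in ['tray_wide_center','tray_narrow_center','rail','rail_top','mount_a_center','tip_box','beaker','tray_wide_tab','tray_narrow_tab','tray_wide_floor','tray_narrow_floor']:
        for d in pinpoint(t,p)[:7]:
            if d['conf']>.2: print(n,t,np.round(d['uv'],1),round(d['conf'],2),np.round(atd(p,*d['uv']),3))
E
```

```text
pics
t 0.0 pos [ 0.1543 -0.605   0.2459] F [-0.2 -0.   0.5] M [ 0.01  0.02 -0.01] open mm 87.7
[[0.247, -0.969, -0.001], [-0.969, -0.247, 0.002], [-0.002, 0.0, -1.0]]
side [[411.883123884724, 0.0, 260.5816641227984], [0.0, 411.883123884724, 191.80848255355167], [0.0, 0.0, 1.0]] 0.01743717804855417 [[-0.825, -0.323, 0.465, 0.054], [-0.566, 0.454, -0.689, 0.661], [0.012, -0.831, -0.557, 0.63], [0.0, 0.0, 0.0, 1.0]]
side tray_wide_center [159.3 306. ] 0.78 [0.504 0.33  0.016]
side tray_narrow_center [323.8 161.7] 0.64 [ 0.502 -0.34   0.018]
side tray_narrow_center [297.4 208.5] 0.28 [ 0.447 -0.088  0.018]
side rail [224.1 183.3] 0.78 [0.597 0.015 0.091]
side rail_top [216.5 175.6] 0.75 [0.62  0.015 0.105]
side rail_top [290.5 158.2] 0.48 [ 0.6   -0.31   0.012]
side mount_a_center [295.5 205.7] 0.57 [ 0.453 -0.088  0.024]
side tip_box [132.1 276.2] 0.86 [0.574 0.328 0.051]
side tip_box [161.9 305.7] 0.53 [0.501 0.327 0.015]
side beaker [289.3 157.9] 0.85 [ 0.603 -0.308  0.013]
side tray_wide_tab [176.4 330.7] 0.87 [0.438 0.353 0.017]
side tray_narrow_tab [340.4 170.6] 0.93 [ 0.437 -0.318
[... 608 characters left out ...]
6]
top rail_top [221.9 214.2] 0.27 [0.464 0.105 0.024]
top mount_a_center [308.1 215.3] 0.7 [ 0.46  -0.102  0.025]
top mount_a_center [131.2 202.3] 0.38 [0.494 0.333 0.015]
top tip_box [147.3 154.1] 0.67 [0.607 0.283 0.053]
top beaker [395.  150.4] 0.96 [ 0.605 -0.298  0.081]
top tray_wide_tab [123.1 227.3] 0.63 [0.432 0.352 0.015]
top tray_wide_tab [397.3 221.9] 0.56 [ 0.443 -0.32   0.016]
top tray_narrow_tab [394.1 223.4] 0.98 [ 0.439 -0.312  0.016]
top tray_wide_floor [128.8 200.3] 0.8 [0.499 0.339 0.015]
top tray_narrow_floor [398.6 199.8] 0.59 [ 0.497 -0.325  0.015]
top tray_narrow_floor [252.  214.9] 0.51 [0.462 0.032 0.026]
top tray_narrow_floor [344. 227.] 0.41 [ 0.432 -0.187  0.026]
```

View pics/side0.png

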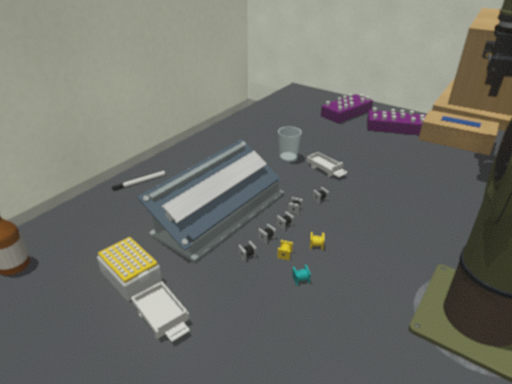

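View pics/top0.png

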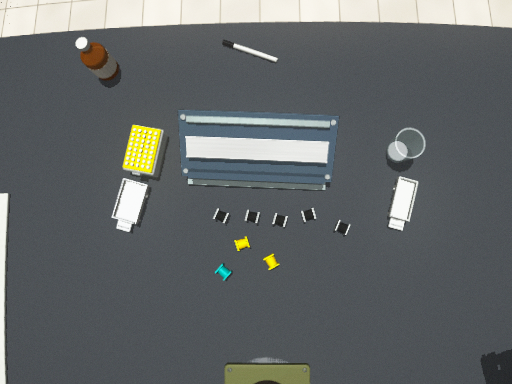

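Top view: the wide tray is at (130,200) beside the tip box, and the narrow tray is at (403,200) beside the beaker. The rail is at (258,150), with five mounts between (221,215) and (343,227). The yellow and turquoise look-alikes are below the mounts. Next I'll measure the trays and rail precisely.

```bash
cat > m.py <<'E'
from h import *
def cloud(p):
    H,W=p['depth'].shape; uu,vv=np.meshgrid(np.arange(W),np.arange(H)); x,y=undist(p,uu.astype(float),vv.astype(float))
    d=p['depth']; T=np.linalg.inv(p['camera_from_world']); c=np.stack([x*d,y*d,d],-1); return c@T[:3,:3].T+T[:3,3]
def white(p):
    h=cv2.cvtColor(p['frame'],cv2.COLOR_RGB2HSV); return ((h[...,1]<45)&(h[...,2]>140))
E
python3 - <<'E'
from m import *
p=snapshot('top'); C=cloud(p); W=white(p)
for nm,(u,v) in dict(wide=(130,200),narrow=(403,200)).items():
    m=W.copy(); k=np.zeros_like(m);k[v-40:v+40,u-45:u+45]=1; m&=k
    n,l,s,c=cv2.connectedComponentsWithStats(m.astype(np.uint8)); print(nm,s[1:].tolist())
    i=1+np.argmax(s[1:,4]); vv,uu=np.where(l==i)
    P=np.array([atz(p,a,b,.024)[:2] for a,b in zip(uu,vv)])
    r=cv2.minAreaRect((P*1000).astype(np.float32)); print(r, np.round(P.mean(0),4), 'z',np.percentile(C[l==i][:,2],[5,50,95]).round(4))
    mm=(P-P.mean(0)); w,V=np.linalg.eigh(mm.T@mm); a=V[:,1]; a*=np.sign(a[0]); print('yaw',np.degrees(np.arctan2(a[1],a[0])))
# rail
for nm in('top','side'):
    p=snapshot(nm);C=cloud(p); W=white(p)
    sl=(C[...,0]>.55)&(C[...,0]<.66)&(abs(C[...,1])<.2)&W&(C[...,2]>.06)
    n,l,s,c=cv2.connectedComponentsWithStats(sl.astype(np.uint8)); i=1+np.argmax(s[1:,4]); print(nm,s[i]); Q=C[l==i]
    c=np.median(Q,0); _,_,V=np.linalg.svd(Q-Q.mean(0)); n_=V[2]*np.sign(V[2][2]); res=(Q-Q.mean(0))@n_
    print('c',Q.mean(0).round(4),'n',n_.round(3),'tilt',np.degrees(np.arccos(n_[2])),'rms',res.std(), 'along',V[0].round(4))
    # rect in plane
    ax=np.array([np.sqrt(.75),0,.5]); y=V[0]*np.sign(V[0][1]); x=np.cross(y,n_)
    r=cv2.minAreaRect((np.stack([(Q-Q.mean(0))@x,(Q-Q.mean(0))@y],1)*1000).astype(np.float32)); print(r,'x',x.round(3)); ctr=Q.mean(0)+x*r[0][0]/1e3+y*r[0][1]/1e3; print('center',ctr.round(4))
    for t in('rail','rail_top'):
        for d in pinpoint(t,p)[:1]: 
            o,dd=ray(p,*d['uv']); print(t,d['uv'],o+dd*((ctr-o)@n_)/(dd@n_))
E
```

```text
wide [[132, 160, 2, 1, 2], [137, 160, 3, 2, 5], [143, 160, 2, 3, 6], [148, 161, 2, 3, 6], [123, 160, 34, 15, 92], [125, 162, 3, 3, 6], [131, 163, 2, 3, 5], [136, 164, 3, 3, 6], [141, 165, 3, 2, 5], [147, 166, 2, 2, 4], [111, 178, 37, 54, 1150], [146, 196, 1, 1, 1]]
((487.0626220703125, 338.9027099609375), (66.44559478759766, 124.98954772949219), 74.06874084472656) [0.4902 0.3357] z [0.0123 0.016  0.0291]
yaw -14.131786873941362
narrow [[396, 160, 4, 1, 4], [388, 176, 30, 55, 973], [393, 188, 2, 2, 4]]
((487.4579772949219, -331.8806457519531), (50.76146697998047, 127.35859680175781), 74.05680084228516) [ 0.4899 -0.3313] z [0.0128 0.0163 0.0293]
yaw -16.929267719618558
top [ 185  136  145   28 3063]
c [0.6074 0.0191 0.0949] n [-0.504  0.025  0.864] tilt 30.278309402997706 rms 0.002512791551980177 along [-4.960e-02 -9.988e-01 -1.000e-04]
((-4.26411247253418, 1.9063720703125), (331.0089416503906, 58.28333282470703), 89.95814514160156) x [ 0.863 -0.043  0.504]
center [0.6038 0.0211 0.0927]
rail [259.4, 150.8] [0.60298972 0.01268188 0.09247735]
rail_top [254.9, 140.1] [0.62465943 0.02236318 0.10483413]
side [ 162  151  104   72 2195]
c [0.6066 0.0393 0.0952] n [-0.476  0.023  0.879] tilt 28.468870348215532 rms 0.0030089825474332995 along [-0.0501 -0.9987 -0.0014]
((4.410917282104492, -22.675537109375), (336.165771484375, 59.89922332763672), 89.92630004882812) x [ 0.878 -0.045  0.477]
center [0.6094 0.0164 0.0973]
rail [222.8, 181.0] [0.60321247 0.0120664  0.09407616]
rail_top [213.6, 175.5] [0.62505984 0.0196283  0.10571506]
```

```bash
python3 - <<'E'
from m import *
p=snapshot('top');save(p,'top1')
g=cv2.cvtColor(p['frame'],cv2.COLOR_RGB2GRAY).astype(float)
print(g[128:172,255].astype(int).tolist())
yaw=np.radians(-2.86); X=np.array([np.cos(yaw)*np.cos(np.pi/6),np.sin(yaw)*np.cos(np.pi/6),.5]);Y=np.array([-np.sin(yaw),np.cos(yaw),0]);N=np.cross(X,Y)
O=np.array([.605,.018,.095])
def pl(p,u,v):
    o,d=ray(p,u,v); q=o+d*((O-o)@N)/(d@N)-O; return np.array([q@X,q@Y])*1000
up=[];lo=[]
for u in range(192,324,6):
    col=g[:,u]; seg=col[134:166]; th=(seg.max()+col[131])/2
    idx=np.where(col[125:175]>150)[0]+125
    a,b=idx[0],idx[-1]
    # subpixel
    ua=a-(col[a]-140)/(col[a]-col[a-1]); ub=b+(col[b]-140)/(col[b]-col[b+1])
    up.append(pl(p,u,ua));lo.append(pl(p,u,ub))
up=np.array(up);lo=np.array(lo)
print('up',np.round(up[::3],1).tolist());print('lo',np.round(lo[::3],1).tolist())
for a in(up,lo): print(np.polyfit(a[:,1],a[:,0],1))
for r in(143,148,153,157):
    row=g[r]; idx=np.where(row[170:345]>150)[0]+170; print(r,idx[0],idx[-1],pl(p,idx[0]-.5,r),pl(p,idx[-1]+.5,r))
im=p['frame'][95:205,165:350]; cv2.imwrite('pics/rail1.png',cv2.cvtColor(cv2.resize(im,None,fx=4,fy=4,interpolation=cv2.INTER_CUBIC),cv2.COLOR_RGB2BGR))
E
```

```text
[100, 101, 101, 99, 102, 101, 100, 99, 100, 99, 147, 234, 231, 228, 228, 230, 227, 227, 230, 231, 229, 226, 227, 228, 229, 228, 229, 232, 230, 231, 232, 229, 99, 67, 68, 66, 96, 98, 99, 98, 96, 98, 98, 89]
up [[27.9, 146.3], [27.1, 105.7], [27.0, 65.3], [27.5, 25.2], [26.9, -14.8], [26.7, -54.6], [55.5, -92.4], [-1.7, -136.9]]
lo [[-23.2, 148.4], [-23.6, 106.8], [-23.5, 65.5], [-22.9, 24.4], [-23.0, -16.5], [-23.6, -57.4], [-23.5, -98.1], [-23.1, -138.9]]
[2.49205704e-02 2.66139626e+01]
[ 4.83460836e-04 -2.32666074e+01]
143 186 328 [  9.46923304 161.92639994] [  22.51771163 -157.94279755]
148 186 328 [ -2.33264735 162.50928721] [  11.01520412 -159.12827848]
153 186 327 [-14.26385596 163.10491837] [  -0.71531537 -158.09827735]
157 186 327 [-23.9043427  163.59077331] [ -10.10730852 -159.0658146 ]
```

View pics/rail1.png

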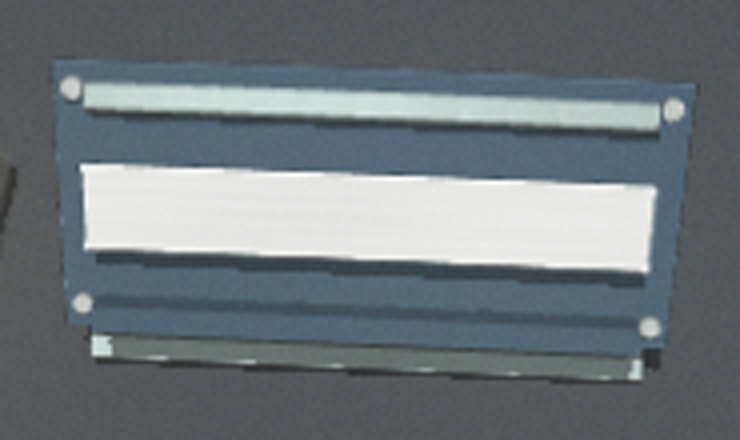

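```bash
cat >> m.py <<'E'
yaw=np.radians(-2.86); RX=np.array([np.cos(yaw)*np.cos(np.pi/6),np.sin(yaw)*np.cos(np.pi/6),.5]);RY=np.array([-np.sin(yaw),np.cos(yaw),0]);RN=np.cross(RX,RY)
RO=np.array([.6067,.020,.095]); RR=np.stack([RX,RY,RN],1)
def torail(P): return (np.asarray(P)-RO)@RR
def fromrail(x,y,z): return RO+RR@np.array([x,y,z])
E
python3 - <<'E'
from m import *
for n in('top','side'):
    p=snapshot(n);Q=torail(cloud(p).reshape(-1,3)); k=(abs(Q[:,1])<.1)
    for x in np.arange(-.09,.1,.005):
        s=Q[k&(abs(Q[:,0]-x)<.0025)&(Q[:,2]>-.05)]; print(n,round(x*1000),len(s),np.percentile(s[:,2]*1000,[10,50,90]).round(1) if len(s) else '')
p=snapshot('top')
Q=p['frame'][85:265,90:440]
cv2.imwrite('pics/z.png',cv2.cvtColor(cv2.resize(Q,(800,411),interpolation=cv2.INTER_CUBIC),cv2.COLOR_RGB2BGR))
E
```

```text
top -90 43 [-33.4 -30.2 -27.5]
top -85 7 [-25.8 -25.6 -23.2]
top -80 0 
top -75 140 [-2.8 -1.1  1. ]
top -70 173 [-2.5 -0.6  0.9]
top -65 173 [-2.5 -0.8  1.1]
top -60 426 [-20.7 -11.8  -0.9]
top -55 166 [-22.1 -20.4 -18.7]
top -50 176 [-22.  -20.1 -18.6]
top -45 162 [-21.8 -20.3 -18.5]
top -40 174 [-21.9 -20.1 -18.3]
top -35 171 [-22.1 -20.4 -18.5]
top -30 23 [-20.2 -19.4 -18. ]
top -25 86 [-2.  -0.3  0.8]
top -20 186 [-2.2 -0.1  1.5]
top -15 190 [-2.  -0.2  1.7]
top -10 185 [-2.2 -0.4  1.3]
top -5 190 [-1.8 -0.1  1.6]
top 0 188 [-1.9 -0.1  1.5]
top 5 186 [-1.9 -0.1  1.6]
top 10 191 [-1.7  0.   1.7]
top 15 199 [-2.1 -0.1  1.7]
top 20 309 [-21.1  -1.3   1.1]
top 25 290 [-21.4 -19.1   0.2]
top 30 186 [-22.3 -20.4 -18.6]
top 35 197 [-22.2 -20.4 -18.6]
top 40 187 [-21.9 -20.3 -18.6]
top 45 196 [-22.1 -20.3 -18.5]
top 50 147 [-21.4 -19.3 -16.5]
top 55 148 [-13.8 -10.8  -8.8]
top 60 227 [-14.3 -12.   -9.5]
top 65 242 [-17.6 -14.7 -12.6]
top 70 224 [-22.  -20.2 -17.1]
top 75 203 [-22.4 -20.1 -18.6]
top 80 72 [-22.5 -20.7 -19. ]
top 85 0 
top 90 0 
top 95 0 
side -90 177 [-34.4 -30.5 -25.8]

[... 389 characters left out ...]
 -25 221 [-20.4 -17.7   1.5]
side -20 190 [-19.7   0.2   2.6]
side -15 136 [-1.   1.   2.7]
side -10 129 [-0.7  1.   2.7]
side -5 133 [-0.5  1.1  2.9]
side 0 128 [-0.9  1.   3.1]
side 5 132 [-0.6  1.3  2.7]
side 10 133 [-0.4  1.1  2.7]
side 15 127 [-0.8  1.   2.8]
side 20 133 [-0.6  1.   2.5]
side 25 39 [-1.1  0.5  2. ]
side 30 36 [-19.6 -18.2 -17. ]
side 35 133 [-20.5 -18.9 -17.4]
side 40 125 [-20.5 -18.6 -16.9]
side 45 127 [-20.4 -18.9 -17. ]
side 50 182 [-20.  -16.8 -12.4]
side 55 155 [-13.6  -9.5  -7.5]
side 60 98 [-12.  -10.4  -8.7]
side 65 99 [-15.2 -13.6 -12. ]
side 70 86 [-20.5 -18.7 -16.7]
side 75 128 [-20.7 -18.8 -17.1]
side 80 29 [-21.1 -20.1 -17.9]
side 85 0 
side 90 0 
side 95 0
```

View pics/z.png

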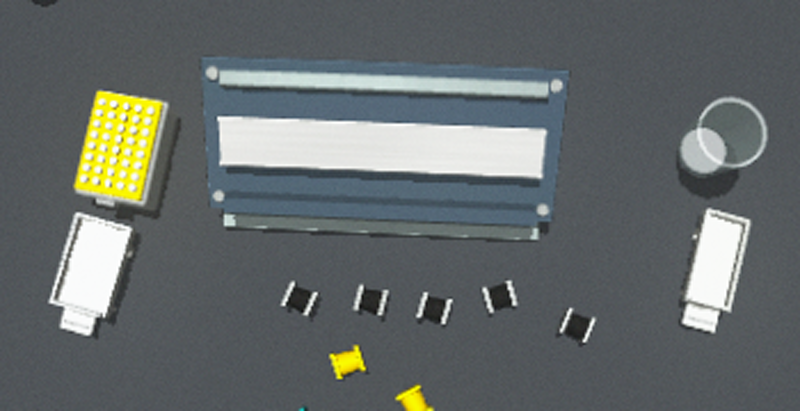

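```bash
cat >> m.py <<'E'
def togo(P,ang=None):
    """target TCP world, tool-x heading deg -> turn deg and shift in tool axes after the turn"""
    s,r=st(); M=r.as_matrix(); h=np.degrees(np.arctan2(M[1,0],M[0,0]))
    t=0
    if ang is not None:
        t=(ang-h+180)%360-180; M=R.from_euler('z',t,degrees=True).as_matrix()@M; t=-t
    d=M.T@(np.asarray(P)-s['tool_pos']); print('heading',h.round(1),'turn',round(t,2),'slide mm',np.round(d*1000,1)); return d
E
python3 -m creep '[{"hand":0.088,"slide":[0,0,0],"turn":10},{"hand":0.088,"slide":[0,0,0],"turn":10},{"hand":0.088,"slide":[0,0,0],"turn":10}]' 15
python3 -c "
from m import *
togo([.4995,-.3353,.10],-105.9)"
```

```text
clock: 2.12
tool_pos: [0.1546, -0.6056, 0.2468]
eef_rot: [-0.602, 0.799, -0.0, 0.0]
contact_force: [0.3, 0.3, 0.1]
opening: 1.002
t 2.12 pos [ 0.1546 -0.6056  0.2468] F [0.3 0.3 0.1] M [ 0.06 -0.02 -0.01] open mm 88.3
[[-0.276, -0.961, 0.0], [-0.961, 0.276, -0.0], [0.0, -0.0, -1.0]]
heading -106.0 turn -0.11 slide mm [-354.5 -257.6  146.8]
```

```bash
python3 -m creep '[{"hand":0.088,"slide":[-0.059,-0.043,0],"turn":0},{"hand":0.088,"slide":[-0.059,-0.043,0],"turn":0},{"hand":0.088,"slide":[-0.059,-0.043,0.01],"turn":0},{"hand":0.088,"slide":[-0.059,-0.043,0.02],"turn":0},{"hand":0.088,"slide":[-0.059,-0.043,0.03],"turn":0}]'
python3 -m creep '[{"hand":0.088,"slide":[-0.059,-0.043,0.03],"turn":0},{"hand":0.088,"slide":[0,0,0],"turn":0},{"hand":0.088,"slide":[0,0,0],"turn":0}]'
python3 - <<'E'
from m import *
togo([.4995,-.3353,.013],-105.9)
p=snapshot('top');save(p,'t2')
E
```

```text
clock: 2.75
tool_pos: [0.3963, -0.4159, 0.1982]
eef_rot: [-0.604, 0.797, -0.001, 0.0]
contact_force: [0.9, -0.5, -0.6]
opening: 1.0
clock: 3.12
tool_pos: [0.4392, -0.3816, 0.1742]
eef_rot: [-0.604, 0.797, -0.0, -0.0]
contact_force: [0.1, -0.5, 0.0]
opening: 1.0
t 3.12 pos [ 0.4392 -0.3816  0.1742] F [ 0.1 -0.5  0. ] M [ 0.04 -0.02 -0.03] open mm 88.1
[[-0.27, -0.963, -0.001], [-0.963, 0.27, -0.001], [0.001, 0.0, -1.0]]
heading -105.7 turn 0.22 slide mm [-61.2 -45.4 161.2]
```

View pics/t2.png

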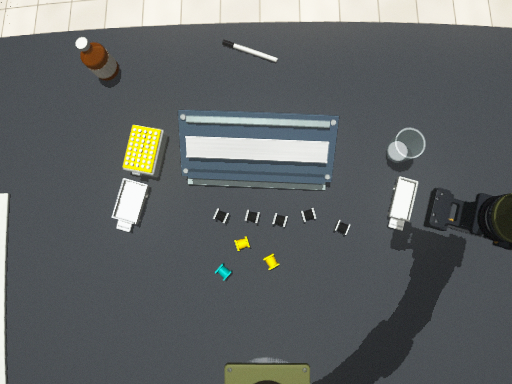

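```bash
python3 -m creep '[{"hand":0.088,"slide":[-0.0306,-0.0227,0.03],"turn":0},{"hand":0.088,"slide":[-0.0306,-0.0227,0.04],"turn":0},{"hand":0.088,"slide":[0,0,0.02],"turn":0},{"hand":0.088,"slide":[0,0,0],"turn":0}]'
python3 - <<'E'
from m import *
togo([.4995,-.3353,.013],-105.9)
p=snapshot('top');save(p,'t3');p=snapshot('side');save(p,'s3')
E
```

```text
clock: 3.68
tool_pos: [0.4978, -0.3357, 0.0834]
eef_rot: [-0.603, 0.798, 0.001, -0.001]
contact_force: [-0.6, -0.3, 0.3]
opening: 1.0
t 3.67 pos [ 0.4978 -0.3357  0.0834] F [-0.6 -0.3  0.3] M [ 0.01 -0.01  0.01] open mm 88.1
[[-0.273, -0.962, -0.003], [-0.962, 0.273, 0.0], [0.001, 0.003, -1.0]]
heading -105.8 turn 0.07 slide mm [-0.9 -1.7 70.4]
```

View pics/t3.png

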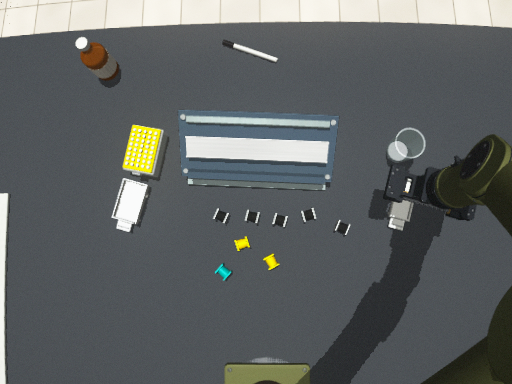

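View pics/s3.png

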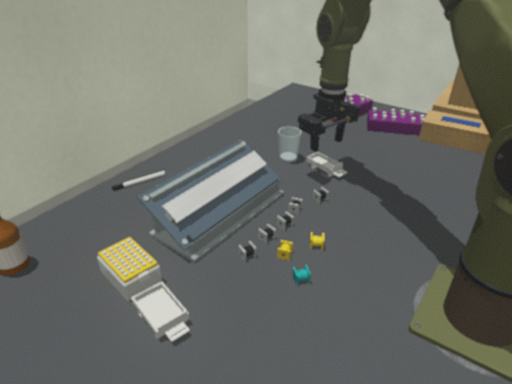

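The open jaws straddle the narrow tray, with clearance to the beaker at (410,142) in the top view. I'll descend and grip.

```bash
python3 -m creep '[{"hand":0.088,"slide":[-0.001,-0.0015,0.04],"turn":0},{"hand":0.088,"slide":[0,0,0.02],"turn":0},{"hand":0.088,"slide":[0,0,0.01],"turn":0},{"hand":0.088,"slide":[0,0,0],"turn":0},{"hand":0.04,"slide":[0,0,0],"turn":0}]' 12
python3 -m creep '[{"hand":0.04,"slide":[0,0,0],"turn":0},{"hand":0.04,"slide":[0,0,0],"turn":0},{"hand":0.04,"slide":[0,0,0],"turn":0}]'
python3 -m creep '[{"hand":0.04,"slide":[0,0,0],"turn":0},{"hand":0.04,"slide":[0,0,-0.02],"turn":0},{"hand":0.04,"slide":[0,0,-0.02],"turn":0},{"hand":0.04,"slide":[0,0,0],"turn":0}]'
python3 - <<'E'
from m import *
st()
p=snapshot('top');save(p,'t4');p=snapshot('side');save(p,'s4')
cv2.imwrite('pics/s4z.png',cv2.cvtColor(cv2.resize(p['frame'][60:220,230:420],None,fx=4,fy=3.6,interpolation=cv2.INTER_CUBIC),cv2.COLOR_RGB2BGR))
E
```

```text
clock: 4.4
tool_pos: [0.502, -0.3344, 0.0152]
eef_rot: [-0.604, 0.797, -0.001, 0.0]
contact_force: [-0.2, 0.5, 0.7]
opening: 0.911
clock: 4.78
tool_pos: [0.5016, -0.3339, 0.0144]
eef_rot: [-0.604, 0.797, -0.0, 0.0]
contact_force: [-0.4, 0.0, 1.0]
opening: 0.57
clock: 5.28
tool_pos: [0.503, -0.3349, 0.0568]
eef_rot: [-0.604, 0.797, -0.002, 0.001]
contact_force: [0.6, 0.5, -1.6]
opening: 0.542
t 5.28 pos [ 0.503  -0.3349  0.0568] F [ 0.6  0.5 -1.6] M [ 0.05 -0.04 -0.02] open mm 47.7
[[-0.271, -0.963, 0.004], [-0.963, 0.271, -0.003], [0.001, -0.005, -1.0]]
```

View pics/s4z.png

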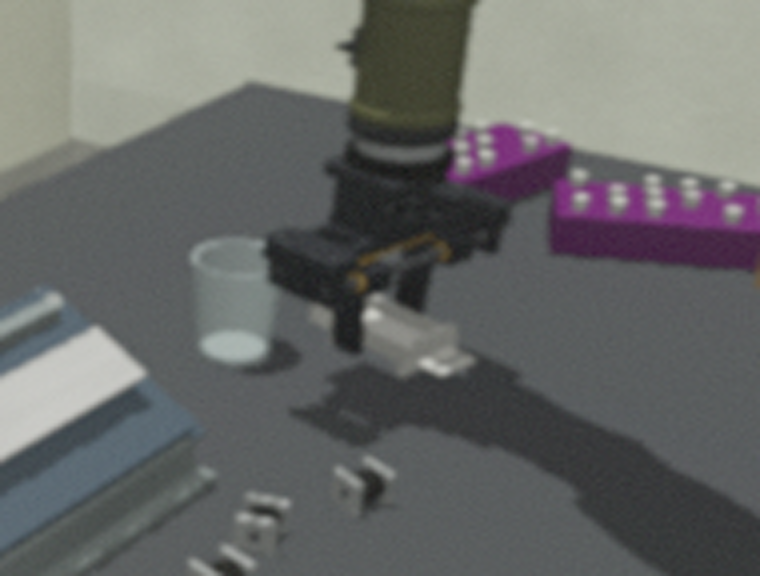

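```bash
python3 -m creep '[{"hand":0.04,"slide":[0,0.03,-0.03],"turn":0},{"hand":0.04,"slide":[0,0.03,-0.04],"turn":0},{"hand":0.04,"slide":[0,0.0,-0.04],"turn":-6.5},{"hand":0.04,"slide":[0,0,0],"turn":-6.5},{"hand":0.04,"slide":[0,0,0],"turn":0}]'
python3 - <<'E'
from m import *
st()
p=snapshot('top');save(p,'t5')
for t in('tray_narrow_tab','tray_narrow_center','tray_narrow_floor'):
  for d in pinpoint(t,p)[:2]: print(t,np.round(d['uv']),d['conf'],atd(p,*d['uv']))
p=snapshot('side');save(p,'s5')
for t in('tray_narrow_tab','tray_narrow_center','tray_narrow_floor','tray_narrow_lip'):
  for d in pinpoint(t,p)[:2]: print(t,np.round(d['uv']),d['conf'],atd(p,*d['uv']))
cv2.imwrite('pics/s5z.png',cv2.cvtColor(cv2.resize(p['frame'][20:220,230:430],None,fx=4,fy=3,interpolation=cv2.INTER_CUBIC),cv2.COLOR_RGB2BGR))
E
```

```text
clock: 6.0
tool_pos: [0.4434, -0.3175, 0.1642]
eef_rot: [-0.69, 0.724, 0.0, 0.0]
contact_force: [-0.4, 0.2, -1.2]
opening: 0.544
t 6.0 pos [ 0.4434 -0.3175  0.1642] F [-0.4  0.2 -1.2] M [-0.01 -0.01  0.01] open mm 47.9
[[-0.048, -0.999, -0.0], [-0.999, 0.048, 0.001], [-0.001, 0.0, -1.0]]
tray_narrow_tab [414. 242.] 0.8 [ 0.39775077 -0.31024599  0.14031455]
tray_narrow_tab [132. 199.] 0.45 [0.50290721 0.33169754 0.01549839]
tray_narrow_center [421. 219.] 0.85 [ 0.44367954 -0.27491247  0.26232613]
tray_narrow_floor [148. 154.] 0.18 [0.60681705 0.28038656 0.05342172]
tray_narrow_tab [358. 145.] 0.7 [ 0.39481081 -0.30916722  0.11951063]
tray_narrow_tab [174. 332.] 0.54 [0.43910577 0.35652382 0.01614819]
tray_narrow_center [344. 126.] 0.82 [ 0.44424073 -0.31581289  0.15872392]
tray_narrow_center [289. 157.] 0.72 [ 0.60330277 -0.30519316  0.01645731]
tray_narrow_floor [348. 130.] 0.62 [ 0.43361262 -0.32083378  0.14818784]
tray_narrow_floor [345. 128.] 0.37 [ 0.43936061 -0.31570549  0.15566986]
tray_narrow_lip [339. 120.] 0.8 [ 0.44485766 -0.27642108  0.19196062]
tray_narrow_lip [317. 197.] 0.58 [ 0.43353042 -0.16582585  0.01574475]
```

View pics/s5z.png

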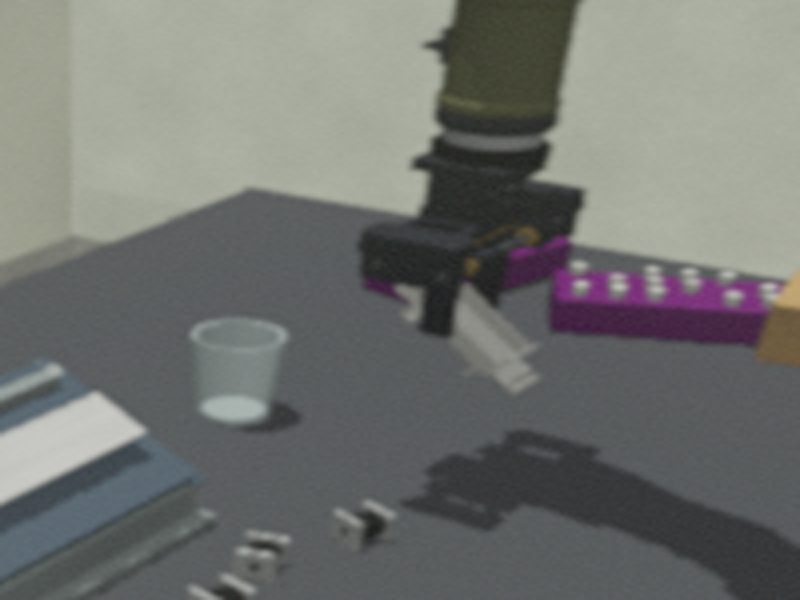

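View pics/t5.png

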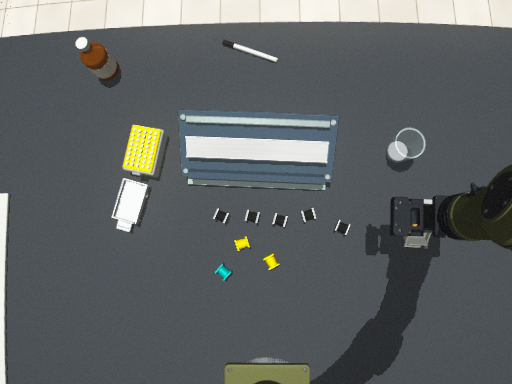

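The tray sags foot-down by 35–45° in the grip. I'll set it gently back on the bench so that the guard sets about 12° of pitch, then grip harder.

```bash
python3 -m creep '[{"hand":0.04,"slide":[0,0,0.04],"turn":0},{"hand":0.04,"slide":[0,0,0.04],"turn":0},{"hand":0.04,"slide":[0,0,0.03],"turn":0},{"hand":0.04,"slide":[0,0,0.015],"turn":0},{"hand":0.04,"slide":[0,0,0.01],"turn":0}]'
python3 -m creep '[{"hand":0.04,"slide":[0,0,0.005],"turn":0},{"hand":0.04,"slide":[0,0,0],"turn":0}]'
python3 - <<'E'
from m import *
st()
E
```

```text
clock: 7.08
tool_pos: [0.4462, -0.3181, 0.0296]
eef_rot: [-0.691, 0.723, -0.002, 0.001]
contact_force: [4.8, 0.5, 4.3]
opening: 0.54
clock: 7.32
tool_pos: [0.4435, -0.3179, 0.0246]
eef_rot: [-0.69, 0.724, 0.0, -0.0]
contact_force: [1.0, 0.5, -0.8]
opening: 0.54
t 7.33 pos [ 0.4435 -0.3179  0.0246] F [ 1.   0.5 -0.8] M [ 0.02 -0.13  0.01] open mm 47.6
[[-0.047, -0.999, -0.0], [-0.999, 0.047, -0.0], [0.0, 0.0, -1.0]]
```

Now I'll boost the grip to 45 N, settle, lift a little and inspect.

```bash
python3 -m creep '[{"hand":0.03,"slide":[0,0,0.002],"turn":0},{"hand":0.03,"slide":[0,0,0],"turn":0},{"hand":0.03,"slide":[0,0,-0.01],"turn":0},{"hand":0.03,"slide":[0,0,-0.02],"turn":0},{"hand":0.03,"slide":[0,0,-0.02],"turn":0}]' 45
python3 - <<'E'
from m import *
st()
p=snapshot('side');save(p,'s6')
cv2.imwrite('pics/s6z.png',cv2.cvtColor(cv2.resize(p['frame'][70:220,260:410],None,fx=4,fy=4,interpolation=cv2.INTER_CUBIC),cv2.COLOR_RGB2BGR))
E
```

```text
clock: 7.95
tool_pos: [0.4421, -0.3174, 0.0728]
eef_rot: [-0.69, 0.724, 0.001, -0.001]
contact_force: [-0.3, -0.0, -1.7]
opening: 0.542
t 7.95 pos [ 0.4421 -0.3174  0.0728] F [-0.3 -0.  -1.7] M [ 0.05 -0.01 -0.01] open mm 47.8
[[-0.047, -0.999, -0.003], [-0.999, 0.047, 0.001], [-0.001, 0.003, -1.0]]
```

View pics/s6z.png

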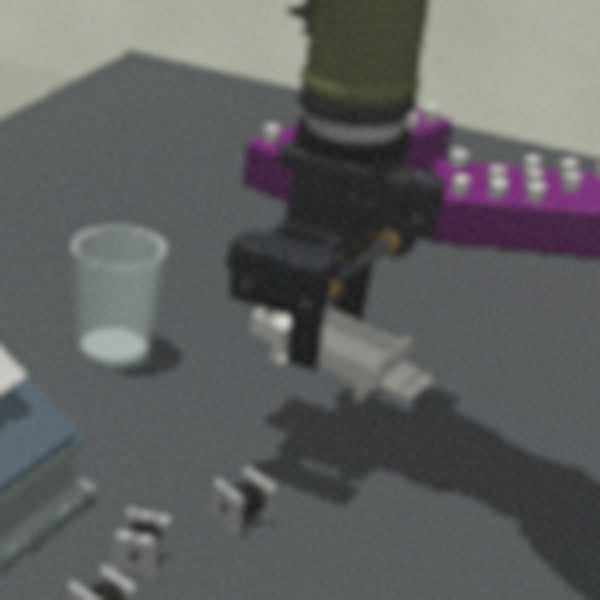

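```bash
cat >> m.py <<'E'
def tray_lines(w):
    h=w/2; L=[]
    box=lambda x0,x1,y0,y1,z0,z1: [((x0,y0,z1),(x1,y0,z1)),((x0,y1,z1),(x1,y1,z1)),((x0,y0,z1),(x0,y1,z1)),((x1,y0,z1),(x1,y1,z1)),((x0,y0,z0),(x1,y0,z0)),((x0,y1,z0),(x1,y1,z0)),((x0,y0,z0),(x0,y1,z0)),((x1,y0,z0),(x1,y1,z0))]
    L+=box(-50,50,-h,h,-7.5,7.5); L+=box(-75,-51,-18,18,-7.5,-3.5); L+=box(19,30,-h*.6,h*.6,-20.5,-16.5)
    L+=[((-50,-h,15.5),(-50,h,15.5))]
    return L
def overlay(p,w,C,pitch,yawdeg,name,crop=None,col=(255,0,0),s=4):
    M=R.from_euler('ZY',[yawdeg,-pitch],degrees=True).as_matrix()
    im=p['frame'].copy(); x0,x1,y0,y1=crop or (0,512,0,384)
    big=cv2.resize(im[y0:y1,x0:x1],None,fx=s,fy=s,interpolation=cv2.INTER_CUBIC)
    for a,b in tray_lines(w):
        q=[tuple(int(round(v)) for v in ((proj(p,np.array(C)+M@(np.array(t)/1000))-[x0,y0])*s+s/2)) for t in(a,b)]
        cv2.line(big,q[0],q[1],col,1,cv2.LINE_AA)
    cv2.imwrite(f'pics/{name}.png',cv2.cvtColor(big,cv2.COLOR_RGB2BGR)); return big
E
python3 - <<'E'
from m import *
s,r=st(); p=snapshot('side')
M=r.as_matrix(); yw=np.degrees(np.arctan2(M[1,0],M[0,0]))+90
C=s['tool_pos']+[0,0,.006]
a=overlay(p,48,C,12,yw,'o1',(300,400,110,200)); b=overlay(p,48,C,22,yw,'o2',(300,400,110,200))
cv2.imwrite('pics/o12.png',cv2.cvtColor(np.hstack([a,b]),cv2.COLOR_RGB2BGR))
E
```

```text
t 8.0 pos [ 0.4432 -0.3182  0.075 ] F [-0.4 -0.4 -0.2] M [ 0.05 -0.02  0.02] open mm 47.5
[[-0.048, -0.999, 0.0], [-0.999, 0.048, -0.001], [0.001, -0.0, -1.0]]
```

View pics/o12.png

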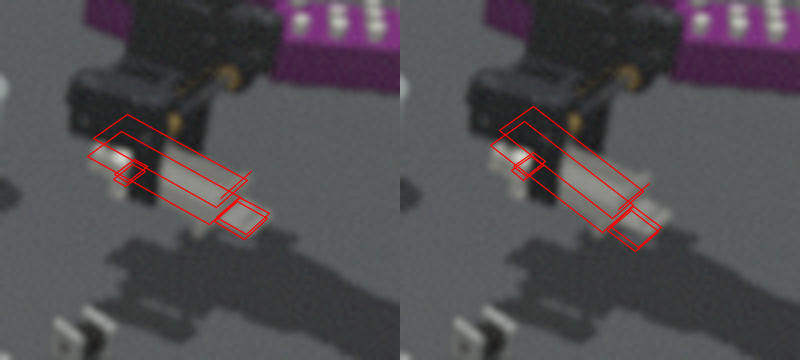

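```bash
cat >> m.py <<'E'
def fit_tray(p,w,C0,yawdeg,crop,pitch0=12,name=None,thr=125,fing=(-13,13),maxy=None):
    from scipy.optimize import minimize
    x0,x1,y0,y1=crop; s=4
    im=cv2.resize(p['frame'][y0:y1,x0:x1],None,fx=s,fy=s,interpolation=cv2.INTER_CUBIC)
    hs=cv2.cvtColor(im,cv2.COLOR_RGB2HSV); mask=((hs[...,2]>thr)&(hs[...,1]<60)).astype(np.uint8)
    h=w/2
    parts=[[(x,y,z) for x in(-50,50) for y in(-h,h) for z in(-7.5,7.5)]+[(-50,-h,15.5),(-50,h,15.5),(-47,-h,15.5),(-47,h,15.5)],
           [(x,y,z) for x in(-75,-50) for y in(-18,18) for z in(-7.5,-3.5)]]
    parts[0]=[(x,y,z) for x in(-50,50) for y in(-h,h) for z in(-7.5,7.5)]
    parts.append([(x,y,z) for x in(-50,-47) for y in(-h,h) for z in(-7.5,15.5)])
    def ren(q):
        M=R.from_euler('ZY',[yawdeg,-q[2]],degrees=True).as_matrix(); c=np.array(C0)+M0@np.array([q[0],0,q[1]])/1000
        m=np.zeros(mask.shape,np.uint8)
        for P in parts:
            uv=np.array([(proj(p,c+M@(np.array(t)/1000))-[x0,y0]+.5)*s*16 for t in P]).astype(np.int32)
            cv2.fillConvexPoly(m,cv2.convexHull(uv),1,cv2.LINE_8,4)
        return m,c,M
    M0=R.from_euler('z',yawdeg,degrees=True).as_matrix()
    # ignore fingers: dark pixels inside the model
    dark=cv2.dilate((hs[...,2]<60).astype(np.uint8),np.ones((9,9),np.uint8))
    def cost(q):
        m,_,_=ren(q); return ((m!=mask)&(dark==0)).sum()
    best=None
    for pt in (pitch0-12,pitch0-6,pitch0,pitch0+6,pitch0+12):
        r=minimize(cost,[0,0,pt],method='Nelder-Mead',options=dict(initial_simplex=[[0,0,pt],[6,0,pt],[0,6,pt],[3,3,pt+6]],maxiter=150))
        if best is None or r.fun<best.fun: best=r
    print('fit dx,dz,pitch',best.x.round(2),'cost',best.fun,'of',mask.sum())
    if name:
        m,c,M=ren(best.x); o=im.copy(); cs,_=cv2.findContours(m,cv2.RETR_EXTERNAL,cv2.CHAIN_APPROX_NONE); cv2.drawContours(o,cs,-1,(255,0,0),1)
        cs,_=cv2.findContours(mask,cv2.RETR_EXTERNAL,cv2.CHAIN_APPROX_NONE); cv2.drawContours(o,cs,-1,(0,255,0),1)
        cv2.imwrite(f'pics/{name}.png',cv2.cvtColor(o,cv2.COLOR_RGB2BGR))
    return best.x
E
python3 - <<'E'
from m import *
s,r=st(); p=snapshot('side')
M=r.as_matrix(); yw=np.degrees(np.arctan2(M[1,0],M[0,0]))+90
C=s['tool_pos']+[0,0,.006]
fit_tray(p,48,C,yw,(310,385,135,180),10,'f1')
E
```

```text
t 8.05 pos [ 0.4435 -0.3183  0.0739] F [ 0.3 -0.6 -0.5] M [-0.04 -0.02  0.01] open mm 47.2
[[-0.048, -0.999, 0.001], [-0.999, 0.048, -0.001], [0.001, -0.001, -1.0]]
fit dx,dz,pitch [ 1.34  2.35 12.14] cost 3048.0 of 3177
```

View pics/f1.png

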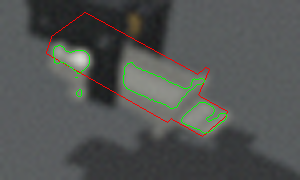

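```bash
cat >> m.py <<'E'
def tcp_for(theta,a,b,yr,off=(0,0,.006)):
    """tray at angle theta(deg) to rail, rail end-circle centre at tray(seat) coords a,b mm. returns tray centre, TCP (=centre - off, world)"""
    t=np.radians(theta); f=lambda x,z:np.array([x*np.cos(t)+z*np.sin(t),-x*np.sin(t)+z*np.cos(t)])
    seat=np.array([23,-2])-f(a,b); c=seat+f(0,7.5)
    C=fromrail(c[0]/1e3,yr,c[1]/1e3); return C,C-np.array(off)
E
python3 - <<'E'
from m import *
for n,(th,a,b) in dict(A0=(18,12,-45),A=(18,15,-25),B=(18,15,-4.5),C=(18,23,-4.5),D=(0,23,-2.2)).items(): print(n,tcp_for(th,a,b,-.085)[1].round(4))
togo(tcp_for(18,12,-45,-.085)[1],-92.86)
E
```

```text
A0 [ 0.6007 -0.0648  0.1476]
A [ 0.6019 -0.0649  0.1274]
B [ 0.6062 -0.0651  0.1074]
C [ 0.5984 -0.0647  0.1057]
D [ 0.5986 -0.0647  0.0957]
t 8.1 pos [ 0.4433 -0.318   0.073 ] F [ 0.3  1.4 -1.8] M [ 0.04  0.02 -0.  ] open mm 47.7
[[-0.047, -0.999, 0.0], [-0.999, 0.047, -0.001], [0.001, -0.0, -1.0]]
heading -92.7 turn 0.14 slide mm [-260.6 -144.6  -74.8]
```

```bash
python3 -m creep '[{"hand":0.03,"slide":[0,0,-0.04],"turn":0},{"hand":0.03,"slide":[-0.02,-0.01,-0.04],"turn":0},{"hand":0.03,"slide":[-0.04,-0.02,-0.01],"turn":0},{"hand":0.03,"slide":[-0.04,-0.02,0],"turn":0},{"hand":0.03,"slide":[-0.04,-0.02,0],"turn":0}]'
python3 -m creep '[{"hand":0.03,"slide":[-0.04,-0.02,0],"turn":0},{"hand":0.03,"slide":[-0.04,-0.02,0],"turn":0},{"hand":0.03,"slide":[-0.03,-0.01,0],"turn":0},{"hand":0.03,"slide":[0,0,0],"turn":0}]'
python3 - <<'E'
from m import *
s,r=st();togo(tcp_for(18,12,-45,-.085)[1],-92.86)
p=snapshot('side');save(p,'s7')
u,v=proj(p,s['tool_pos']); print(u,v)
M=r.as_matrix(); yw=np.degrees(np.arctan2(M[1,0],M[0,0]))+90
overlay(p,48,s['tool_pos']+[0,0,.006],12,yw,'o3',(int(u)-60,int(u)+60,int(v)-50,int(v)+50),s=6)
E
```

```text
clock: 8.72
tool_pos: [0.5198, -0.1799, 0.1614]
eef_rot: [-0.69, 0.724, 0.001, -0.001]
contact_force: [1.0, -0.4, -2.3]
opening: 0.538
clock: 9.22
tool_pos: [0.5753, -0.0697, 0.1609]
eef_rot: [-0.692, 0.722, 0.001, 0.0]
contact_force: [-1.2, -0.4, -2.5]
opening: 0.542
t 9.22 pos [ 0.5753 -0.0697  0.1609] F [-1.2 -0.4 -2.5] M [ 0.03  0.02 -0.01] open mm 47.7
[[-0.041, -0.999, -0.002], [-0.999, 0.041, 0.002], [-0.002, 0.002, -1.0]]
t 9.22 pos [ 0.5753 -0.0697  0.1609] F [-1.2 -0.4 -2.5] M [ 0.03  0.02 -0.01] open mm 47.7
[[-0.041, -0.999, -0.002], [-0.999, 0.041, 0.002], [-0.002, 0.002, -1.0]]
heading -92.4 turn 0.5 slide mm [ -6.1 -25.2  13.3]
251.6832602465088 146.84653415888081
```

View pics/o3.png

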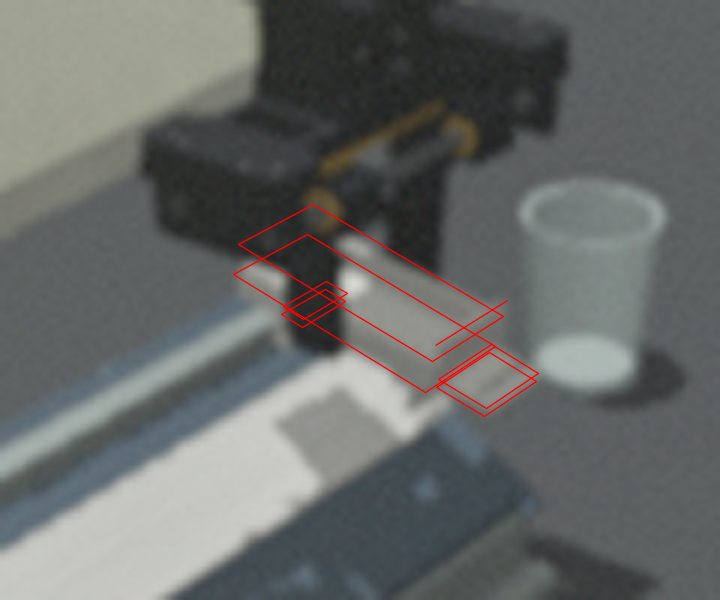

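```bash
python3 - <<'E'
from m import *
s,r=st(); p=snapshot('side')
u,v=proj(p,s['tool_pos'])
M=r.as_matrix(); yw=np.degrees(np.arctan2(M[1,0],M[0,0]))+90
cr=(int(u)-30,int(u)+40,int(v)-25,int(v)+35)
a=overlay(p,48,s['tool_pos']+[0,0,.006],8,yw,'o4',cr,s=5);b=overlay(p,48,s['tool_pos']+[0,0,.006],4,yw,'o4',cr,s=5)
cv2.imwrite('pics/o4.png',cv2.cvtColor(np.hstack([a,b]),cv2.COLOR_RGB2BGR))
E
```

```text
t 9.28 pos [ 0.5745 -0.0725  0.1611] F [ 0.1 -0.  -2.3] M [-0.03  0.01  0.04] open mm 47.4
[[-0.044, -0.999, -0.003], [-0.999, 0.044, 0.0], [-0.0, 0.003, -1.0]]
```

View pics/o4.png

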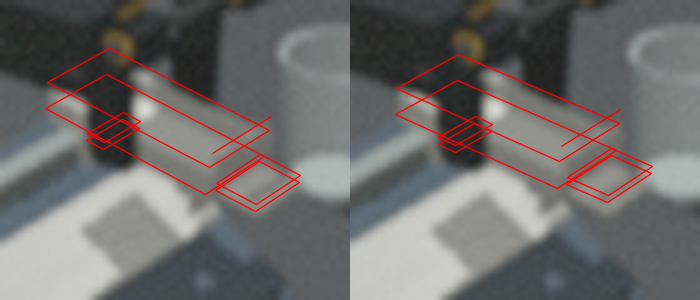

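The fit shows about 10° of pitch. I want 13–15° to clear the upper bar, so I'll press the lip lightly on the rail face to raise it.

```bash
python3 -m creep '[{"hand":0.03,"slide":[0,0,0.025],"turn":0.5},{"hand":0.03,"slide":[0,0,0.02],"turn":0},{"hand":0.03,"slide":[0,0,0.006],"turn":0},{"hand":0.03,"slide":[0,0,0],"turn":0}]'
python3 -m creep '[{"hand":0.03,"slide":[0,0,0.002],"turn":0},{"hand":0.03,"slide":[0,0,0],"turn":0}]'
python3 -m creep '[{"hand":0.03,"slide":[0,0,0.002],"turn":0},{"hand":0.03,"slide":[0,0,0],"turn":0}]'
```

```text
clock: 9.82
tool_pos: [0.5731, -0.0757, 0.1111]
eef_rot: [-0.686, 0.727, 0.001, -0.002]
contact_force: [-2.8, -0.8, 1.7]
opening: 0.539
clock: 10.07
tool_pos: [0.5731, -0.0757, 0.1105]
eef_rot: [-0.686, 0.727, 0.001, -0.002]
contact_force: [-6.7, -1.7, 11.2]
opening: 0.538
clock: 10.32
tool_pos: [0.5726, -0.0756, 0.1088]
eef_rot: [-0.686, 0.727, 0.001, -0.002]
contact_force: [-9.7, -1.2, 15.1]
opening: 0.542
```

```bash
python3 - <<'E'
from m import *
s,r=st(); p=snapshot('side');save(p,'s8')
u,v=proj(p,s['tool_pos'])
M=r.as_matrix(); yw=np.degrees(np.arctan2(M[1,0],M[0,0]))+90
cr=(int(u)-35,int(u)+45,int(v)-30,int(v)+35)
a=overlay(p,48,s['tool_pos']+[0,0,.0045],10,yw,'o5',cr,s=5);b=cv2.resize(p['frame'][cr[2]:cr[3],cr[0]:cr[1]],None,fx=5,fy=5,interpolation=cv2.INTER_CUBIC)
cv2.imwrite('pics/o5.png',cv2.cvtColor(np.hstack([a,b]),cv2.COLOR_RGB2BGR))
E
```

```text
t 10.32 pos [ 0.5726 -0.0756  0.1088] F [-9.7 -1.2 15.1] M [-0.15  1.5  -0.06] open mm 47.7
[[-0.058, -0.998, -0.004], [-0.998, 0.058, -0.002], [0.002, 0.004, -1.0]]
```

View pics/o5.png

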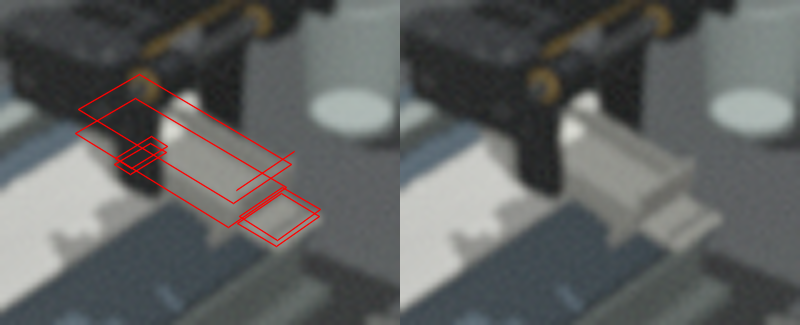

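```bash
python3 - <<'E'
from m import *
s,r=st(); p=snapshot('side'); Cl=cloud(p)
P=Cl.reshape(-1,3); col=p['frame'].reshape(-1,3)
d=P-s['tool_pos']
k=(abs(d[:,0])<.11)&(d[:,2]>-.05)&(d[:,2]<.06)&(d[:,1]>-.03)&(d[:,1]<.06)
P=d[k]*1000;c=col[k]
im=np.full((500,800,3),40,np.uint8)
for q,cc in zip(P,c):
    x=int(400+q[0]*4);y=int(250-q[2]*4)
    if 0<=x<800 and 0<=y<500: cv2.circle(im,(x,y),2,tuple(int(v) for v in cc[::-1]),-1)
cv2.circle(im,(400,250),3,(0,0,255),-1)
cv2.imwrite('pics/xz.png',im)
E
```

```text
t 10.38 pos [ 0.5726 -0.0756  0.1088] F [-8.8 -0.9 13.8] M [-0.16  1.53 -0.  ] open mm 47.7
[[-0.058, -0.998, -0.004], [-0.998, 0.058, -0.002], [0.002, 0.004, -1.0]]
```

View pics/xz.png

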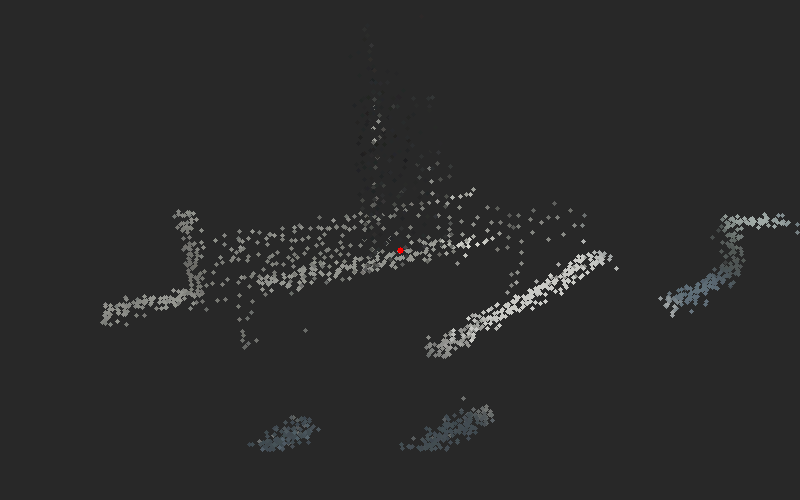

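```bash
python3 - <<'E'
from m import *
for n in('top','side'):
    p=snapshot(n);Q=torail(cloud(p).reshape(-1,3)); 
    for y0 in(-.14,-.08,-.05,0,.05,.1,.14):
        k=(abs(Q[:,1]-y0)<.015)&(abs(Q[:,0])<.02)&(abs(Q[:,2])<.008); print(n,y0,k.sum(),(np.median(Q[k,2])*1000).round(2) if k.sum() else '')
E
```

```text
top -0.14 0 
top -0.08 0 
top -0.05 33 -0.32
top 0 78 -0.35
top 0.05 219 -0.29
top 0.1 217 -0.12
top 0.14 223 -0.37
side -0.14 5 1.33
side -0.08 66 1.13
side -0.05 143 1.35
side 0 159 1.3
side 0.05 171 1.13
side 0.1 190 1.08
side 0.14 208 1.08
```

```bash
python3 -m creep '[{"hand":0.03,"slide":[0,0,0.002],"turn":0},{"hand":0.03,"slide":[0,0,0],"turn":0}]'
python3 -m creep '[{"hand":0.03,"slide":[0,0,0.0015],"turn":0},{"hand":0.03,"slide":[0,0,0],"turn":0}]'
cat >> m.py <<'E'
def xz(name='xz',half=.03,up=.06,view='side',lines=None):
    """tray profile relative to TCP along the rail heading; returns plot"""
    s,r=st(); p=snapshot(view); P=cloud(p).reshape(-1,3); col=p['frame'].reshape(-1,3)
    hx=np.array([np.cos(yaw),np.sin(yaw),0]);hy=np.array([-np.sin(yaw),np.cos(yaw),0])
    d=P-s['tool_pos']; q=np.stack([d@hx,d@hy,d[:,2]],1)
    k=(abs(q[:,0])<.11)&(q[:,2]>-.06)&(q[:,2]<up)&(q[:,1]>-half)&(q[:,1]<half+.02)
    im=np.full((500,800,3),40,np.uint8)
    for a,c in zip(q[k]*1000,col[k]):
        x=int(400+a[0]*4);y=int(250-a[2]*4)
        if 0<=x<800 and 0<=y<500: cv2.circle(im,(x,y),2,tuple(int(v) for v in c[::-1]),-1)
    cv2.circle(im,(400,250),3,(0,0,255),-1)
    cv2.imwrite(f'pics/{name}.png',im)
    return q[k]*1000,s,r
E
python3 -c "
from m import *
q,s,r=xz('xz2')
k=(q[:,0]>-76)&(q[:,0]<-56)&(q[:,2]<5);k&=q[:,2]>-35
print(np.degrees(np.arctan(np.polyfit(q[k,0],q[k,2],1)[0])))
"
```

```text
clock: 10.78
tool_pos: [0.5722, -0.0756, 0.1067]
eef_rot: [-0.686, 0.727, 0.001, -0.002]
contact_force: [-9.8, -1.9, 15.7]
opening: 0.54
clock: 11.02
tool_pos: [0.5719, -0.0756, 0.1051]
eef_rot: [-0.686, 0.727, 0.001, -0.003]
contact_force: [-9.7, -0.9, 14.4]
opening: 0.541
t 11.03 pos [ 0.5719 -0.0756  0.1051] F [-9.7 -0.9 14.4] M [-0.12  1.63 -0.07] open mm 47.7
[[-0.058, -0.998, -0.006], [-0.998, 0.058, -0.002], [0.002, 0.006, -1.0]]
23.586577034763053
```

View pics/xz2.png

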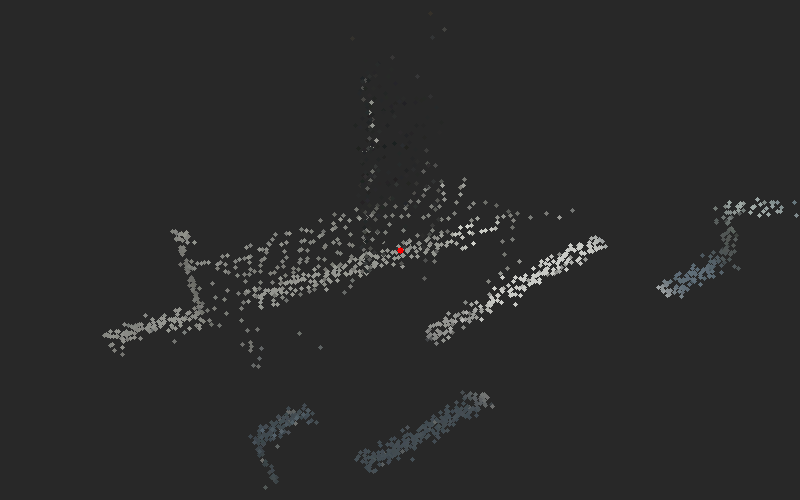

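```bash
python3 -m creep '[{"hand":0.03,"slide":[0,0,-0.01],"turn":-0.5},{"hand":0.03,"slide":[0,0,-0.02],"turn":0},{"hand":0.03,"slide":[0,0,-0.015],"turn":0},{"hand":0.03,"slide":[0,0,0],"turn":0}]'
python3 - <<'E'
from m import *
off=(-.0024,0,.0029)
for n,(th,a,b) in dict(A0=(15,15,-35),A=(15,15,-20),B=(15,15,-5),C=(15,22.5,-5),D=(0,23,-2.2)).items(): print(n,tcp_for(th,a,b,-.085,off)[1].round(4))
togo(tcp_for(15,15,-35,-.085,off)[1],-92.86)
q,s,r=xz('xz3')
E
```

```text
clock: 11.58
tool_pos: [0.5766, -0.0739, 0.1501]
eef_rot: [-0.69, 0.724, -0.001, 0.001]
contact_force: [0.3, -0.3, -1.2]
opening: 0.539
A0 [ 0.6003 -0.0647  0.139 ]
A [ 0.6042 -0.0649  0.1245]
B [ 0.608  -0.0651  0.1101]
C [ 0.6008 -0.0647  0.1081]
D [ 0.601  -0.0647  0.0988]
t 11.57 pos [ 0.5766 -0.0739  0.1501] F [ 0.3 -0.3 -1.2] M [ 0.02 -0.03  0.03] open mm 47.5
[[-0.047, -0.999, 0.004], [-0.999, 0.047, -0.0], [0.0, -0.004, -1.0]]
heading -92.7 turn 0.16 slide mm [-10.4 -23.1  11.1]
t 11.57 pos [ 0.5766 -0.0739  0.1501] F [ 0.3 -0.3 -1.2] M [ 0.02 -0.03  0.03] open mm 47.5
[[-0.047, -0.999, 0.004], [-0.999, 0.047, -0.0], [0.0, -0.004, -1.0]]
```

View pics/xz3.png

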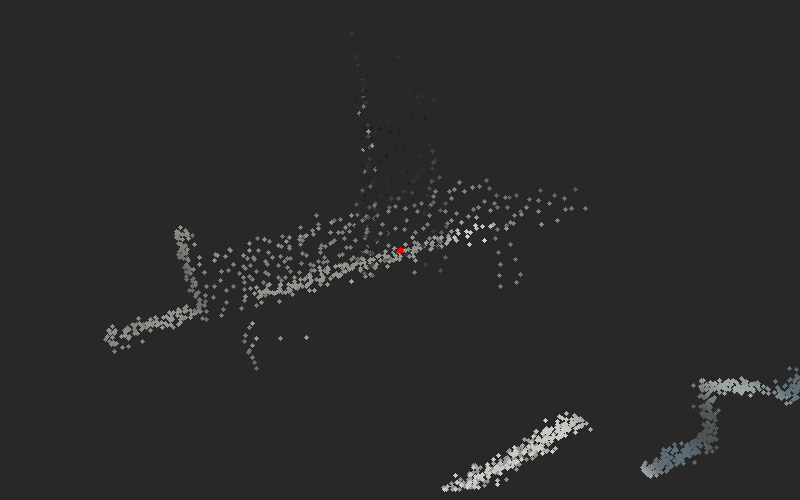

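```bash
python3 -m creep '[{"hand":0.03,"slide":[0,-0.012,0],"turn":0},{"hand":0.03,"slide":[0,-0.0115,0.011],"turn":0},{"hand":0.03,"slide":[0,-0.002,0.007],"turn":0},{"hand":0.03,"slide":[0,-0.002,0.007],"turn":0},{"hand":0.03,"slide":[0,0,0],"turn":0}]'
python3 - <<'E'
from m import *
togo(tcp_for(15,15,-5,-.092,(-.0024,0,.0029))[1],-92.86)
q,s,r=xz('xz4')
E
```

```text
clock: 12.25
tool_pos: [0.6021, -0.0748, 0.1227]
eef_rot: [-0.69, 0.723, 0.001, -0.001]
contact_force: [-0.8, 0.3, -1.5]
opening: 0.544
t 12.25 pos [ 0.6021 -0.0748  0.1227] F [-0.8  0.3 -1.5] M [-0.03 -0.05 -0.01] open mm 47.9
[[-0.047, -0.999, -0.002], [-0.999, 0.047, 0.0], [0.0, 0.002, -1.0]]
heading -92.7 turn 0.17 slide mm [-3.1 -5.5 12.6]
t 12.25 pos [ 0.6021 -0.0748  0.1227] F [-0.8  0.3 -1.5] M [-0.03 -0.05 -0.01] open mm 47.9
[[-0.047, -0.999, -0.002], [-0.999, 0.047, 0.0], [0.0, 0.002, -1.0]]
```

View pics/xz4.png

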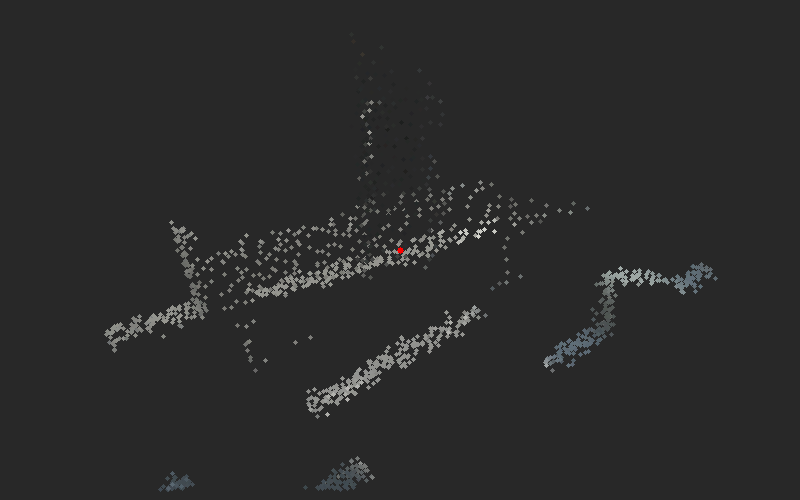

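```bash
python3 -m creep '[{"hand":0.03,"slide":[0,-0.0045,0],"turn":0},{"hand":0.03,"slide":[0,0,0.006],"turn":0},{"hand":0.03,"slide":[0,0,0.005],"turn":0},{"hand":0.03,"slide":[0,0,0],"turn":0}]'
python3 - <<'E'
from m import *
togo(tcp_for(15,15,-5,-.092,(-.0024,0,.0029))[1],-92.86)
q,s,r=xz('xz5')
E
```

```text
clock: 12.8
tool_pos: [0.6074, -0.0751, 0.113]
eef_rot: [-0.69, 0.723, -0.0, 0.0]
contact_force: [-1.1, 0.2, 3.2]
opening: 0.541
t 12.8 pos [ 0.6074 -0.0751  0.113 ] F [-1.1  0.2  3.2] M [0.07 0.07 0.07] open mm 47.7
[[-0.047, -0.999, 0.0], [-0.999, 0.047, -0.0], [0.0, -0.0, -1.0]]
heading -92.7 turn 0.18 slide mm [-3.  -0.1  2.9]
t 12.8 pos [ 0.6074 -0.0751  0.113 ] F [-1.1  0.2  3.2] M [0.07 0.07 0.07] open mm 47.7
[[-0.047, -0.999, 0.0], [-0.999, 0.047, -0.0], [0.0, -0.0, -1.0]]
```

View pics/xz5.png

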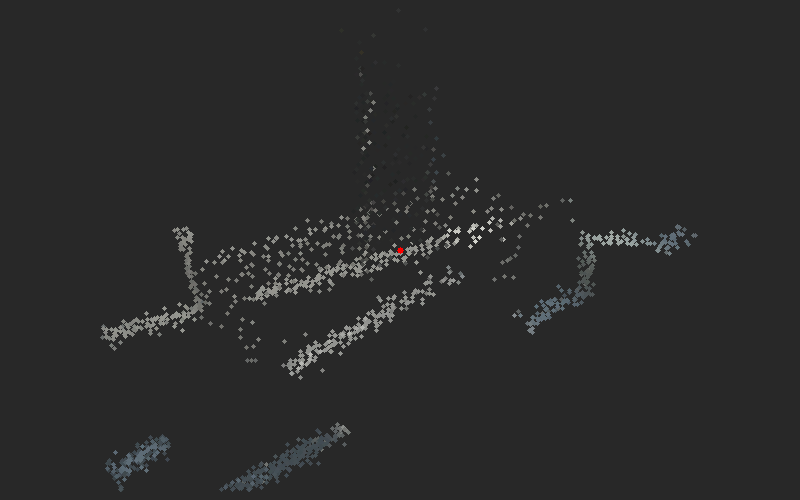

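The contact is from the fingertips touching the rail, because I gripped low. The tray is in a good pre-hook pose 6–8 mm above the rail. I'll ease the fingers open so it settles onto the rail with the lip past the edge, then regrip higher.

```bash
python3 -m creep '[{"hand":0.03,"slide":[0,-0.001,-0.001],"turn":0},{"hand":0.03,"slide":[0,0,0],"turn":0},{"hand":0.055,"slide":[0,0,0],"turn":0},{"hand":0.055,"slide":[0,0,0],"turn":0},{"hand":0.055,"slide":[0,0,0],"turn":0}]'
python3 - <<'E'
from m import *
q,s,r=xz('xz6')
p=snapshot('side');u,v=proj(p,s['tool_pos']);u,v=int(u),int(v)
cv2.imwrite('pics/s9.png',cv2.cvtColor(cv2.resize(p['frame'][v-50:v+50,u-60:u+60],None,fx=6,fy=6,interpolation=cv2.INTER_CUBIC),cv2.COLOR_RGB2BGR))
E
```

```text
clock: 13.48
tool_pos: [0.6083, -0.075, 0.1138]
eef_rot: [-0.69, 0.723, 0.0, -0.0]
contact_force: [-1.9, 0.7, 2.2]
opening: 0.625
t 13.47 pos [ 0.6083 -0.075   0.1138] F [-1.9  0.7  2.2] M [0.15 0.35 0.01] open mm 55.0
[[-0.047, -0.999, -0.0], [-0.999, 0.047, 0.0], [-0.0, 0.0, -1.0]]
```

View pics/xz6.png

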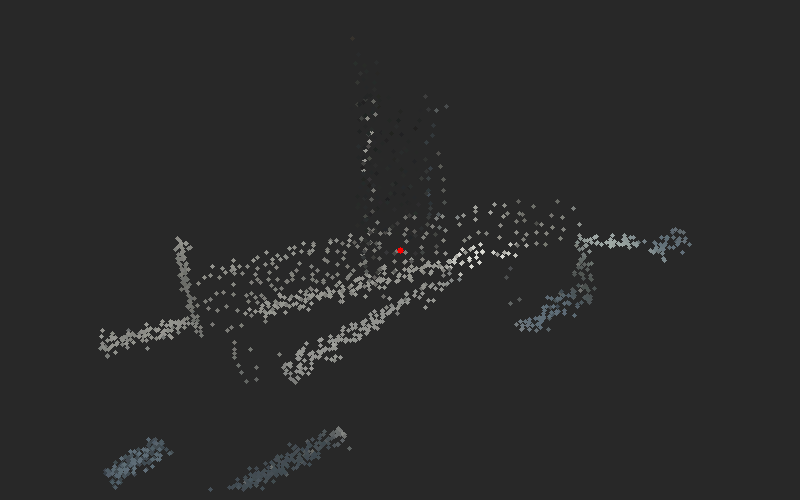

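View pics/s9.png

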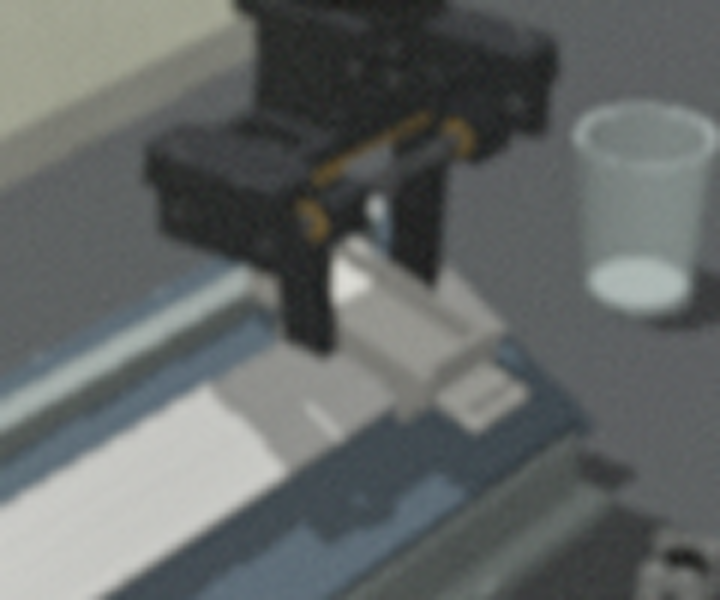

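```bash
python3 -m creep '[{"hand":0.055,"slide":[0,0.001,-0.004],"turn":0},{"hand":0.055,"slide":[0,0,0],"turn":0},{"hand":0.03,"slide":[0,0,0],"turn":0},{"hand":0.03,"slide":[0,0,0],"turn":0},{"hand":0.03,"slide":[0,0,0],"turn":0}]' 30
python3 -m creep '[{"hand":0.03,"slide":[0,0.003,0.0006],"turn":0},{"hand":0.03,"slide":[0,0.003,0.0006],"turn":0},{"hand":0.03,"slide":[0,0.002,0.0004],"turn":0},{"hand":0.03,"slide":[0,0,0],"turn":0}]'
python3 - <<'E'
from m import *
q,s,r=xz('xz7')
E
```

```text
clock: 14.2
tool_pos: [0.6076, -0.0752, 0.1178]
eef_rot: [-0.69, 0.724, -0.0, 0.0]
contact_force: [-0.1, -1.1, 2.0]
opening: 0.541
clock: 14.7
tool_pos: [0.5994, -0.0747, 0.116]
eef_rot: [-0.69, 0.723, -0.0, 0.0]
contact_force: [0.7, 0.2, -1.2]
opening: 0.538
t 14.7 pos [ 0.5994 -0.0747  0.116 ] F [ 0.7  0.2 -1.2] M [-0.04 -0.27  0.04] open mm 47.4
[[-0.047, -0.999, 0.0], [-0.999, 0.047, -0.0], [-0.0, -0.0, -1.0]]
```

View pics/xz7.png

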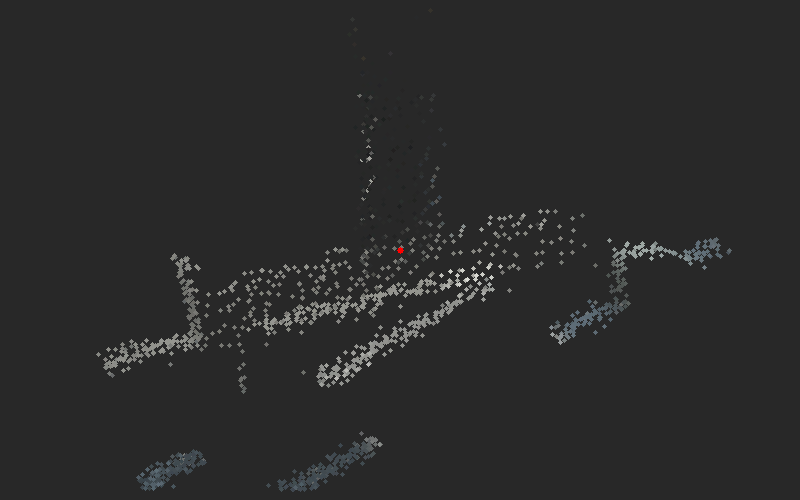

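```bash
python3 -m creep '[{"hand":0.03,"slide":[0,0.002,0.0005],"turn":0},{"hand":0.03,"slide":[0,0,0],"turn":0}]'
python3 -m creep '[{"hand":0.03,"slide":[0,0.0015,0.0003],"turn":0},{"hand":0.03,"slide":[0,0,0],"turn":0}]'
python3 -m creep '[{"hand":0.03,"slide":[0,0.0015,0.0003],"turn":0},{"hand":0.03,"slide":[0,0,0],"turn":0}]'
```

```text
clock: 15.0
tool_pos: [0.5993, -0.0747, 0.116]
eef_rot: [-0.69, 0.723, -0.002, 0.001]
contact_force: [5.7, -0.3, -3.8]
opening: 0.536
clock: 15.25
tool_pos: [0.5992, -0.0746, 0.116]
eef_rot: [-0.69, 0.723, -0.003, 0.002]
contact_force: [6.9, -0.3, -4.0]
opening: 0.541
clock: 15.5
tool_pos: [0.5991, -0.0746, 0.1161]
eef_rot: [-0.69, 0.723, -0.004, 0.004]
contact_force: [9.7, -0.3, -4.4]
opening: 0.542
```

```bash
python3 -m creep '[{"hand":0.03,"slide":[0,-0.002,0.001],"turn":0},{"hand":0.03,"slide":[0,-0.0005,0.002],"turn":0},{"hand":0.03,"slide":[0,0,0],"turn":0}]'
python3 -m creep '[{"hand":0.03,"slide":[0,-0.0005,0.002],"turn":0},{"hand":0.03,"slide":[0,-0.0003,0.002],"turn":0},{"hand":0.03,"slide":[0,0,0],"turn":0}]'
python3 - <<'E'
from m import *
q,s,r=xz('xz8')
E
```

```text
clock: 15.88
tool_pos: [0.5986, -0.0747, 0.1136]
eef_rot: [-0.69, 0.723, -0.002, 0.001]
contact_force: [2.4, 0.7, 6.8]
opening: 0.542
clock: 16.25
tool_pos: [0.5986, -0.0747, 0.1118]
eef_rot: [-0.69, 0.724, -0.001, 0.001]
contact_force: [-4.2, 0.8, 25.6]
opening: 0.536
t 16.25 pos [ 0.5986 -0.0747  0.1118] F [-4.2  0.8 25.6] M [ 0.22  0.68 -0.03] open mm 47.2
[[-0.047, -0.999, 0.003], [-0.999, 0.047, -0.0], [-0.0, -0.003, -1.0]]
```

View pics/xz8.png

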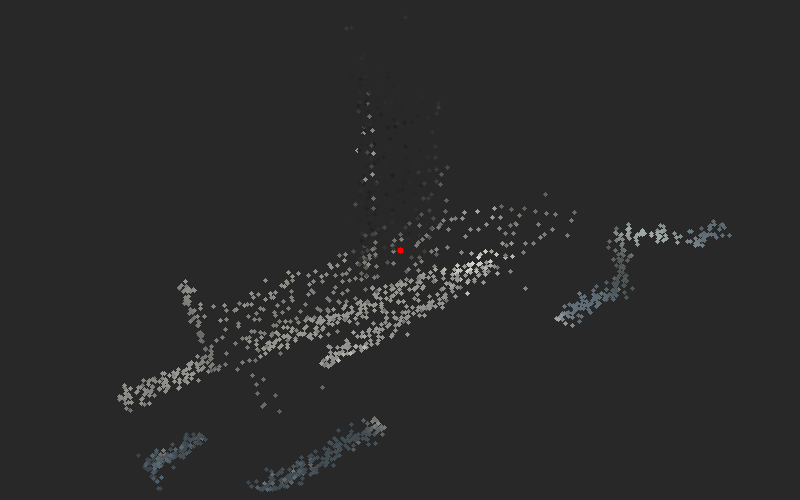

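Hooked, with pitch now about 19° and the clip nose bearing on the rail. Now I'll release, close the fingers and press the tab.

```bash
python3 -m creep '[{"hand":0.06,"slide":[0,0,0],"turn":0},{"hand":0.06,"slide":[0,0,-0.002],"turn":0},{"hand":0.06,"slide":[0,0,0],"turn":0},{"hand":0.06,"slide":[0,0,-0.03],"turn":0},{"hand":0.06,"slide":[0,0,-0.02],"turn":0}]' 30
python3 -m creep '[{"hand":0.0,"slide":[0,0.02,0],"turn":0},{"hand":0.0,"slide":[0,0.02,0],"turn":0},{"hand":0.0,"slide":[0,0.02,0],"turn":0},{"hand":0.0,"slide":[0,0,0],"turn":0}]' 30
python3 - <<'E'
from m import *
yr=-.092
C,_=tcp_for(0,23,-2.2,yr); hx=np.array([np.cos(yaw),np.sin(yaw),0])
print('tray centre final',C); T=C-.064*hx; T[2]=.092
togo(T,-92.86)
q,s,r=xz('xz9',up=.03)
p=snapshot('side'); cv2.imwrite('pics/s10.png',cv2.cvtColor(cv2.resize(p['frame'][100:220,190:330],None,fx=5,fy=5,interpolation=cv2.INTER_CUBIC),cv2.COLOR_RGB2BGR))
E
```

```text
clock: 16.92
tool_pos: [0.5974, -0.0747, 0.1604]
eef_rot: [-0.69, 0.724, 0.0, -0.0]
contact_force: [-0.3, -0.2, 0.5]
opening: 0.681
clock: 17.42
tool_pos: [0.536, -0.0719, 0.1597]
eef_rot: [-0.69, 0.724, 0.001, -0.001]
contact_force: [1.3, 0.1, 0.2]
opening: 0.252
tray centre final [ 0.59826439 -0.07169331  0.1016684 ]
t 17.43 pos [ 0.536  -0.0719  0.1597] F [1.3 0.1 0.2] M [0.02 0.   0.01] open mm 22.2
[[-0.047, -0.999, -0.003], [-0.999, 0.047, -0.0], [0.0, 0.003, -1.0]]
heading -92.7 turn 0.16 slide mm [-3.3  1.7 67.7]
t 17.43 pos [ 0.536  -0.0719  0.1597] F [1.3 0.1 0.2] M [0.02 0.   0.01] open mm 22.2
[[-0.047, -0.999, -0.003], [-0.999, 0.047, -0.0], [0.0, 0.003, -1.0]]
```

View pics/s10.png

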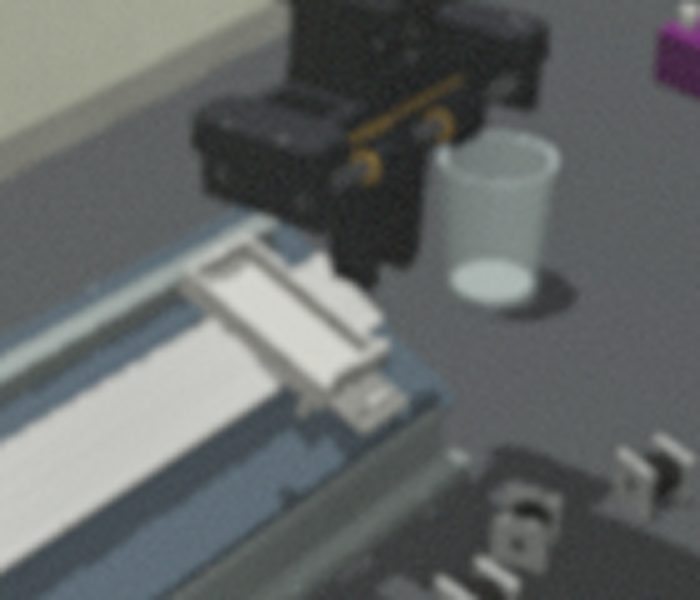

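View pics/xz9.png

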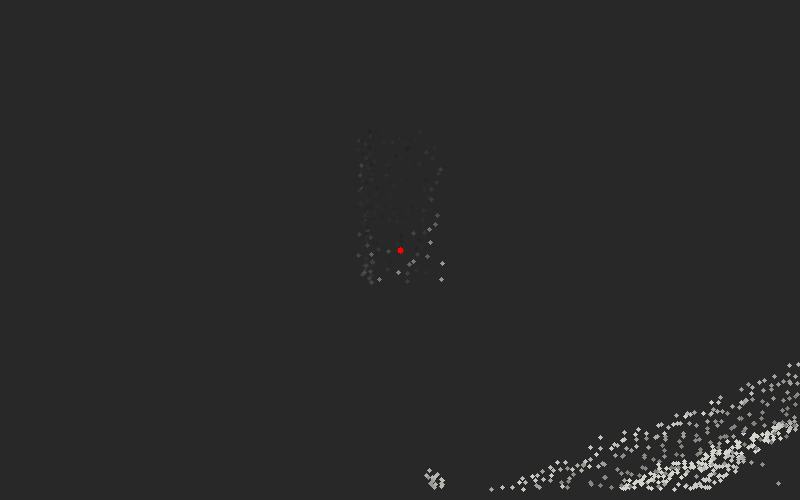

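```bash
python3 -m creep '[{"hand":0.0,"slide":[0,0.0035,0.02],"turn":0},{"hand":0.0,"slide":[0,0,0.03],"turn":0},{"hand":0.0,"slide":[0,0,0.014],"turn":0},{"hand":0.0,"slide":[0,0,0],"turn":0}]' 30
python3 -m creep '[{"hand":0.0,"slide":[0,0,0.004],"turn":0},{"hand":0.0,"slide":[0,0,0.003],"turn":0},{"hand":0.0,"slide":[0,0,0],"turn":0}]'
python3 -m creep '[{"hand":0.0,"slide":[0,0,0.003],"turn":0},{"hand":0.0,"slide":[0,0,0],"turn":0}]'
```

```text
clock: 18.02
tool_pos: [0.5341, -0.0716, 0.0952]
eef_rot: [-0.69, 0.723, 0.001, -0.001]
contact_force: [-0.3, 0.4, 0.7]
opening: 0.008
clock: 18.4
tool_pos: [0.5343, -0.0717, 0.0892]
eef_rot: [-0.69, 0.724, -0.0, 0.0]
contact_force: [-1.4, 0.0, 0.0]
opening: 0.004
clock: 18.65
tool_pos: [0.5343, -0.0717, 0.0859]
eef_rot: [-0.69, 0.723, -0.0, 0.0]
contact_force: [0.2, 0.5, 0.9]
opening: 0.003
```

```bash
python3 -m creep '[{"hand":0.0,"slide":[0,0,0.003],"turn":0},{"hand":0.0,"slide":[0,0,0],"turn":0}]'
python3 -m creep '[{"hand":0.0,"slide":[0,0,0.002],"turn":0},{"hand":0.0,"slide":[0,0,0],"turn":0}]'
python3 -m creep '[{"hand":0.0,"slide":[0,0,0.002],"turn":0},{"hand":0.0,"slide":[0,0,0],"turn":0}]'
python3 -m creep '[{"hand":0.0,"slide":[0,0,0.002],"turn":0},{"hand":0.0,"slide":[0,0,0],"turn":0}]'
```

```text
clock: 18.9
tool_pos: [0.5342, -0.0716, 0.0828]
eef_rot: [-0.69, 0.723, -0.0, -0.0]
contact_force: [-0.9, 0.1, -0.3]
opening: 0.007
clock: 19.15
tool_pos: [0.5342, -0.0717, 0.0809]
eef_rot: [-0.69, 0.724, -0.0, 0.0]
contact_force: [-1.6, 0.1, 0.6]
opening: 0.005
clock: 19.4
tool_pos: [0.5342, -0.0716, 0.0789]
eef_rot: [-0.69, 0.723, -0.0, 0.0]
contact_force: [-1.5, -0.4, -0.1]
opening: 0.008
clock: 19.65
tool_pos: [0.5342, -0.0717, 0.0769]
eef_rot: [-0.69, 0.723, -0.0, -0.0]
contact_force: [0.3, -0.5, -0.1]
opening: 0.005
```

```bash
python3 - <<'E'
from m import *
q,s,r=xz('xz10',up=.05)
p=snapshot('side'); cv2.imwrite('pics/s11.png',cv2.cvtColor(cv2.resize(p['frame'][100:220,190:330],None,fx=5,fy=5,interpolation=cv2.INTER_CUBIC),cv2.COLOR_RGB2BGR))
E
```

```text
t 19.65 pos [ 0.5342 -0.0717  0.0769] F [ 0.3 -0.5 -0.1] M [-0.01  0.12 -0.03] open mm 0.4
[[-0.047, -0.999, 0.0], [-0.999, 0.047, -0.0], [0.0, -0.0, -1.0]]
```

View pics/s11.png

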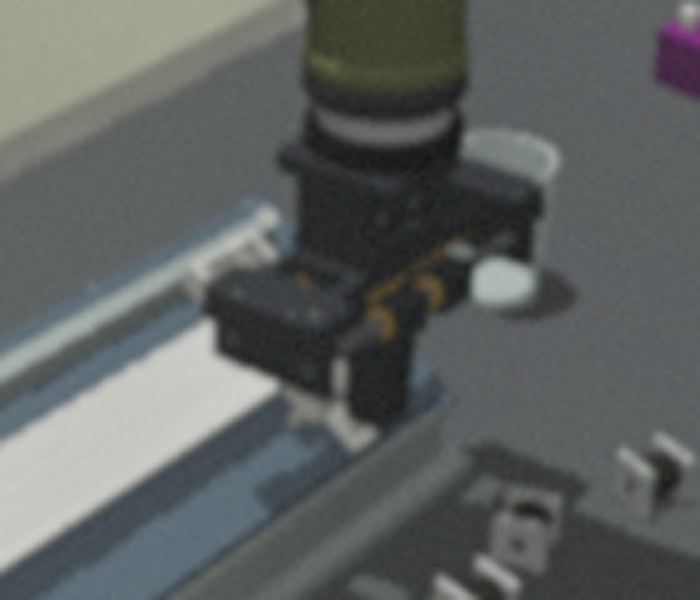

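View pics/xz10.png

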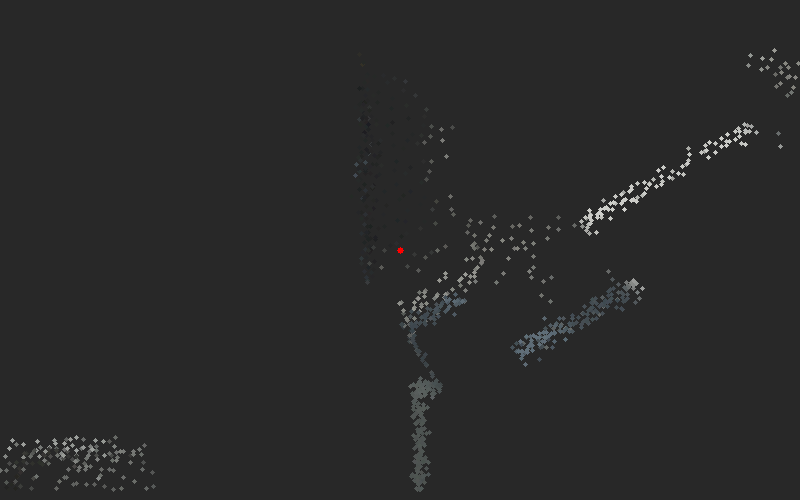

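```bash
python3 -m creep '[{"hand":0.0,"slide":[0,-0.003,-0.003],"turn":0},{"hand":0.0,"slide":[0,0,0],"turn":0},{"hand":0.0,"slide":[0,0,0.002],"turn":0},{"hand":0.0,"slide":[0,0,0],"turn":0}]'
python3 -m creep '[{"hand":0.0,"slide":[0,0,0.0015],"turn":0},{"hand":0.0,"slide":[0,0,0],"turn":0}]'
python3 -m creep '[{"hand":0.0,"slide":[0,0,0.0015],"turn":0},{"hand":0.0,"slide":[0,0,0],"turn":0}]'
python3 -m creep '[{"hand":0.0,"slide":[0,0,0.0015],"turn":0},{"hand":0.0,"slide":[0,0,0],"turn":0}]'
```

```text
clock: 20.25
tool_pos: [0.5357, -0.0718, 0.0779]
eef_rot: [-0.69, 0.724, 0.001, -0.001]
contact_force: [-5.8, 0.4, 1.9]
opening: 0.006
clock: 20.5
tool_pos: [0.5358, -0.0718, 0.0766]
eef_rot: [-0.69, 0.724, 0.001, -0.001]
contact_force: [-5.0, 1.4, 2.9]
opening: 0.007
clock: 20.75
tool_pos: [0.5358, -0.0718, 0.0756]
eef_rot: [-0.69, 0.724, 0.001, -0.001]
contact_force: [-6.7, 0.3, 7.1]
opening: 0.01
clock: 21.0
tool_pos: [0.5359, -0.0718, 0.0752]
eef_rot: [-0.69, 0.724, 0.0, -0.001]
contact_force: [-9.3, 1.0, 17.7]
opening: 0.009
```

```bash
python3 -m creep '[{"hand":0.0,"slide":[0,0.003,0],"turn":0},{"hand":0.0,"slide":[0,0,0.001],"turn":0},{"hand":0.0,"slide":[0,0,0],"turn":0}]'
python3 -m creep '[{"hand":0.0,"slide":[0,0,-0.03],"turn":0},{"hand":0.0,"slide":[0,0.02,-0.04],"turn":0},{"hand":0.0,"slide":[0,0.05,-0.02],"turn":0},{"hand":0.0,"slide":[0,0,0],"turn":0}]'
cat >> m.py <<'E'
def railprof(yr,half,name,view='side'):
    p=snapshot(view);P=cloud(p).reshape(-1,3);q=torail(P)*1000;col=p['frame'].reshape(-1,3)
    k=(abs(q[:,1]-yr*1000)<half)&(abs(q[:,0])<95)&(abs(q[:,2])<55)
    im=np.full((450,800,3),40,np.uint8)
    for a,c in zip(q[k],col[k]): cv2.circle(im,(int(400+a[0]*4),int(225-a[2]*4)),2,tuple(int(v) for v in c[::-1]),-1)
    cv2.line(im,(0,225),(800,225),(0,0,255),1)
    for x in(-75,-50,0,50): cv2.line(im,(400+4*x,220),(400+4*x,230),(0,255,255),1)
    cv2.imwrite(f'pics/{name}.png',im)
    # floor tilt
    f=q[k&(abs(q[:,0])<40)&(abs(q[:,1]-yr*1000)<min(half,18))]; f=f[(f[:,2]>-8)&(f[:,2]<16)]
    for _ in range(6):
        c=np.polyfit(f[:,0],f[:,2],1); e=f[:,2]-np.polyval(c,f[:,0]); f=f[abs(e)<max(2.5,2*e.std())] if _<5 else f
    print(view,'floor z at x=0',c[1].round(2),'tilt deg',np.degrees(np.arctan(c[0])).round(2),len(f)); return p,q,k
E
python3 - <<'E'
from m import *
st()
p,q,k=railprof(-.092,22,'rp1'); railprof(-.092,22,'rp1t','top')
cv2.imwrite('pics/s12.png',cv2.cvtColor(cv2.resize(p['frame'][100:220,190:330],None,fx=5,fy=5,interpolation=cv2.INTER_CUBIC),cv2.COLOR_RGB2BGR))
E
```

```text
clock: 21.38
tool_pos: [0.5357, -0.0718, 0.0749]
eef_rot: [-0.69, 0.724, -0.002, 0.001]
contact_force: [-5.9, 1.1, 19.4]
opening: 0.006
clock: 21.88
tool_pos: [0.4624, -0.0686, 0.1642]
eef_rot: [-0.69, 0.724, -0.001, 0.0]
contact_force: [1.2, -0.7, -0.4]
opening: 0.01
t 21.88 pos [ 0.4624 -0.0686  0.1642] F [ 1.2 -0.7 -0.4] M [ 0.03  0.06 -0.02] open mm 0.9
[[-0.047, -0.999, 0.001], [-0.999, 0.047, -0.0], [0.0, -0.001, -1.0]]
side floor z at x=0 4.39 tilt deg 0.46 206
top floor z at x=0 2.93 tilt deg -0.07 319
```

View pics/s12.png

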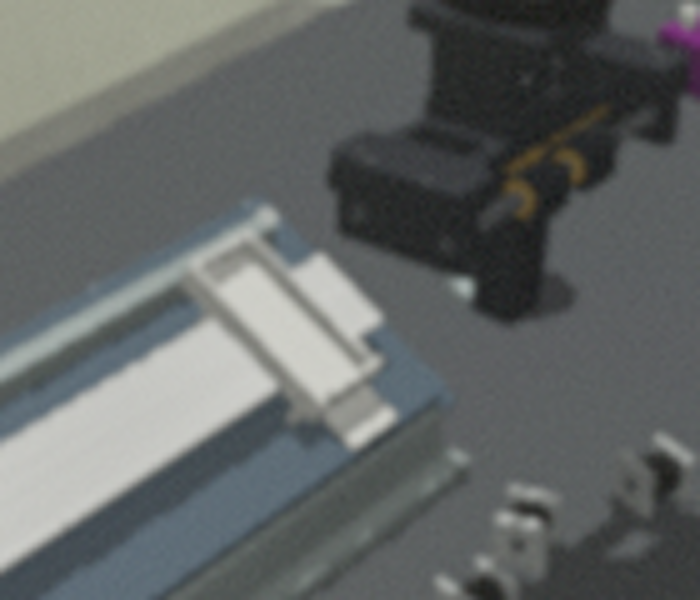

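View pics/rp1.png

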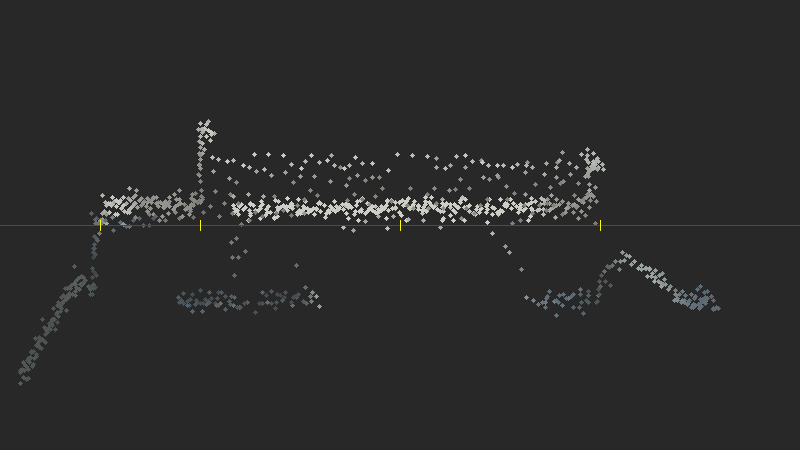

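The narrow tray lies flat and clipped: tilt about 0, floor 3 mm above the rail face, x within about 1 mm. Now the wide tray.

```bash
python3 -m creep '[{"hand":0.088,"slide":[-0.04,-0.005,0],"turn":6.6},{"hand":0.088,"slide":[-0.04,-0.005,0],"turn":6.6},{"hand":0.088,"slide":[-0.05,0,0],"turn":0},{"hand":0.088,"slide":[-0.05,0,0],"turn":0},{"hand":0.088,"slide":[-0.05,0,0],"turn":0}]' 45
python3 - <<'E'
from m import *
togo([.499,.3355,.09],-105.9)
E
```

```text
clock: 22.6
tool_pos: [0.5261, 0.1569, 0.1621]
eef_rot: [-0.603, 0.798, -0.001, 0.001]
contact_force: [0.5, -0.6, -0.5]
opening: 0.547
t 22.6 pos [0.5261 0.1569 0.1621] F [ 0.5 -0.6 -0.5] M [ 0.05 -0.04 -0.03] open mm 48.2
[[-0.273, -0.962, 0.003], [-0.962, 0.273, 0.001], [-0.001, -0.003, -1.0]]
heading -105.8 turn 0.06 slide mm [-164.2   75.2   72.1]
```

```bash
python3 -m creep '[{"hand":0.088,"slide":[-0.041,0.019,0],"turn":0},{"hand":0.088,"slide":[-0.041,0.019,0],"turn":0},{"hand":0.088,"slide":[-0.041,0.019,0.02],"turn":0},{"hand":0.088,"slide":[-0.041,0.018,0.04],"turn":0},{"hand":0.088,"slide":[0,0,0],"turn":0}]'
python3 - <<'E'
from m import *
s,r=st()
p=snapshot('top');save(p,'t6');p2=snapshot('side');save(p2,'s13')
for t in('tray_wide_tab','tray_wide_center','tip_box'):
  for q in(p,p2):
    for d in pinpoint(t,q)[:1]: print(t,np.round(d['uv']),round(d['conf'],2),atz(q,*d['uv'],.0205 if 'center' in t else .017))
togo([.499,.3355,.025],-105.9)
cv2.imwrite('pics/s13.png',cv2.cvtColor(cv2.resize(p2['frame'][200:360,80:260],None,fx=4,fy=3.7,interpolation=cv2.INTER_CUBIC),cv2.COLOR_RGB2BGR))
E
```

```text
clock: 23.22
tool_pos: [0.4937, 0.3385, 0.0986]
eef_rot: [-0.606, 0.795, 0.002, -0.001]
contact_force: [-0.3, -0.5, 0.8]
opening: 0.996
t 23.23 pos [0.4937 0.3385 0.0986] F [-0.3 -0.5  0.8] M [ 0.   -0.02 -0.02] open mm 87.7
[[-0.265, -0.964, -0.004], [-0.964, 0.265, 0.002], [-0.001, 0.004, -1.0]]
tray_wide_tab [123. 229.] 0.72 [0.42880204 0.35093267 0.017     ]
tray_wide_tab [179. 328.] 0.66 [0.43799765 0.34727281 0.017     ]
tray_wide_center [128. 202.] 0.6 [0.49557669 0.33908273 0.0205    ]
tray_wide_center [160. 305.] 0.91 [0.50162355 0.33073168 0.0205    ]
tip_box [147. 154.] 0.67 [0.61457597 0.29481741 0.017     ]
tip_box [132. 275.] 0.69 [0.60636618 0.30678232 0.017     ]
t 23.62 pos [0.4974 0.3317 0.1033] F [ 0.5 -0.8 -0.5] M [ 0.01 -0.07 -0.04] open mm 88.0
[[-0.276, -0.961, 0.002], [-0.961, 0.276, 0.0], [-0.001, -0.001, -1.0]]
heading -106.0 turn -0.09 slide mm [-4.  -0.4 78.3]
```

View pics/s13.png

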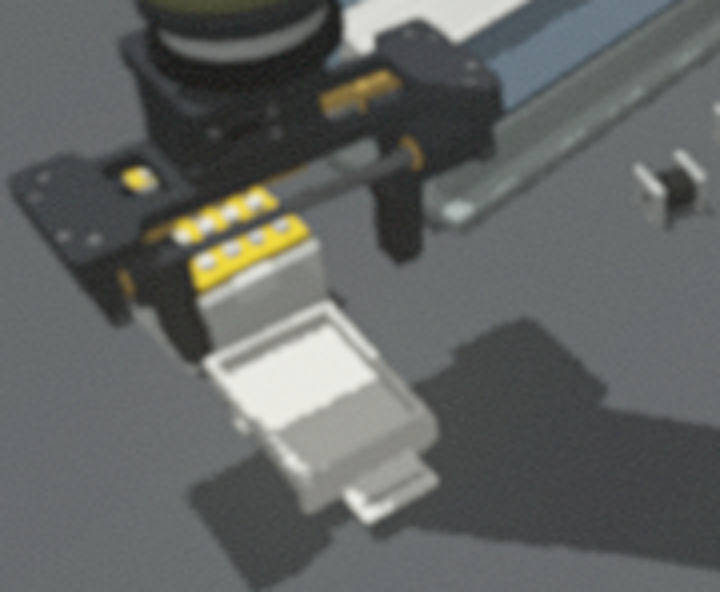

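View pics/t6.png

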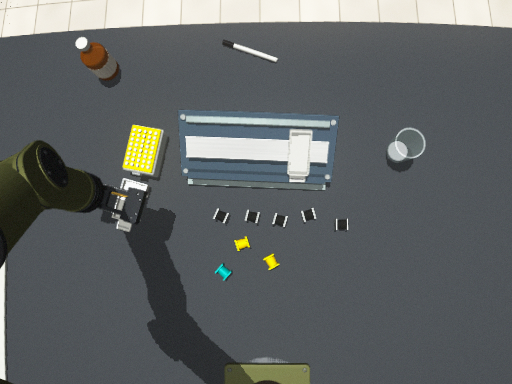

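```bash
python3 -m creep '[{"hand":0.088,"slide":[-0.004,0.001,0.03],"turn":0},{"hand":0.088,"slide":[0,0,0.03],"turn":0},{"hand":0.088,"slide":[0,0,0.016],"turn":0},{"hand":0.088,"slide":[0,0,0],"turn":0},{"hand":0.05,"slide":[0,0,0],"turn":0}]' 45
python3 -m creep '[{"hand":0.05,"slide":[0,0,0],"turn":0},{"hand":0.05,"slide":[0,0,0],"turn":0},{"hand":0.05,"slide":[0,0,0],"turn":0}]'
python3 -m creep '[{"hand":0.05,"slide":[0,0.005,-0.015],"turn":0},{"hand":0.05,"slide":[0,0.015,-0.03],"turn":0},{"hand":0.05,"slide":[0,0.02,-0.03],"turn":0},{"hand":0.05,"slide":[0,0.02,-0.03],"turn":0},{"hand":0.05,"slide":[0,0,-0.02],"turn":0}]'
python3 - <<'E'
from m import *
s,r=st()
p2=snapshot('side');u,v=proj(p2,s['tool_pos']);u,v=int(u),int(v); cv2.imwrite('pics/s14.png',cv2.cvtColor(cv2.resize(p2['frame'][v-60:v+70,u-80:u+80],None,fx=4,fy=4,interpolation=cv2.INTER_CUBIC),cv2.COLOR_RGB2BGR))
E
```

```text
clock: 24.25
tool_pos: [0.4973, 0.3368, 0.0275]
eef_rot: [-0.602, 0.798, -0.0, 0.001]
contact_force: [-0.5, 0.3, 0.6]
opening: 0.906
clock: 24.62
tool_pos: [0.4968, 0.3366, 0.0273]
eef_rot: [-0.603, 0.798, -0.0, 0.0]
contact_force: [-1.1, -1.5, 5.7]
opening: 0.717
clock: 25.25
tool_pos: [0.4363, 0.3546, 0.1533]
eef_rot: [-0.604, 0.797, 0.001, -0.0]
contact_force: [1.1, -0.2, -1.5]
opening: 0.715
t 25.25 pos [0.4363 0.3546 0.1533] F [ 1.1 -0.2 -1.5] M [ 0.05 -0.06  0.01] open mm 63.0
[[-0.271, -0.963, -0.001], [-0.963, 0.271, 0.001], [-0.001, 0.002, -1.0]]
```

View pics/s14.png

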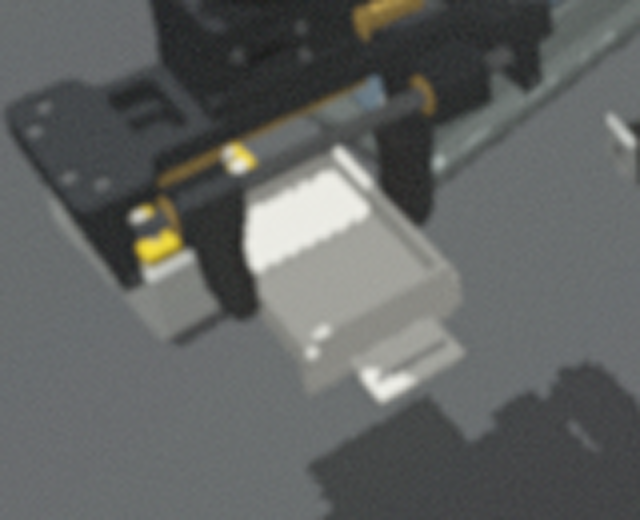

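```bash
python3 -m creep '[{"hand":0.05,"slide":[0,0,-0.01],"turn":-6.5},{"hand":0.05,"slide":[0,0,0],"turn":-6.5},{"hand":0.05,"slide":[0.03,0,0],"turn":0},{"hand":0.05,"slide":[0.04,-0.01,0],"turn":0},{"hand":0.05,"slide":[0.04,-0.02,0],"turn":0}]'
python3 - <<'E'
from m import *
togo([.575,.110,.155],-92.86)
E
```

```text
clock: 25.92
tool_pos: [0.4624, 0.241, 0.1614]
eef_rot: [-0.69, 0.724, 0.0, -0.0]
contact_force: [1.7, -0.5, -2.0]
opening: 0.72
t 25.93 pos [0.4624 0.241  0.1614] F [ 1.7 -0.5 -2. ] M [ 0.01 -0.03 -0.02] open mm 63.4
[[-0.049, -0.999, -0.001], [-0.999, 0.049, -0.0], [0.0, 0.001, -1.0]]
heading -92.8 turn 0.08 slide mm [ 125.2 -119.     6.3]
```

```bash
python3 -m creep '[{"hand":0.05,"slide":[0.035,-0.025,0],"turn":0},{"hand":0.05,"slide":[0.035,-0.03,0],"turn":0},{"hand":0.05,"slide":[0.035,-0.03,0],"turn":0},{"hand":0.05,"slide":[0.015,-0.025,0.0],"turn":0},{"hand":0.05,"slide":[0,0,0],"turn":0}]'
python3 - <<'E'
from m import *
q,s,r=xz('xz11',half=.035)
print(torail(s['tool_pos']))
E
```

```text
clock: 26.55
tool_pos: [0.5688, 0.1138, 0.1615]
eef_rot: [-0.687, 0.726, -0.001, 0.0]
contact_force: [-0.2, 0.5, -2.2]
opening: 0.719
t 26.55 pos [0.5688 0.1138 0.1615] F [-0.2  0.5 -2.2] M [0.08 0.02 0.  ] open mm 63.3
[[-0.055, -0.998, 0.002], [-0.998, 0.055, -0.001], [0.001, -0.002, -1.0]]
[-0.00358575  0.09175428  0.07885745]
```

View pics/xz11.png

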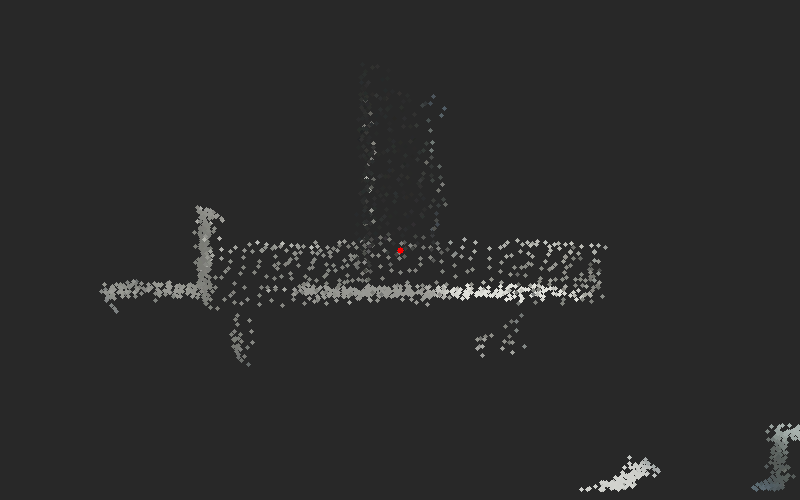

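```bash
python3 -m creep '[{"hand":0.05,"slide":[0,0,0.025],"turn":-0.3},{"hand":0.05,"slide":[0,0,0.018],"turn":0},{"hand":0.05,"slide":[0,0,0.003],"turn":0},{"hand":0.05,"slide":[0,0,0],"turn":0}]'
python3 -m creep '[{"hand":0.05,"slide":[0,0,0.0025],"turn":0},{"hand":0.05,"slide":[0,0,0.002],"turn":0},{"hand":0.05,"slide":[0,0,0],"turn":0}]'
python3 -m creep '[{"hand":0.05,"slide":[0,0,0.002],"turn":0},{"hand":0.05,"slide":[0,0,0.0015],"turn":0},{"hand":0.05,"slide":[0,0,0],"turn":0}]'
python3 - <<'E'
from m import *
q,s,r=xz('xz12',half=.035)
E
```

```text
clock: 27.1
tool_pos: [0.5666, 0.1172, 0.1158]
eef_rot: [-0.691, 0.722, 0.0, 0.0]
contact_force: [-0.5, -0.5, -1.4]
opening: 0.722
clock: 27.48
tool_pos: [0.5662, 0.1171, 0.1129]
eef_rot: [-0.691, 0.723, 0.001, 0.0]
contact_force: [-5.7, 0.7, 11.3]
opening: 0.721
clock: 27.85
tool_pos: [0.5648, 0.1172, 0.1092]
eef_rot: [-0.691, 0.723, 0.002, -0.001]
contact_force: [-7.9, 0.7, 12.3]
opening: 0.716
t 27.85 pos [0.5648 0.1172 0.1092] F [-7.9  0.7 12.3] M [0.2  1.36 0.05] open mm 63.1
[[-0.044, -0.999, -0.003], [-0.999, 0.044, 0.001], [-0.001, 0.003, -1.0]]
```

View pics/xz12.png

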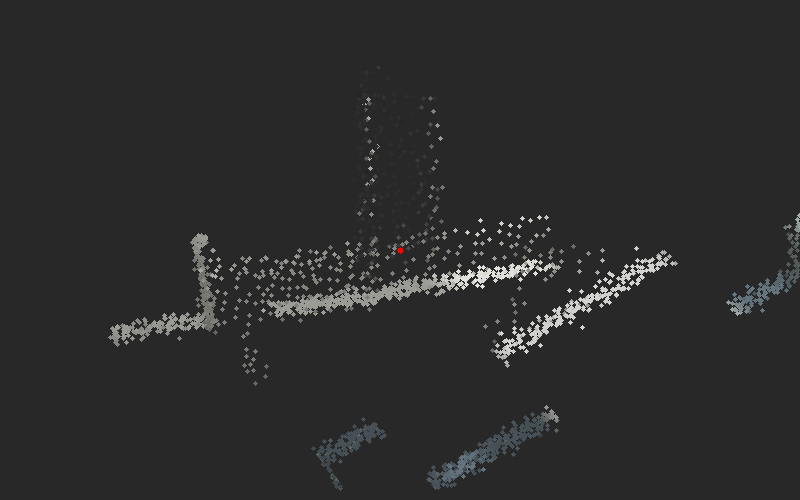

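```bash
python3 -m creep '[{"hand":0.05,"slide":[0,0,0.002],"turn":0},{"hand":0.05,"slide":[0,0,0.002],"turn":0},{"hand":0.05,"slide":[0,0,0],"turn":0}]'
python3 -m creep '[{"hand":0.05,"slide":[0,0,-0.012],"turn":0},{"hand":0.05,"slide":[0,0,-0.02],"turn":0},{"hand":0.05,"slide":[0,0,-0.01],"turn":0},{"hand":0.05,"slide":[0,0,0],"turn":0}]'
python3 - <<'E'
from m import *
q,s,r=xz('xz13',half=.035)
print(torail(s['tool_pos']))
E
```

```text
clock: 28.28
tool_pos: [0.5637, 0.1172, 0.1049]
eef_rot: [-0.691, 0.723, 0.002, -0.002]
contact_force: [-9.4, 1.6, 12.0]
opening: 0.725
clock: 28.78
tool_pos: [0.5679, 0.1164, 0.1465]
eef_rot: [-0.691, 0.723, -0.001, 0.001]
contact_force: [0.0, -0.1, -1.2]
opening: 0.724
t 28.77 pos [0.5679 0.1164 0.1465] F [ 0.  -0.1 -1.2] M [ 0.    0.01 -0.04] open mm 63.8
[[-0.045, -0.999, 0.003], [-0.999, 0.045, 0.0], [-0.0, -0.003, -1.0]]
[-0.01198945  0.09433354  0.066338  ]
```

View pics/xz13.png

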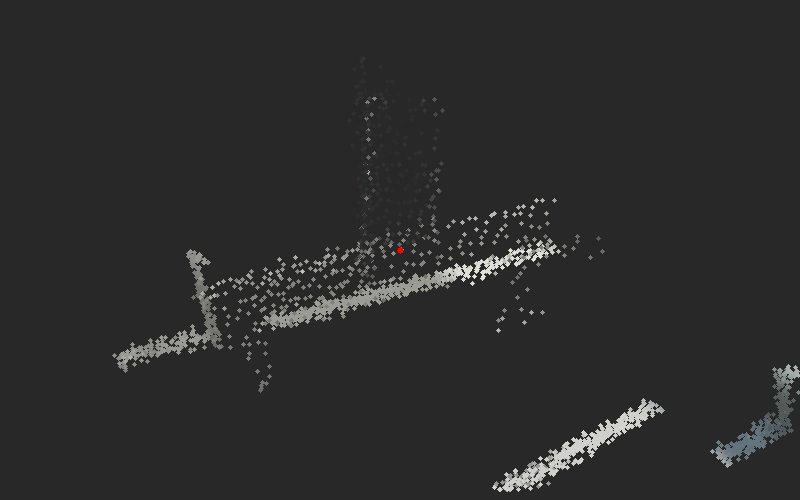

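```bash
python3 - <<'E'
from m import *
off=(.0003,0,-.0045)
for n,(th,a,b) in dict(A=(15,14.5,-20),B=(15,14.5,-4.5),C=(15,23,-4.5),D=(0,23,-2.2)).items(): print(n,tcp_for(th,a,b,.094,off)[1].round(4))
togo(tcp_for(15,14.5,-20,.094,off)[1],-92.86)
E
```

```text
A [0.6109 0.1139 0.1321]
B [0.6149 0.1137 0.1171]
C [0.6067 0.1141 0.1149]
D [0.6072 0.1141 0.1062]
t 28.82 pos [0.5673 0.1163 0.1458] F [-0.5 -0.3 -2.5] M [-0.01 -0.01 -0.03] open mm 63.6
[[-0.045, -0.999, 0.001], [-0.999, 0.045, 0.0], [-0.0, -0.001, -1.0]]
heading -92.6 turn 0.27 slide mm [  0.3 -43.6  13.7]
```

```bash
python3 -m creep '[{"hand":0.05,"slide":[0,-0.02,0],"turn":0.27},{"hand":0.05,"slide":[0,-0.02,0],"turn":0},{"hand":0.05,"slide":[0,-0.0045,0.008],"turn":0},{"hand":0.05,"slide":[0,0,0.006],"turn":0},{"hand":0.05,"slide":[0,0,0],"turn":0}]'
python3 - <<'E'
from m import *
off=(.0003,0,-.0045)
togo(tcp_for(15,14.5,-4.5,.094,off)[1],-92.86)
q,s,r=xz('xz14',half=.035)
E
```

```text
clock: 29.45
tool_pos: [0.6097, 0.1142, 0.1303]
eef_rot: [-0.689, 0.724, 0.001, -0.001]
contact_force: [1.3, 0.6, -1.3]
opening: 0.72
t 29.45 pos [0.6097 0.1142 0.1303] F [ 1.3  0.6 -1.3] M [ 0.   -0.03  0.06] open mm 63.4
[[-0.05, -0.999, -0.003], [-0.999, 0.05, -0.001], [0.001, 0.003, -1.0]]
heading -92.8 turn 0.02 slide mm [ 0.2 -5.3 13.1]
t 29.45 pos [0.6097 0.1142 0.1303] F [ 1.3  0.6 -1.3] M [ 0.   -0.03  0.06] open mm 63.4
[[-0.05, -0.999, -0.003], [-0.999, 0.05, -0.001], [0.001, 0.003, -1.0]]
```

View pics/xz14.png

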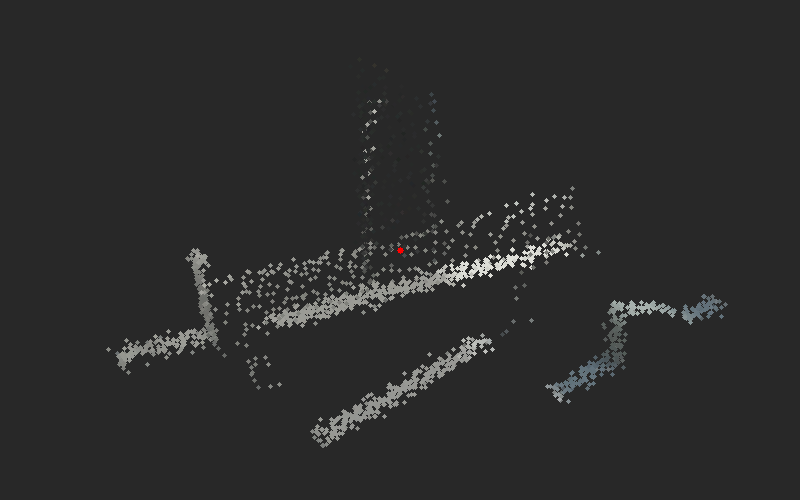

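```bash
python3 -m creep '[{"hand":0.05,"slide":[0,-0.005,0],"turn":0},{"hand":0.05,"slide":[0,0,0.006],"turn":0},{"hand":0.05,"slide":[0,0,0.004],"turn":0},{"hand":0.05,"slide":[0,0,0.002],"turn":0},{"hand":0.05,"slide":[0,0,0],"turn":0}]'
python3 - <<'E'
from m import *
off=(.0003,0,-.0045)
togo(tcp_for(15,14.5,-4.5,.094,off)[1],-92.86)
q,s,r=xz('xz15',half=.035)
E
```

```text
clock: 30.12
tool_pos: [0.6162, 0.1139, 0.1192]
eef_rot: [-0.689, 0.725, 0.0, -0.0]
contact_force: [-0.0, -0.2, -2.0]
opening: 0.721
t 30.12 pos [0.6162 0.1139 0.1192] F [-0.  -0.2 -2. ] M [ 0.05 -0.02 -0.04] open mm 63.5
[[-0.05, -0.999, -0.0], [-0.999, 0.05, -0.0], [0.0, 0.0, -1.0]]
heading -92.9 turn 0.0 slide mm [0.3 1.3 2.1]
t 30.12 pos [0.6162 0.1139 0.1192] F [-0.  -0.2 -2. ] M [ 0.05 -0.02 -0.04] open mm 63.5
[[-0.05, -0.999, -0.0], [-0.999, 0.05, -0.0], [0.0, 0.0, -1.0]]
```

View pics/xz15.png

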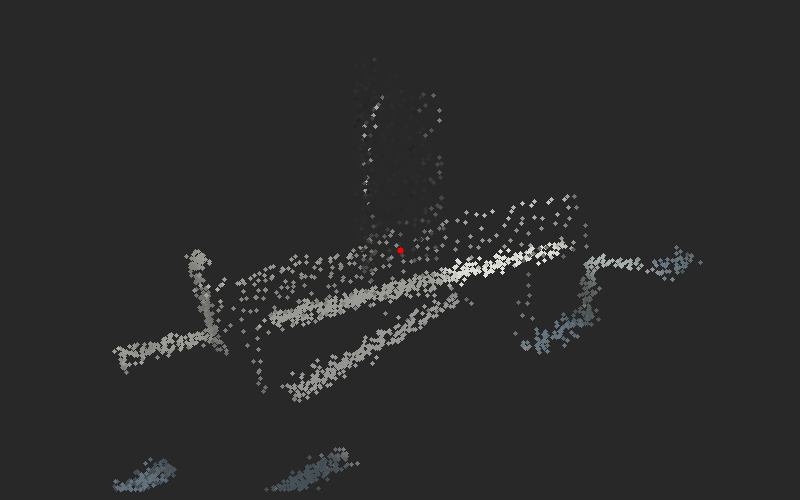

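```bash
python3 -m creep '[{"hand":0.05,"slide":[0,0,0.002],"turn":0},{"hand":0.05,"slide":[0,0,0],"turn":0}]'
python3 -m creep '[{"hand":0.05,"slide":[0,0.002,0.0005],"turn":0},{"hand":0.05,"slide":[0,0.002,0.0005],"turn":0},{"hand":0.05,"slide":[0,0,0],"turn":0}]'
python3 -m creep '[{"hand":0.05,"slide":[0,0.002,0.0005],"turn":0},{"hand":0.05,"slide":[0,0.0015,0.0004],"turn":0},{"hand":0.05,"slide":[0,0,0],"turn":0}]'
python3 -m creep '[{"hand":0.05,"slide":[0,0.0015,0.0004],"turn":0},{"hand":0.05,"slide":[0,0,0],"turn":0}]'
```

```text
clock: 30.42
tool_pos: [0.6166, 0.114, 0.1178]
eef_rot: [-0.689, 0.725, -0.0, 0.0]
contact_force: [-0.3, -0.6, 1.0]
opening: 0.718
clock: 30.8
tool_pos: [0.612, 0.1142, 0.1163]
eef_rot: [-0.689, 0.724, 0.0, -0.0]
contact_force: [0.6, 0.7, -1.4]
opening: 0.716
clock: 31.18
tool_pos: [0.6087, 0.1144, 0.1155]
eef_rot: [-0.689, 0.724, 0.0, -0.0]
contact_force: [-0.1, -0.1, -1.4]
opening: 0.72
clock: 31.42
tool_pos: [0.6073, 0.1144, 0.1152]
eef_rot: [-0.689, 0.725, 0.0, -0.0]
contact_force: [0.4, -0.7, -1.3]
opening: 0.723
```

```bash
python3 -m creep '[{"hand":0.05,"slide":[0,0.0015,0.0004],"turn":0},{"hand":0.05,"slide":[0,0,0],"turn":0}]'
python3 -m creep '[{"hand":0.05,"slide":[0,0.0015,0.0004],"turn":0},{"hand":0.05,"slide":[0,0,0],"turn":0}]'
python3 - <<'E'
from m import *
q,s,r=xz('xz16',half=.035)
E
```

```text
clock: 31.68
tool_pos: [0.6058, 0.1145, 0.1148]
eef_rot: [-0.689, 0.724, 0.0, -0.0]
contact_force: [-0.1, 0.6, -1.3]
opening: 0.72
clock: 31.92
tool_pos: [0.6054, 0.1145, 0.1147]
eef_rot: [-0.689, 0.725, -0.001, 0.001]
contact_force: [2.4, -0.4, -1.6]
opening: 0.724
t 31.93 pos [0.6054 0.1145 0.1147] F [ 2.4 -0.4 -1.6] M [-0.02 -0.52 -0.01] open mm 63.8
[[-0.05, -0.999, 0.002], [-0.999, 0.05, 0.0], [-0.0, -0.002, -1.0]]
```

View pics/xz16.png

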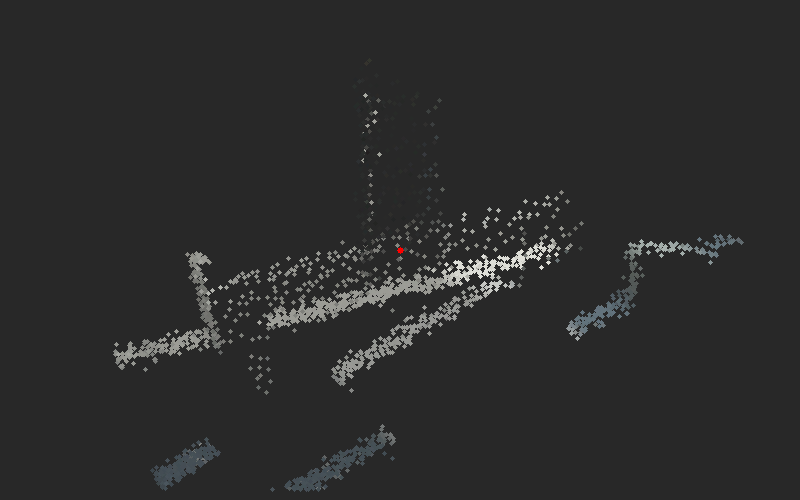

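Hooked at the predicted point. Now I'll swing the foot down.

```bash
python3 -m creep '[{"hand":0.05,"slide":[0,-0.0008,0.002],"turn":0},{"hand":0.05,"slide":[0,-0.0003,0.002],"turn":0},{"hand":0.05,"slide":[0,0,0],"turn":0}]'
python3 -m creep '[{"hand":0.05,"slide":[0,-0.0003,0.002],"turn":0},{"hand":0.05,"slide":[0,0,0],"turn":0}]'
python3 - <<'E'
from m import *
q,s,r=xz('xz17',half=.035)
E
```

```text
clock: 32.35
tool_pos: [0.6056, 0.1145, 0.112]
eef_rot: [-0.689, 0.725, -0.0, 0.0]
contact_force: [-2.9, 0.1, 11.4]
opening: 0.721
clock: 32.6
tool_pos: [0.6055, 0.1145, 0.1107]
eef_rot: [-0.689, 0.725, 0.0, 0.0]
contact_force: [-4.4, 0.1, 16.7]
opening: 0.724
t 32.6 pos [0.6055 0.1145 0.1107] F [-4.4  0.1 16.7] M [-0.14  0.62 -0.01] open mm 63.8
[[-0.05, -0.999, -0.0], [-0.999, 0.05, 0.0], [-0.0, 0.0, -1.0]]
```

View pics/xz17.png

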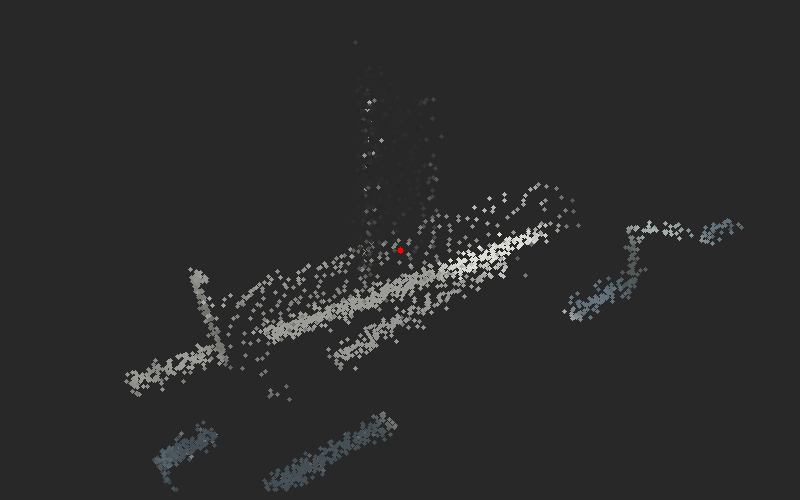

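```bash
python3 -m creep '[{"hand":0.076,"slide":[0,0,0],"turn":0},{"hand":0.076,"slide":[0,0,-0.002],"turn":0},{"hand":0.076,"slide":[0,0,0],"turn":0},{"hand":0.076,"slide":[0,0,-0.03],"turn":0},{"hand":0.076,"slide":[0,0,-0.02],"turn":0}]' 30
python3 -m creep '[{"hand":0.0,"slide":[0,0.02,0],"turn":0},{"hand":0.0,"slide":[0,0.02,0],"turn":0},{"hand":0.0,"slide":[0,0.022,0],"turn":0},{"hand":0.0,"slide":[0,0,0],"turn":0}]' 30
python3 - <<'E'
from m import *
C,_=tcp_for(0,23,-2.2,.094); hx=np.array([np.cos(yaw),np.sin(yaw),0]); T=C-.0645*hx; T[2]=.095
togo(T,-92.86)
p,q,k=railprof(.094,28,'rp2')
cv2.imwrite('pics/s15.png',cv2.cvtColor(cv2.resize(p['frame'][110:260,110:290],None,fx=4,fy=4,interpolation=cv2.INTER_CUBIC),cv2.COLOR_RGB2BGR))
E
```

```text
clock: 33.28
tool_pos: [0.6059, 0.1145, 0.161]
eef_rot: [-0.689, 0.725, -0.0, -0.0]
contact_force: [0.3, 0.8, 0.3]
opening: 0.861
clock: 33.78
tool_pos: [0.5424, 0.1177, 0.1602]
eef_rot: [-0.69, 0.724, 0.001, -0.001]
contact_force: [0.2, -0.5, 0.5]
opening: 0.434
t 33.77 pos [0.5424 0.1177 0.1602] F [ 0.2 -0.5  0.5] M [ 0.06 -0.05 -0.01] open mm 38.2
[[-0.049, -0.999, -0.002], [-0.999, 0.049, -0.0], [0.0, 0.002, -1.0]]
heading -92.8 turn 0.05 slide mm [ 0.4 -0.9 65.2]
side floor z at x=0 7.92 tilt deg -9.67 396
```

View pics/s15.png

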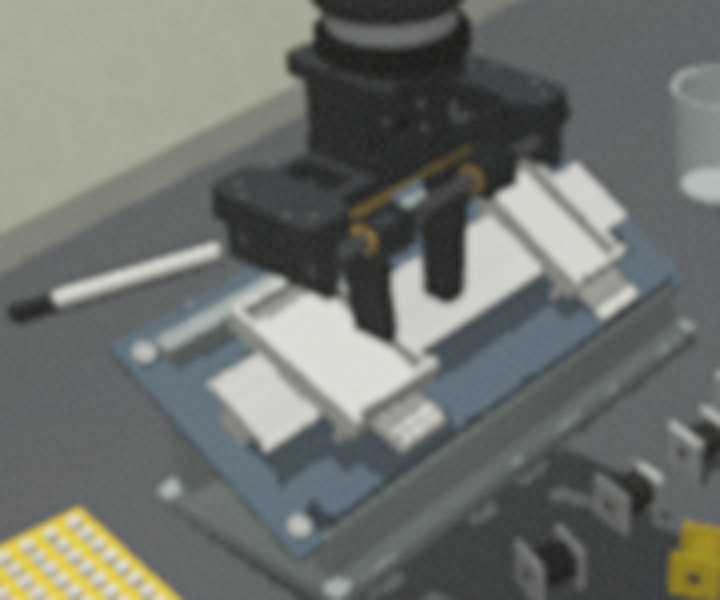

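View pics/rp2.png

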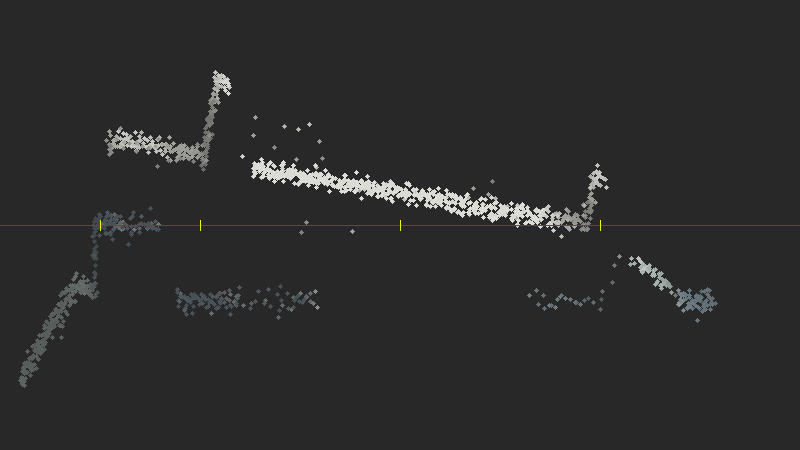

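```bash
python3 -m creep '[{"hand":0.0,"slide":[0,0.001,0.02],"turn":0},{"hand":0.0,"slide":[0,0,0.03],"turn":0},{"hand":0.0,"slide":[0,0,0.02],"turn":0},{"hand":0.0,"slide":[0,0,0],"turn":0}]' 30
python3 -m creep '[{"hand":0.0,"slide":[0,0,0.003],"turn":0},{"hand":0.0,"slide":[0,0,0.003],"turn":0},{"hand":0.0,"slide":[0,0,0],"turn":0}]'
python3 -m creep '[{"hand":0.0,"slide":[0,0,0.003],"turn":0},{"hand":0.0,"slide":[0,0,0],"turn":0}]'
python3 -m creep '[{"hand":0.0,"slide":[0,0,0.002],"turn":0},{"hand":0.0,"slide":[0,0,0],"turn":0}]'
python3 -m creep '[{"hand":0.0,"slide":[0,0,0.002],"turn":0},{"hand":0.0,"slide":[0,0,0],"turn":0}]'
```

```text
clock: 34.33
tool_pos: [0.5432, 0.1173, 0.089]
eef_rot: [-0.689, 0.725, 0.0, -0.001]
contact_force: [0.5, 0.4, 0.5]
opening: 0.008
clock: 34.7
tool_pos: [0.5434, 0.1177, 0.0848]
eef_rot: [-0.689, 0.725, -0.0, 0.0]
contact_force: [0.3, -0.0, 0.7]
opening: 0.006
clock: 34.95
tool_pos: [0.5429, 0.1176, 0.0813]
eef_rot: [-0.689, 0.724, -0.0, -0.0]
contact_force: [0.4, -0.2, 0.3]
opening: 0.006
clock: 35.2
tool_pos: [0.5429, 0.1176, 0.0793]
eef_rot: [-0.689, 0.725, 0.0, -0.0]
contact_force: [-0.3, 0.1, 0.2]
opening: 0.004
clock: 35.45
tool_pos: [0.5428, 0.1176, 0.0772]
eef_rot: [-0.689, 0.725, 0.0, -0.0]
contact_force: [-0.6, 0.0, -0.6]
opening: 0.003
```

```bash
python3 -m creep '[{"hand":0.0,"slide":[0,0,0.002],"turn":0},{"hand":0.0,"slide":[0,0,0],"turn":0}]'
python3 -m creep '[{"hand":0.0,"slide":[0,0,0.0015],"turn":0},{"hand":0.0,"slide":[0,0,0],"turn":0}]'
python3 - <<'E'
from m import *
p,q,k=railprof(.094,28,'rp3')
E
```

```text
clock: 35.7
tool_pos: [0.5428, 0.1176, 0.0752]
eef_rot: [-0.689, 0.724, 0.0, -0.0]
contact_force: [-0.9, -0.0, 0.3]
opening: 0.005
clock: 35.95
tool_pos: [0.5432, 0.1176, 0.0743]
eef_rot: [-0.689, 0.725, -0.0, 0.0]
contact_force: [-0.7, -0.4, 4.3]
opening: 0.007
side floor z at x=0 4.14 tilt deg 0.81 59
```

View pics/rp3.png

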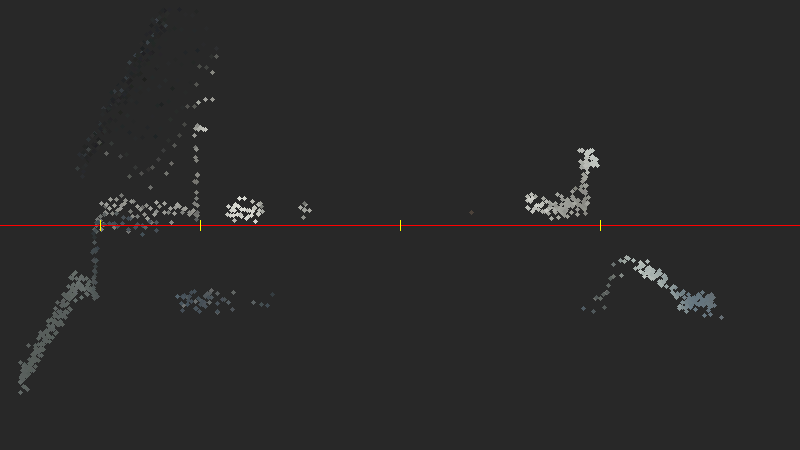

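```bash
python3 -m creep '[{"hand":0.0,"slide":[0,0,0.0015],"turn":0},{"hand":0.0,"slide":[0,0,0],"turn":0}]'
python3 -m creep '[{"hand":0.03,"slide":[0,0,-0.03],"turn":0},{"hand":0.05,"slide":[0,0.03,-0.04],"turn":0},{"hand":0.05,"slide":[0,0.05,-0.03],"turn":0},{"hand":0.05,"slide":[0,0.05,-0.02],"turn":0},{"hand":0.05,"slide":[0,0,0],"turn":0}]'
python3 - <<'E'
from m import *
st()
for v in('side','top'):
  for y,h in((.094,28),(-.092,20)): print(y);railprof(y,h,f'rp4{v}{int(y>0)}',v)
p=snapshot('top');save(p,'t7');p2=snapshot('side');save(p2,'s16')
for q in(p,p2):
  for d in pinpoint('mount_a_center',q)[:9]: print(np.round(d['uv'],1),round(d['conf'],2),atz(q,*d['uv'],.014).round(4))
Q=p['frame'][90:290,150:370]
cv2.imwrite('pics/t7z.png',cv2.cvtColor(cv2.resize(Q,None,fx=3.6,fy=3,interpolation=cv2.INTER_CUBIC),cv2.COLOR_RGB2BGR))
E
```

```text
clock: 36.25
tool_pos: [0.5434, 0.1176, 0.0739]
eef_rot: [-0.689, 0.725, -0.0, 0.001]
contact_force: [-3.4, -0.4, 14.5]
opening: 0.001
clock: 36.88
tool_pos: [0.4094, 0.124, 0.1934]
eef_rot: [-0.69, 0.724, 0.001, -0.001]
contact_force: [-0.3, -0.6, -0.2]
opening: 0.542
t 36.88 pos [0.4094 0.124  0.1934] F [-0.3 -0.6 -0.2] M [ 0.06 -0.08 -0.03] open mm 47.7
[[-0.048, -0.999, -0.003], [-0.999, 0.048, -0.0], [0.0, 0.003, -1.0]]
0.094
side floor z at x=0 4.27 tilt deg 0.48 428
-0.092Traceback (most recent call last):
  File "<stdin>", line 4, in <module>
  File "m.py", line 93, in railprof
    c=np.polyfit(f[:,0],f[:,2],1); e=f[:,2]-np.polyval(c,f[:,0]); f=f[abs(e)<max(2.5,2*e.std())] if _<5 else f
    raise TypeError("expected non-empty vector for x")
TypeError: expected non-empty vector for x
```

Arm occlusion there. I'll back the arm away to the left and look again.

```bash
python3 -m creep '[{"hand":0.05,"slide":[-0.04,0,0],"turn":0},{"hand":0.05,"slide":[-0.05,0,0],"turn":0},{"hand":0.05,"slide":[-0.05,0,0],"turn":0},{"hand":0.05,"slide":[-0.05,0,0],"turn":0},{"hand":0.05,"slide":[-0.02,0,0],"turn":0}]'
cat >> m.py <<'E'
def mounts(views=('top','side'),thr=.12):
    out={}
    for v in views:
        p=snapshot(v); out[v]=p
        for d in pinpoint('mount_a_center',p)[:9]:
            if d['conf']>thr: print(v,np.round(d['uv'],1),round(d['conf'],2),atz(p,*d['uv'],.014).round(4))
    return out
E
python3 - <<'E'
from m import *
o=mounts(); p=o['top'];save(p,'t7');save(o['side'],'s16')
for v in('top','side'):
  for y,h in((.094,28),(-.092,20)):
    try: print(y);railprof(y,h,f'rp4{v}{int(y>0)}',v)
    except Exception as e: print('x')
Q=p['frame'][90:290,150:370]
cv2.imwrite('pics/t7z.png',cv2.cvtColor(cv2.resize(Q,None,fx=3.6,fy=3,interpolation=cv2.INTER_CUBIC),cv2.COLOR_RGB2BGR))
E
```

```text
clock: 37.6
tool_pos: [0.4243, 0.3377, 0.1915]
eef_rot: [-0.691, 0.723, 0.0, 0.001]
contact_force: [0.7, -0.6, -0.9]
opening: 0.567
top [307.2 213.6] 0.57 [ 0.4646 -0.101   0.014 ]
top [147.7 156.2] 0.5 [0.6098 0.2944 0.014 ]
side [296.2 203.5] 0.51 [ 0.463 -0.11   0.014]
0.094
top floor z at x=0 2.97 tilt deg 0.58 517
-0.092
top floor z at x=0 2.82 tilt deg 0.14 486
0.094
x
-0.092
side floor z at x=0 4.22 tilt deg -0.57 196
```

View pics/t7z.png

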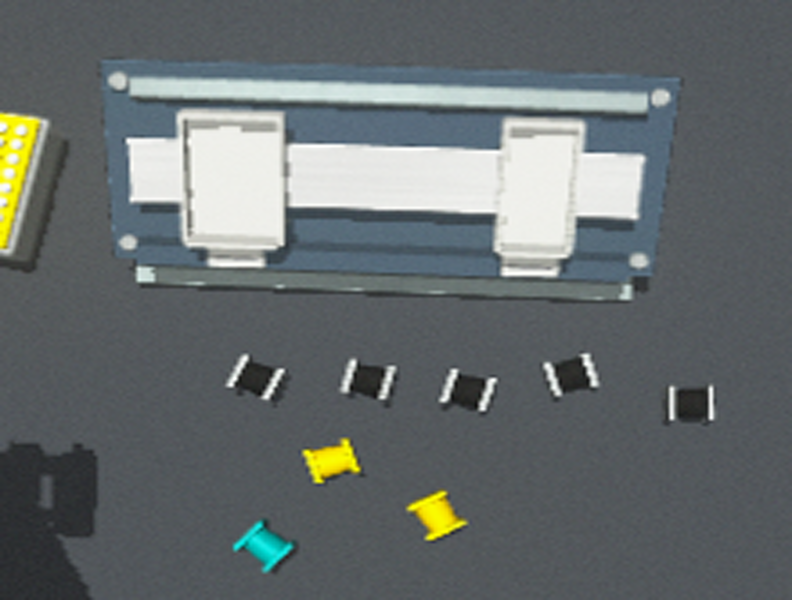

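View pics/s16.png

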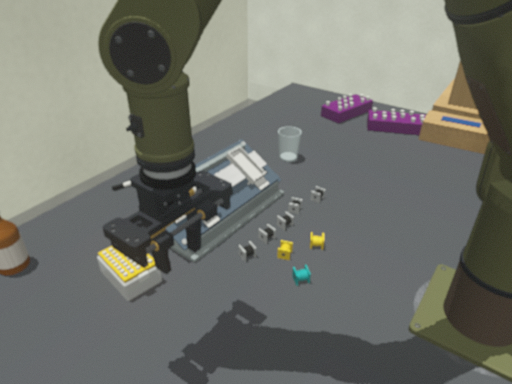

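```bash
python3 - <<'E'
from m import *
p=snapshot('top'); W=white(p)
# project pixels on plane z=13 (rim is ~ +15 in rail frame)
def plane(u,v,z):
    o,d=ray(p,u,v); P0=fromrail(0,0,z); return torail(o+d*((P0-o)@RN)/(d@RN))*1000
for nm,(u0,u1) in dict(wide=(188,240),narrow=(280,325)).items():
    L=[];Rr=[]
    g=cv2.cvtColor(p['frame'],cv2.COLOR_RGB2GRAY).astype(float)
    for v in list(range(129,136))+list(range(163,172)):
        idx=np.where(g[v,u0:u1]>165)[0]+u0
        if len(idx)<8: continue
        a,b=idx[0],idx[-1]
        sa=a-(g[v,a]-150)/(g[v,a]-g[v,a-1]); sb=b+(g[v,b]-150)/(g[v,b]-g[v,b+1])
        L.append(plane(sa,v,.015)); Rr.append(plane(sb,v,.015))
    L=np.array(L);Rr=np.array(Rr)
    for e in(L,Rr):
        print(nm,np.round(e[::3,:2],1).tolist(),'slope',np.polyfit(e[:,0],e[:,1],1).round(4))
E
```

```text
wide [[45.2, 126.3], [38.5, 126.2], [31.7, 126.5], [-38.2, 126.5], [-45.4, 126.0], [-52.7, 124.5]] slope [6.300000e-03 1.261886e+02]
wide [[47.4, 60.6], [40.8, 60.5], [34.0, 60.6], [-35.4, 60.6], [-42.7, 60.7], [-49.9, 60.9]] slope [-2.10000e-03  6.06368e+01]
narrow [[52.5, -70.7], [45.9, -70.4], [-24.9, -71.1], [-32.1, -70.2], [-39.2, -70.6]] slope [ 9.00000e-04 -7.05948e+01]
narrow [[54.0, -103.6], [48.1, -120.6], [-22.7, -120.2], [-29.7, -120.8], [-36.9, -121.1]] slope [ 4.620000e-02 -1.193919e+02]
```

Both trays are flat and square to the rail (tilt under 0.6°, skew near 0), centred at y = +93 and -95 mm. Now I'll locate the mounts precisely.

```bash
cat >> m.py <<'E'
def find_mounts(p,guess=None,verbose=True):
    g=cv2.cvtColor(p['frame'],cv2.COLOR_RGB2HSV); res=[]
    up=4; im=cv2.resize(p['frame'],None,fx=up,fy=up,interpolation=cv2.INTER_CUBIC); hs=cv2.cvtColor(im,cv2.COLOR_RGB2HSV)
    dark=((hs[...,2]<42)).astype(np.uint8); wh=((hs[...,2]>125)&(hs[...,1]<60)).astype(np.uint8)
    n,l,s,c=cv2.connectedComponentsWithStats(wh)
    plates=[c[i]/up for i in range(1,n) if 30<s[i,4]<500]
    plates=[q for q in plates if 190<q[1]<330 and 150<q[0]<420]
    P=[(q,atz(p,q[0]-.375,q[1]-.375,.028)) for q in plates]
    used=set()
    for i in range(len(P)):
        for j in range(i+1,len(P)):
            d=P[j][1]-P[i][1]; D=np.linalg.norm(d)
            if .019<D<.032:
                m=(P[i][0]+P[j][0])/2; v=int(m[1]*up); u=int(m[0]*up)
                if hs[v,u,2]<70:
                    c=(P[i][1]+P[j][1])/2; a=np.degrees(np.arctan2(d[1],d[0])); a=(a+180)%180
                    res.append((c[0],c[1],a)); 
                    if verbose: print('mount',c[:2].round(4),'axis deg',a.round(1),'sep',(D*1000).round(1),'px',m.round(1))
    return res
E
python3 - <<'E'
from m import *
p=snapshot('top'); find_mounts(p)
E
```

```text
mount [ 0.4625 -0.1019] axis deg 106.0 sep 26.3 px [308.6 214.6]
mount [0.4608 0.1079] axis deg 65.9 sep 26.3 px [220.8 215.7]
mount [0.4594 0.0329] axis deg 78.4 sep 26.3 px [252.1 216.2]
mount [ 0.4506 -0.0335] axis deg 75.4 sep 26.2 px [279.9 219.8]
mount [ 0.439  -0.1811] axis deg 88.6 sep 26.1 px [342.  224.3]
```

```bash
python3 -m creep '[{"hand":0.055,"slide":[0.04,0,0],"turn":10.6},{"hand":0.055,"slide":[0.04,0,0],"turn":10.6},{"hand":0.055,"slide":[0.05,0,0.02],"turn":0},{"hand":0.055,"slide":[0.05,-0.02,0.02],"turn":0},{"hand":0.055,"slide":[0,0,0],"turn":0}]' 10
python3 -c "
from m import *
togo([.4608,.1079,.08],-114.1)"
```

```text
clock: 38.72
tool_pos: [0.3885, 0.15, 0.1519]
eef_rot: [-0.54, 0.841, -0.001, -0.003]
contact_force: [-0.9, 0.6, 0.4]
opening: 0.629
t 38.73 pos [0.3885 0.15   0.1519] F [-0.9  0.6  0.4] M [ 0.11 -0.01 -0.05] open mm 55.4
[[-0.416, -0.909, -0.004], [-0.909, 0.416, -0.004], [0.005, 0.002, -1.0]]
heading -114.6 turn -0.49 slide mm [  8.5 -83.4  71.8]
```

```bash
python3 -m creep '[{"hand":0.05,"slide":[0.003,-0.028,0.02],"turn":-0.5},{"hand":0.05,"slide":[0.003,-0.028,0.02],"turn":0},{"hand":0.05,"slide":[0.0025,-0.0274,0.02],"turn":0},{"hand":0.05,"slide":[0,0,0.01],"turn":0},{"hand":0.05,"slide":[0,0,0],"turn":0}]' 10
python3 -c "
from m import *
togo([.4608,.1079,.023],-114.1)
p=snapshot('side');s=get_state();u,v=proj(p,s['tool_pos']);u,v=int(u),int(v)
cv2.imwrite('pics/g1.png',cv2.cvtColor(cv2.resize(p['frame'][v-40:v+50,u-60:u+60],None,fx=6,fy=6,interpolation=cv2.INTER_CUBIC),cv2.COLOR_RGB2BGR))
"
```

```text
clock: 39.35
tool_pos: [0.4615, 0.1151, 0.0821]
eef_rot: [-0.548, 0.836, 0.001, -0.001]
contact_force: [-0.0, 0.6, -0.2]
opening: 0.561
t 39.35 pos [0.4615 0.1151 0.0821] F [-0.   0.6 -0.2] M [ 0.07  0.05 -0.  ] open mm 49.4
[[-0.399, -0.917, -0.002], [-0.917, 0.399, 0.0], [0.001, 0.002, -1.0]]
heading -113.5 turn 0.61 slide mm [ 6.8 -2.4 59.1]
```

View pics/g1.png

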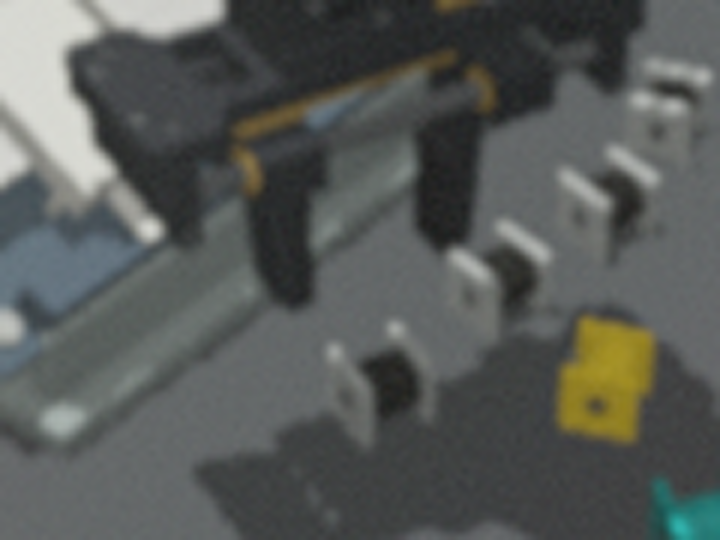

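```bash
python3 -m creep '[{"hand":0.05,"slide":[0.0068,-0.0024,0.02],"turn":0.6},{"hand":0.05,"slide":[0,0,0.03],"turn":0},{"hand":0.05,"slide":[0,0,0.009],"turn":0},{"hand":0.05,"slide":[0,0,0],"turn":0},{"hand":0.01,"slide":[0,0,0],"turn":0}]' 10
python3 -m creep '[{"hand":0.01,"slide":[0,0,0],"turn":0},{"hand":0.01,"slide":[0,0,0],"turn":0},{"hand":0.01,"slide":[0,0,0],"turn":0},{"hand":0.01,"slide":[0,0,0],"turn":0}]'
python3 -c "
from m import *
st()"
```

```text
clock: 40.02
tool_pos: [0.4625, 0.1074, 0.0243]
eef_rot: [-0.544, 0.839, -0.0, 0.001]
contact_force: [0.5, 0.2, -0.3]
opening: 0.48
clock: 40.52
tool_pos: [0.4626, 0.107, 0.0241]
eef_rot: [-0.543, 0.839, -0.0, 0.001]
contact_force: [-0.0, 1.4, 7.4]
opening: 0.251
t 40.52 pos [0.4626 0.107  0.0241] F [-0.   1.4  7.4] M [0.06 0.03 0.01] open mm 22.2
[[-0.409, -0.912, 0.001], [-0.912, 0.409, 0.0], [-0.001, -0.001, -1.0]]
```

Opening is 22.2 mm at 10 N, so this one is soft and goes in the wide tray. I'll lift it and carry it there.

```bash
cat >> m.py <<'E'
HX=np.array([np.cos(yaw),np.sin(yaw),0])
def place(h,yr,z): 
    P=RO+h/1000*HX+yr*RY; P[2]=z; return togo(P,-92.86)
E
python3 -m creep '[{"hand":0.01,"slide":[0,0,-0.02],"turn":0},{"hand":0.01,"slide":[0,0,-0.04],"turn":0},{"hand":0.01,"slide":[0,0,-0.04],"turn":-10.6},{"hand":0.01,"slide":[0,0,-0.03],"turn":-10.6},{"hand":0.01,"slide":[0,0,0],"turn":0}]' 12
python3 -c "
from m import *
place(-33,.0935,.14)"
```

```text
clock: 41.15
tool_pos: [0.4633, 0.1072, 0.1552]
eef_rot: [-0.688, 0.725, -0.001, 0.002]
contact_force: [0.5, -0.4, -1.5]
opening: 0.237
t 41.15 pos [0.4633 0.1072 0.1552] F [ 0.5 -0.4 -1.5] M [-0.02 -0.04  0.02] open mm 20.9
[[-0.052, -0.999, 0.004], [-0.999, 0.052, 0.001], [-0.002, -0.004, -1.0]]
heading -93.0 turn -0.13 slide mm [ -13.5 -114.5   15.7]
```

```bash
python3 -m creep '[{"hand":0.01,"slide":[-0.0045,-0.038,0],"turn":0},{"hand":0.01,"slide":[-0.0045,-0.038,0],"turn":0},{"hand":0.01,"slide":[-0.0045,-0.037,0],"turn":0},{"hand":0.01,"slide":[0,0,0.01],"turn":0},{"hand":0.01,"slide":[0,0,0],"turn":0}]'
python3 -c "
from m import *
place(-33,.0935,.113)
p=snapshot('side');s=get_state();u,v=proj(p,s['tool_pos']);u,v=int(u),int(v)
cv2.imwrite('pics/g2.png',cv2.cvtColor(cv2.resize(p['frame'][v-40:v+50,u-60:u+60],None,fx=6,fy=6,interpolation=cv2.INTER_CUBIC),cv2.COLOR_RGB2BGR))
"
```

```text
clock: 41.78
tool_pos: [0.5732, 0.1143, 0.1412]
eef_rot: [-0.688, 0.726, 0.002, -0.002]
contact_force: [-0.5, -0.2, -0.8]
opening: 0.237
t 41.77 pos [0.5732 0.1143 0.1412] F [-0.5 -0.2 -0.8] M [0.09 0.03 0.05] open mm 20.9
[[-0.053, -0.999, -0.006], [-0.999, 0.053, -0.001], [0.001, 0.006, -1.0]]
heading -93.0 turn -0.16 slide mm [-1.  -5.3 28.2]
```

View pics/g2.png

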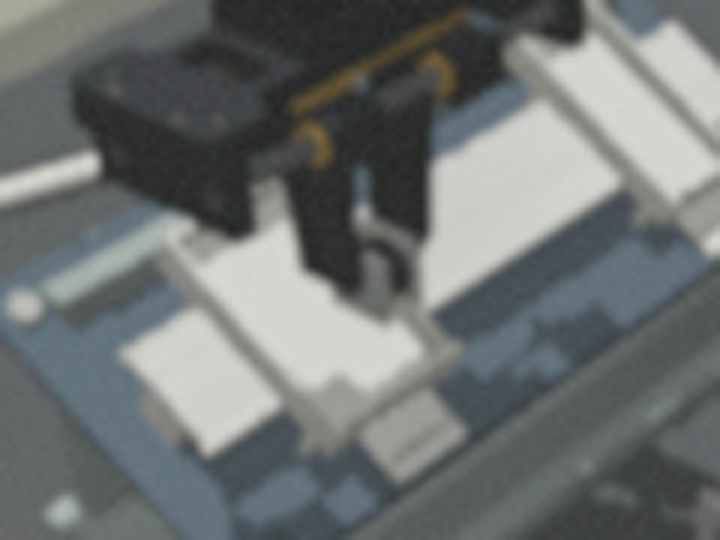

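```bash
python3 -m creep '[{"hand":0.01,"slide":[-0.001,-0.005,0.008],"turn":0},{"hand":0.01,"slide":[0,0,0.012],"turn":0},{"hand":0.01,"slide":[0,0,0.007],"turn":0},{"hand":0.01,"slide":[0,0,0],"turn":0}]'
python3 -m creep '[{"hand":0.01,"slide":[0,0,0.002],"turn":0},{"hand":0.01,"slide":[0,0,0],"turn":0}]'
```

```text
clock: 42.32
tool_pos: [0.5801, 0.1153, 0.1156]
eef_rot: [-0.689, 0.725, 0.0, -0.001]
contact_force: [-0.0, 0.5, -0.5]
opening: 0.237
clock: 42.58
tool_pos: [0.5809, 0.1154, 0.1145]
eef_rot: [-0.689, 0.725, -0.0, 0.0]
contact_force: [0.1, 0.1, -0.9]
opening: 0.235
```

```bash
python3 -m creep '[{"hand":0.01,"slide":[0,0.001,0.002],"turn":0},{"hand":0.01,"slide":[0,0,0.002],"turn":0},{"hand":0.01,"slide":[0,0,0],"turn":0}]'
python3 -m creep '[{"hand":0.01,"slide":[0,0,0.002],"turn":0},{"hand":0.01,"slide":[0,0,0],"turn":0}]' 8
```

```text
clock: 42.95
tool_pos: [0.5799, 0.1155, 0.1108]
eef_rot: [-0.689, 0.725, -0.0, 0.0]
contact_force: [-1.7, 0.1, 4.0]
opening: 0.235
clock: 43.2
tool_pos: [0.5792, 0.1156, 0.109]
eef_rot: [-0.689, 0.725, 0.0, -0.0]
contact_force: [-3.6, -0.5, 7.8]
opening: 0.253
```

Contact made. I'll release, open gently and retreat.

```bash
python3 -m creep '[{"hand":0.026,"slide":[0,0,0],"turn":0},{"hand":0.03,"slide":[0,0,0],"turn":0},{"hand":0.036,"slide":[0,0,0],"turn":0},{"hand":0.046,"slide":[0,0,0],"turn":0},{"hand":0.046,"slide":[0,0,-0.01],"turn":0}]' 8
python3 -m creep '[{"hand":0.046,"slide":[0,0,-0.03],"turn":0},{"hand":0.05,"slide":[0.01,0.04,-0.02],"turn":0},{"hand":0.05,"slide":[0.03,0.04,0],"turn":0},{"hand":0.05,"slide":[0.03,0.02,0],"turn":0},{"hand":0.05,"slide":[0,0,0],"turn":0}]'
python3 -c "
from m import *
st()
p=snapshot('top'); find_mounts(p)
cv2.imwrite('pics/g3.png',cv2.cvtColor(cv2.resize(p['frame'][100:240,170:360],None,fx=4,fy=4,interpolation=cv2.INTER_CUBIC),cv2.COLOR_RGB2BGR))
"
```

```text
clock: 43.82
tool_pos: [0.5793, 0.1154, 0.1181]
eef_rot: [-0.689, 0.725, 0.0, -0.001]
contact_force: [-0.6, -0.2, 0.3]
opening: 0.523
clock: 44.45
tool_pos: [0.4747, 0.048, 0.1691]
eef_rot: [-0.687, 0.727, -0.0, -0.001]
contact_force: [0.7, 0.6, -0.7]
opening: 0.569
t 44.45 pos [0.4747 0.048  0.1691] F [ 0.7  0.6 -0.7] M [ 0.03 -0.05 -0.01] open mm 50.1
[[-0.056, -0.998, -0.001], [-0.998, 0.056, -0.002], [0.002, 0.001, -1.0]]
mount [ 0.4624 -0.1019] axis deg 105.9 sep 26.3 px [308.6 214.6]
mount [ 0.439 -0.181] axis deg 88.7 sep 26.1 px [342.  224.3]
```

View pics/g3.png

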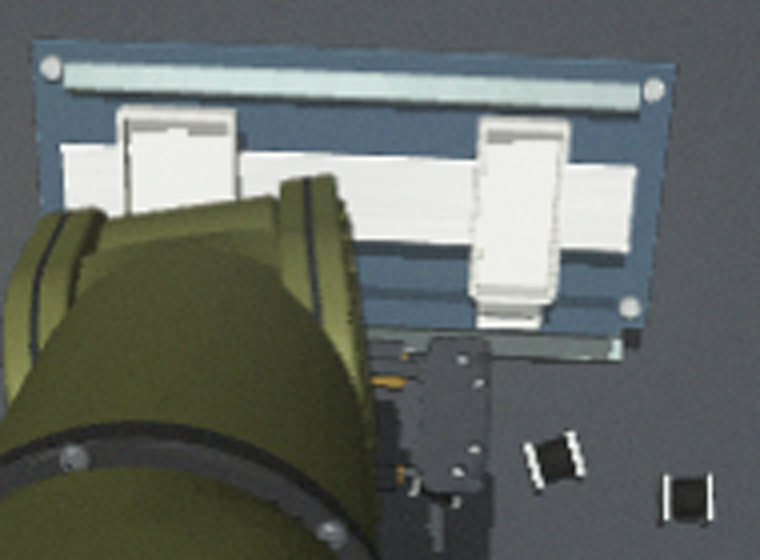

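```bash
python3 -c "
from m import *
p=snapshot('side')
cv2.imwrite('pics/g4.png',cv2.cvtColor(cv2.resize(p['frame'][120:270,130:330],None,fx=4,fy=4,interpolation=cv2.INTER_CUBIC),cv2.COLOR_RGB2BGR))
print(proj(p,np.array([.4594,.0329,.028])),proj(p,np.array([.4506,-.0335,.028])))
togo([.4594,.0329,.08],-101.6)
"
```

```text
[266.72977568 228.22975949] [284.97914871 215.44577645]
t 44.55 pos [0.4774 0.051  0.169 ] F [-0.1  0.6 -0.9] M [ 0.02 -0.03 -0.03] open mm 49.9
[[-0.052, -0.999, 0.002], [-0.999, 0.052, 0.001], [-0.001, -0.002, -1.0]]
heading -93.0 turn 8.62 slide mm [21.4 14.1 88.9]
```

View pics/g4.png

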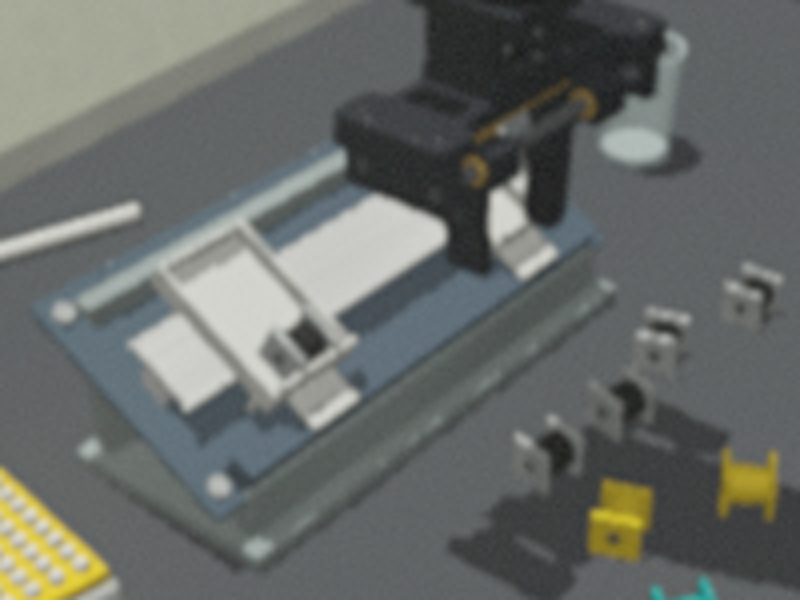

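The first mount sits at the foot of the wide tray (side px ~(205,205)). Next is mount 2.

```bash
python3 -m creep '[{"hand":0.05,"slide":[0,0,0],"turn":8.6},{"hand":0.05,"slide":[0.0107,0.007,0.04],"turn":0},{"hand":0.05,"slide":[0.0107,0.007,0.045],"turn":0},{"hand":0.05,"slide":[0,0,0.003],"turn":0},{"hand":0.05,"slide":[0,0,0],"turn":0}]' 10
python3 -c "
from m import *
togo([.4594,.0329,.024],-101.6)"
```

```text
clock: 45.18
tool_pos: [0.4598, 0.0335, 0.081]
eef_rot: [-0.633, 0.774, -0.0, 0.001]
contact_force: [-0.7, -0.3, 0.0]
opening: 0.565
t 45.17 pos [0.4598 0.0335 0.081 ] F [-0.7 -0.3  0. ] M [ 0.06 -0.02  0.02] open mm 49.8
[[-0.199, -0.98, 0.002], [-0.98, 0.199, 0.001], [-0.001, -0.002, -1.0]]
heading -101.5 turn 0.1 slide mm [ 0.7  0.3 57. ]
```

```bash
python3 -m creep '[{"hand":0.05,"slide":[0.0007,0,0.025],"turn":0},{"hand":0.05,"slide":[0,0,0.025],"turn":0},{"hand":0.05,"slide":[0,0,0.007],"turn":0},{"hand":0.05,"slide":[0,0,0],"turn":0},{"hand":0.01,"slide":[0,0,0],"turn":0}]' 10
python3 -m creep '[{"hand":0.01,"slide":[0,0,0],"turn":0},{"hand":0.01,"slide":[0,0,0],"turn":0},{"hand":0.01,"slide":[0,0,0],"turn":0},{"hand":0.01,"slide":[0,0,0],"turn":0},{"hand":0.01,"slide":[0,0,0],"turn":0}]'
python3 -c "
from m import *
st()"
```

```text
clock: 45.8
tool_pos: [0.4618, 0.0323, 0.0267]
eef_rot: [-0.632, 0.775, 0.001, -0.001]
contact_force: [-0.6, 0.7, 0.4]
opening: 0.476
clock: 46.42
tool_pos: [0.4613, 0.0321, 0.0262]
eef_rot: [-0.632, 0.775, 0.001, -0.002]
contact_force: [-1.0, 0.1, 7.0]
opening: 0.253
t 46.42 pos [0.4613 0.0321 0.0262] F [-1.   0.1  7. ] M [0.04 0.06 0.02] open mm 22.3
[[-0.2, -0.98, -0.004], [-0.98, 0.2, -0.0], [0.001, 0.004, -1.0]]
```

Soft again, at 22.3 mm. It goes in the wide tray's second place.

```bash
python3 -m creep '[{"hand":0.01,"slide":[0,0,-0.02],"turn":0},{"hand":0.01,"slide":[0,0,-0.04],"turn":0},{"hand":0.01,"slide":[0,0,-0.045],"turn":-8.7},{"hand":0.01,"slide":[-0.02,0,-0.03],"turn":0},{"hand":0.01,"slide":[-0.03,-0.02,0],"turn":0}]' 12
python3 -c "
from m import *
place(-8,.0935,.15)"
```

```text
clock: 47.05
tool_pos: [0.4839, 0.0805, 0.1628]
eef_rot: [-0.688, 0.725, 0.001, -0.001]
contact_force: [1.0, 0.3, -0.9]
opening: 0.238
t 47.05 pos [0.4839 0.0805 0.1628] F [ 1.   0.3 -0.9] M [-0.01 -0.12 -0.01] open mm 21.0
[[-0.052, -0.999, -0.003], [-0.999, 0.052, -0.0], [0.001, 0.003, -1.0]]
heading -93.0 turn -0.13 slide mm [ -39.2 -117.7   12.3]
```

```bash
python3 -m creep '[{"hand":0.01,"slide":[-0.013,-0.039,0],"turn":0},{"hand":0.01,"slide":[-0.013,-0.039,0],"turn":0},{"hand":0.01,"slide":[-0.013,-0.039,0],"turn":0},{"hand":0.01,"slide":[0,0,0.005],"turn":0},{"hand":0.01,"slide":[0,0,0],"turn":0}]'
python3 -c "
from m import *
place(-8,.0935,.13)"
```

```text
clock: 47.68
tool_pos: [0.6009, 0.1136, 0.1538]
eef_rot: [-0.689, 0.725, 0.003, -0.004]
contact_force: [-0.5, -0.4, -1.2]
opening: 0.239
t 47.67 pos [0.6009 0.1136 0.1538] F [-0.5 -0.4 -1.2] M [ 0.01  0.08 -0.02] open mm 21.0
[[-0.05, -0.999, -0.009], [-0.999, 0.05, -0.001], [0.002, 0.009, -1.0]]
heading -92.9 turn -0.01 slide mm [-0.4 -2.7 23.8]
```

```bash
python3 -m creep '[{"hand":0.01,"slide":[0,-0.002,0.008],"turn":0},{"hand":0.01,"slide":[0,0,0.01],"turn":0},{"hand":0.01,"slide":[0,0,0.005],"turn":0},{"hand":0.01,"slide":[0,0,0],"turn":0}]'
python3 -m creep '[{"hand":0.01,"slide":[0,0,0.002],"turn":0},{"hand":0.01,"slide":[0,0,0],"turn":0}]'
python3 -m creep '[{"hand":0.01,"slide":[0,0,0.002],"turn":0},{"hand":0.01,"slide":[0,0,0],"turn":0}]'
```

```text
clock: 48.18
tool_pos: [0.6042, 0.1139, 0.1312]
eef_rot: [-0.689, 0.725, 0.002, -0.003]
contact_force: [-0.3, 0.0, -0.7]
opening: 0.235
clock: 48.42
tool_pos: [0.6048, 0.1141, 0.1299]
eef_rot: [-0.689, 0.724, 0.002, -0.002]
contact_force: [1.1, 0.3, -0.6]
opening: 0.237
clock: 48.68
tool_pos: [0.6049, 0.1141, 0.128]
eef_rot: [-0.689, 0.725, 0.001, -0.002]
contact_force: [-0.6, -0.3, 0.4]
opening: 0.233
```

```bash
python3 -m creep '[{"hand":0.01,"slide":[0,0.001,0.002],"turn":0},{"hand":0.01,"slide":[0,0,0.0015],"turn":0},{"hand":0.01,"slide":[0,0,0],"turn":0}]' 8
python3 -m creep '[{"hand":0.026,"slide":[0,0,0],"turn":0},{"hand":0.03,"slide":[0,0,0],"turn":0},{"hand":0.036,"slide":[0,0,0],"turn":0},{"hand":0.046,"slide":[0,0,0],"turn":0},{"hand":0.046,"slide":[0,0,-0.01],"turn":0}]' 8
python3 -m creep '[{"hand":0.046,"slide":[0,0,-0.03],"turn":0},{"hand":0.05,"slide":[0.03,0.02,-0.01],"turn":0},{"hand":0.05,"slide":[0.04,0.04,0],"turn":0},{"hand":0.05,"slide":[0.05,0.04,0],"turn":0},{"hand":0.05,"slide":[0,0.03,0],"turn":0}]'
python3 -c "
from m import *
st()
p=snapshot('side')
cv2.imwrite('pics/g5.png',cv2.cvtColor(cv2.resize(p['frame'][120:270,130:330],None,fx=4,fy=4,interpolation=cv2.INTER_CUBIC),cv2.COLOR_RGB2BGR))
togo([.4506,-.0335,.08],75.4-180)
p=snapshot('top');find_mounts(p)
"
```

```text
clock: 49.05
tool_pos: [0.6031, 0.1141, 0.125]
eef_rot: [-0.689, 0.725, 0.002, -0.002]
contact_force: [-3.0, 0.1, 6.2]
opening: 0.261
clock: 49.68
tool_pos: [0.6032, 0.114, 0.1339]
eef_rot: [-0.689, 0.724, 0.002, -0.003]
contact_force: [-1.2, 0.4, 1.2]
opening: 0.524
clock: 50.3
tool_pos: [0.4673, -0.0026, 0.1759]
eef_rot: [-0.687, 0.727, 0.001, -0.003]
contact_force: [0.1, 1.0, 0.4]
opening: 0.57
t 50.3 pos [ 0.4673 -0.0026  0.1759] F [0.1 1.  0.4] M [ 0.07 -0.06 -0.02] open mm 50.3
[[-0.057, -0.998, -0.005], [-0.998, 0.057, -0.003], [0.003, 0.005, -1.0]]
t 50.35 pos [ 4.627e-01 -4.000e-04  1.757e-01] F [-6.   0.5 -0.8] M [0.04 0.32 0.06] open mm 49.6
[[-0.054, -0.998, -0.012], [-0.999, 0.054, -0.001], [0.002, 0.011, -1.0]]
heading -93.1 turn 11.51 slide mm [34.9  2.3 95.8]
mount [ 0.439 -0.181] axis deg 88.7 sep 26.1 px [342.  224.3]
```

View pics/g5.png

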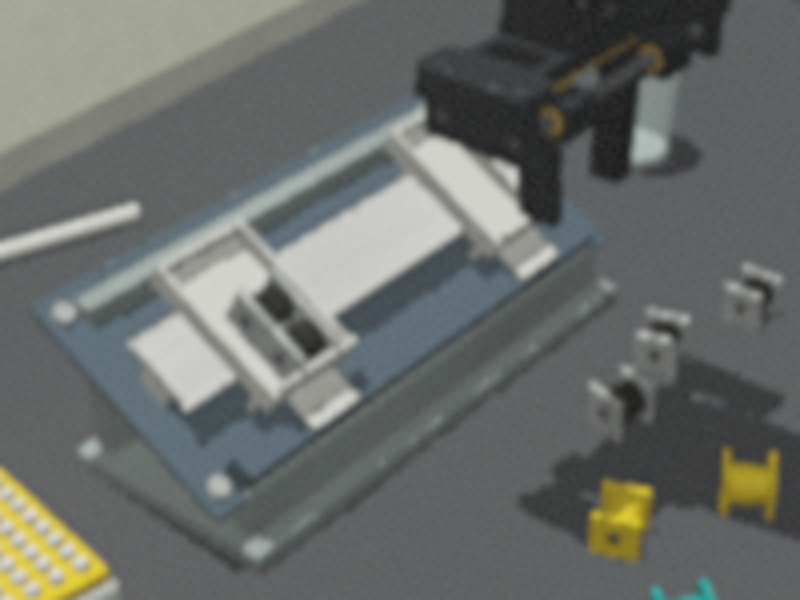

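Two mounts now sit neatly in the wide tray. Mount 3 next.

```bash
python3 -m creep '[{"hand":0.05,"slide":[0,0,0],"turn":5.7},{"hand":0.05,"slide":[0,0,0.01],"turn":5.8},{"hand":0.05,"slide":[0.017,0.001,0.04],"turn":0},{"hand":0.05,"slide":[0.017,0.001,0.04],"turn":0},{"hand":0.05,"slide":[0,0,0],"turn":0}]' 10
python3 -c "
from m import *
togo([.4506,-.0335,.024],-104.6)
p=snapshot('side');s=get_state();u,v=proj(p,s['tool_pos']);u,v=int(u),int(v)
cv2.imwrite('pics/g6.png',cv2.cvtColor(cv2.resize(p['frame'][v-40:v+50,u-60:u+60],None,fx=5,fy=5,interpolation=cv2.INTER_CUBIC),cv2.COLOR_RGB2BGR))"
```

```text
clock: 51.02
tool_pos: [0.458, -0.0312, 0.0835]
eef_rot: [-0.613, 0.79, 0.002, -0.004]
contact_force: [-0.4, 0.2, 0.2]
opening: 0.568
t 51.02 pos [ 0.458  -0.0312  0.0835] F [-0.4  0.2  0.2] M [0.04 0.03 0.04] open mm 50.0
[[-0.249, -0.968, -0.009], [-0.968, 0.249, -0.001], [0.003, 0.008, -1.0]]
heading -104.4 turn 0.16 slide mm [ 3.9  6.1 59.6]
```

View pics/g6.png

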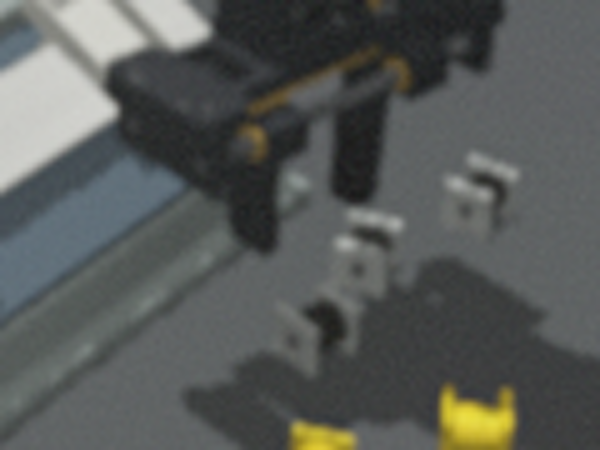

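```bash
python3 -m creep '[{"hand":0.045,"slide":[0.0039,0.006,0.02],"turn":0},{"hand":0.045,"slide":[0,0,0.028],"turn":0},{"hand":0.045,"slide":[0,0,0.011],"turn":0},{"hand":0.045,"slide":[0,0,0],"turn":0},{"hand":0.01,"slide":[0,0,0],"turn":0}]' 10
python3 -m creep '[{"hand":0.01,"slide":[0,0,0],"turn":0},{"hand":0.01,"slide":[0,0,0],"turn":0},{"hand":0.01,"slide":[0,0,0],"turn":0},{"hand":0.01,"slide":[0,0,0],"turn":0},{"hand":0.01,"slide":[0,0,0],"turn":0}]'
python3 -c "
from m import *
st()"
```

```text
clock: 51.7
tool_pos: [0.4557, -0.0325, 0.0299]
eef_rot: [-0.614, 0.79, 0.003, -0.003]
contact_force: [-0.9, 0.5, 0.0]
opening: 0.418
clock: 52.32
tool_pos: [0.455, -0.0333, 0.0296]
eef_rot: [-0.613, 0.79, 0.003, -0.004]
contact_force: [-0.0, -0.7, 7.4]
opening: 0.252
t 52.33 pos [ 0.455  -0.0333  0.0296] F [-0.  -0.7  7.4] M [-0.   -0.02 -0.02] open mm 22.2
[[-0.248, -0.969, -0.009], [-0.969, 0.248, -0.0], [0.002, 0.009, -1.0]]
```

Soft again at 22.2 mm, but I'm holding only the top 6 mm. I'll regrip lower.

```bash
python3 -m creep '[{"hand":0.045,"slide":[0,0,0],"turn":0},{"hand":0.045,"slide":[0,0,0],"turn":0},{"hand":0.045,"slide":[0,0.004,0.004],"turn":0},{"hand":0.045,"slide":[0,0,0],"turn":0},{"hand":0.045,"slide":[0,0,0],"turn":0}]' 10
python3 -m creep '[{"hand":0.01,"slide":[0,0,0],"turn":0},{"hand":0.01,"slide":[0,0,0],"turn":0},{"hand":0.01,"slide":[0,0,0],"turn":0},{"hand":0.01,"slide":[0,0,0],"turn":0},{"hand":0.01,"slide":[0,0,0],"turn":0}]' 10
python3 -c "
from m import *
st()"
```

```text
clock: 52.95
tool_pos: [0.4528, -0.0323, 0.0265]
eef_rot: [-0.613, 0.79, 0.005, -0.006]
contact_force: [-0.4, -0.3, -0.2]
opening: 0.513
clock: 53.58
tool_pos: [0.4528, -0.0324, 0.0265]
eef_rot: [-0.613, 0.79, 0.005, -0.006]
contact_force: [0.1, -1.1, 0.5]
opening: 0.236
t 53.58 pos [ 0.4528 -0.0324  0.0265] F [ 0.1 -1.1  0.5] M [-0.06  0.05  0.  ] open mm 20.8
[[-0.248, -0.969, -0.015], [-0.969, 0.248, 0.0], [0.004, 0.015, -1.0]]
```

```bash
python3 -m creep '[{"hand":0.01,"slide":[0,0,-0.02],"turn":0},{"hand":0.01,"slide":[0,0,-0.04],"turn":-5.7},{"hand":0.01,"slide":[0,0,-0.045],"turn":-5.8},{"hand":0.01,"slide":[-0.03,-0.01,-0.045],"turn":0},{"hand":0.01,"slide":[-0.04,-0.03,0],"turn":0}]' 12
python3 -c "
from m import *
place(15.5,.0935,.165)"
```

```text
clock: 54.2
tool_pos: [0.4994, 0.0351, 0.1791]
eef_rot: [-0.688, 0.726, 0.004, -0.004]
contact_force: [1.8, -0.4, -0.4]
opening: 0.237
t 54.2 pos [0.4994 0.0351 0.1791] F [ 1.8 -0.4 -0.4] M [ 0.06 -0.12  0.03] open mm 20.8
[[-0.053, -0.999, -0.011], [-0.999, 0.053, 0.0], [0.0, 0.011, -1.0]]
heading -93.0 turn -0.18 slide mm [ -83.7 -123.6   12.7]
```

```bash
python3 -m creep '[{"hand":0.01,"slide":[-0.028,-0.041,0],"turn":0},{"hand":0.01,"slide":[-0.028,-0.041,0],"turn":0},{"hand":0.01,"slide":[-0.0277,-0.0416,0],"turn":0},{"hand":0.01,"slide":[0,0,0.005],"turn":0},{"hand":0.01,"slide":[0,0,0],"turn":0}]'
python3 -c "
from m import *
place(15.5,.0935,.147)
p=snapshot('side');s=get_state();u,v=proj(p,s['tool_pos']);u,v=int(u),int(v)
cv2.imwrite('pics/g7.png',cv2.cvtColor(cv2.resize(p['frame'][v-40:v+60,u-60:u+60],None,fx=5,fy=5,interpolation=cv2.INTER_CUBIC),cv2.COLOR_RGB2BGR))"
```

```text
clock: 54.82
tool_pos: [0.6245, 0.1124, 0.1678]
eef_rot: [-0.689, 0.725, 0.006, -0.007]
contact_force: [-0.4, -0.8, -0.5]
opening: 0.238
t 54.83 pos [0.6245 0.1124 0.1678] F [-0.4 -0.8 -0.5] M [-0.01  0.01 -0.01] open mm 20.9
[[-0.05, -0.999, -0.019], [-0.999, 0.05, -0.001], [0.002, 0.019, -1.0]]
heading -92.9 turn -0.01 slide mm [-0.4 -2.8 20.7]
```

View pics/g7.png

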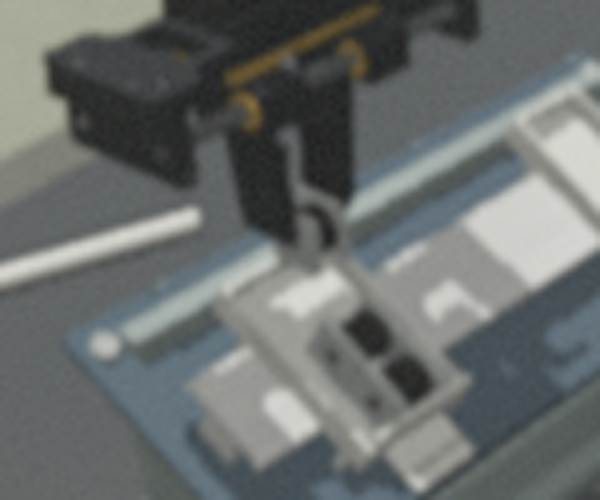

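```bash
python3 -m creep '[{"hand":0.01,"slide":[0,-0.002,0.008],"turn":0},{"hand":0.01,"slide":[0,0,0.008],"turn":0},{"hand":0.01,"slide":[0,0,0.004],"turn":0},{"hand":0.01,"slide":[0,0,0],"turn":0}]'
python3 -m creep '[{"hand":0.01,"slide":[0,0,0.002],"turn":0},{"hand":0.01,"slide":[0,0,0],"turn":0}]'
python3 -m creep '[{"hand":0.01,"slide":[0,0,0.002],"turn":0},{"hand":0.01,"slide":[0,0,0],"turn":0}]'
```

```text
clock: 55.38
tool_pos: [0.6274, 0.1129, 0.1484]
eef_rot: [-0.689, 0.725, 0.006, -0.006]
contact_force: [-0.7, 0.5, -0.5]
opening: 0.232
clock: 55.62
tool_pos: [0.6277, 0.113, 0.1469]
eef_rot: [-0.689, 0.724, 0.005, -0.005]
contact_force: [-0.1, -0.2, -0.3]
opening: 0.232
clock: 55.88
tool_pos: [0.6276, 0.113, 0.1448]
eef_rot: [-0.689, 0.724, 0.005, -0.006]
contact_force: [0.1, 0.6, -0.8]
opening: 0.236
```

```bash
python3 -m creep '[{"hand":0.01,"slide":[0,0.0005,0.002],"turn":0},{"hand":0.01,"slide":[0,0,0],"turn":0}]'
python3 -m creep '[{"hand":0.01,"slide":[0,0,0.002],"turn":0},{"hand":0.01,"slide":[0,0,0],"turn":0}]' 8
python3 -m creep '[{"hand":0.01,"slide":[0,0,0.002],"turn":0},{"hand":0.01,"slide":[0,0,0],"turn":0}]' 8
```

```text
clock: 56.12
tool_pos: [0.627, 0.113, 0.1427]
eef_rot: [-0.689, 0.725, 0.006, -0.006]
contact_force: [0.3, -0.4, -1.6]
opening: 0.235
clock: 56.38
tool_pos: [0.6271, 0.1129, 0.1408]
eef_rot: [-0.689, 0.725, 0.005, -0.005]
contact_force: [0.6, -0.4, -1.0]
opening: 0.261
clock: 56.62
tool_pos: [0.6271, 0.113, 0.1398]
eef_rot: [-0.689, 0.725, 0.005, -0.005]
contact_force: [-2.0, -0.1, 6.6]
opening: 0.258
```

Contact. I'll release and retreat towards mount 4.

```bash
python3 -m creep '[{"hand":0.026,"slide":[0,0,0],"turn":0},{"hand":0.03,"slide":[0,0,0],"turn":0},{"hand":0.036,"slide":[0,0,0],"turn":0},{"hand":0.046,"slide":[0,0,0],"turn":0},{"hand":0.046,"slide":[0,0,-0.01],"turn":0}]' 8
python3 -m creep '[{"hand":0.046,"slide":[0,0,-0.03],"turn":0},{"hand":0.05,"slide":[0.03,0.02,-0.01],"turn":0},{"hand":0.05,"slide":[0.045,0.045,0],"turn":0},{"hand":0.05,"slide":[0.05,0.045,0],"turn":0},{"hand":0.05,"slide":[0.05,0.04,0],"turn":0}]'
python3 -c "
from m import *
st()
p=snapshot('side')
cv2.imwrite('pics/g8.png',cv2.cvtColor(cv2.resize(p['frame'][120:270,130:330],None,fx=4,fy=4,interpolation=cv2.INTER_CUBIC),cv2.COLOR_RGB2BGR))
togo([.4625,-.1019,.08],106-180)
p=snapshot('top');find_mounts(p)
"
```

```text
clock: 57.25
tool_pos: [0.6266, 0.1129, 0.1484]
eef_rot: [-0.689, 0.725, 0.006, -0.006]
contact_force: [-0.4, 0.3, 0.6]
opening: 0.526
clock: 57.88
tool_pos: [0.4736, -0.0503, 0.192]
eef_rot: [-0.689, 0.724, 0.005, -0.005]
contact_force: [0.5, -1.4, -0.0]
opening: 0.566
t 57.88 pos [ 0.4736 -0.0503  0.192 ] F [ 0.5 -1.4 -0. ] M [-0.   -0.04  0.  ] open mm 49.9
[[-0.049, -0.999, -0.014], [-0.999, 0.049, -0.0], [0.001, 0.014, -1.0]]
t 57.92 pos [ 0.4657 -0.058   0.1921] F [-6.1 -3.8  0.5] M [-0.27  0.39 -0.03] open mm 49.7
[[-0.061, -0.998, -0.023], [-0.998, 0.061, -0.004], [0.006, 0.022, -1.0]]
heading -93.5 turn -19.48 slide mm [ 40.7  12.6 112.7]
```

View pics/g8.png

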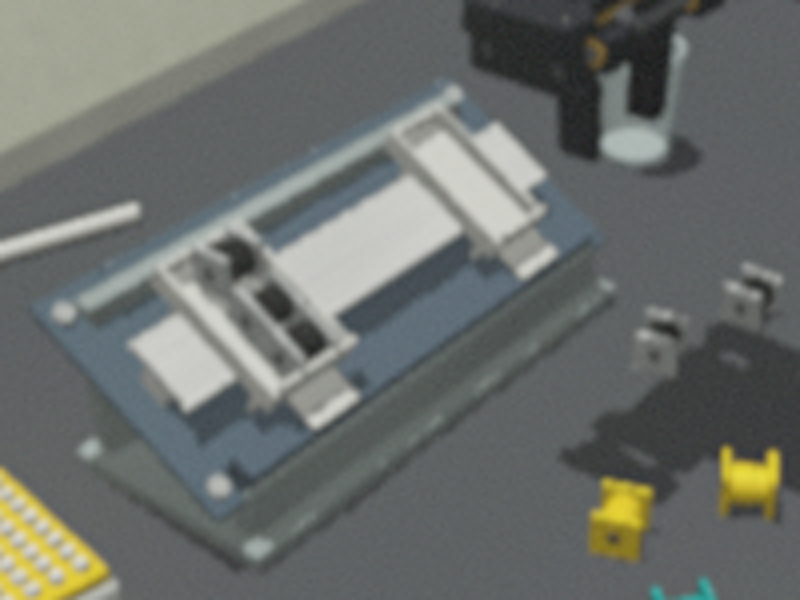

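```bash
python3 -c "
from m import *
railprof(.0935,30,'rp5')"
```

```text
side floor z at x=0 6.51 tilt deg -1.54 156
```

View pics/rp5.png

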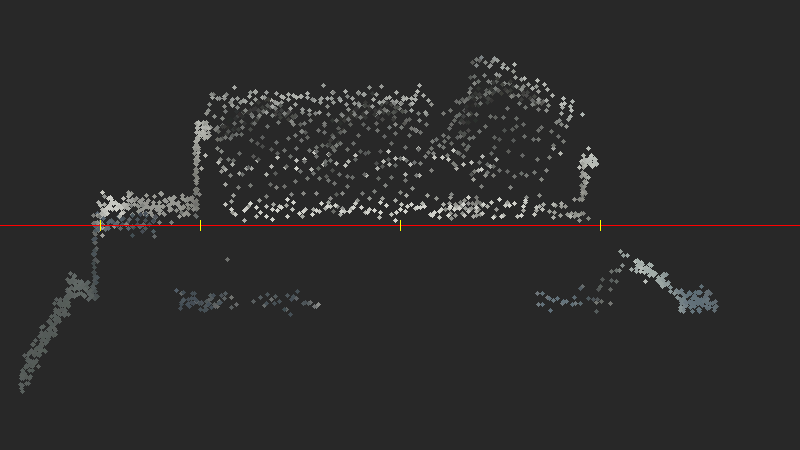

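Mount 3 is inside but resting tilted. I'll nudge its high corner down with closed fingers.

```bash
python3 -c "
from m import *
place(2,.0935,.17)"
```

```text
t 58.02 pos [ 0.4725 -0.0521  0.1921] F [1.2 0.9 0.7] M [ 0.06 -0.06 -0.01] open mm 50.4
[[-0.056, -0.998, -0.016], [-0.998, 0.056, -0.001], [0.002, 0.016, -1.0]]
heading -93.2 turn -0.37 slide mm [-172.3 -132.8   19.7]
```

```bash
python3 -m creep '[{"hand":0.0,"slide":[-0.043,-0.033,0],"turn":-0.4},{"hand":0.0,"slide":[-0.043,-0.033,0],"turn":0},{"hand":0.0,"slide":[-0.043,-0.033,0],"turn":0},{"hand":0.0,"slide":[-0.043,-0.033,0],"turn":0},{"hand":0.0,"slide":[0,0,0.01],"turn":0}]' 10
python3 -m creep '[{"hand":0.0,"slide":[0,0,0],"turn":0},{"hand":0.0,"slide":[0,0,0],"turn":0}]'
python3 -c "
from m import *
place(2,.0935,.155)"
```

```text
clock: 58.65
tool_pos: [0.6173, 0.1245, 0.1794]
eef_rot: [-0.695, 0.719, 0.005, -0.002]
contact_force: [-0.9, -0.9, -0.1]
opening: 0.025
clock: 58.9
tool_pos: [0.6135, 0.1155, 0.1793]
eef_rot: [-0.691, 0.723, 0.005, -0.006]
contact_force: [-0.7, -0.8, -0.2]
opening: 0.004
t 58.9 pos [0.6135 0.1155 0.1793] F [-0.7 -0.8 -0.2] M [-0.01 -0.03 -0.03] open mm 0.3
[[-0.045, -0.999, -0.016], [-0.999, 0.045, -0.001], [0.001, 0.016, -1.0]]
heading -92.6 turn 0.3 slide mm [ 2.2 -0.4 24.3]
```

```bash
python3 -m creep '[{"hand":0.0,"slide":[0.002,0,0.01],"turn":0.3},{"hand":0.0,"slide":[0,0,0.01],"turn":0},{"hand":0.0,"slide":[0,0,0.005],"turn":0},{"hand":0.0,"slide":[0,0,0],"turn":0}]'
python3 -m creep '[{"hand":0.0,"slide":[0,0,0.003],"turn":0},{"hand":0.0,"slide":[0,0,0.002],"turn":0},{"hand":0.0,"slide":[0,0,0],"turn":0}]'
python3 -m creep '[{"hand":0.0,"slide":[0,0,0.003],"turn":0},{"hand":0.0,"slide":[0,0,0],"turn":0}]'
```

```text
clock: 59.4
tool_pos: [0.6131, 0.1148, 0.1535]
eef_rot: [-0.69, 0.724, 0.006, -0.006]
contact_force: [0.3, -0.6, -0.8]
opening: 0.005
clock: 59.78
tool_pos: [0.6134, 0.1149, 0.1491]
eef_rot: [-0.69, 0.724, 0.005, -0.005]
contact_force: [0.3, -0.4, -0.8]
opening: 0.005
clock: 60.02
tool_pos: [0.6134, 0.1147, 0.1467]
eef_rot: [-0.69, 0.724, 0.005, -0.005]
contact_force: [-1.5, -0.9, 4.5]
opening: 0.001
```

```bash
python3 -m creep '[{"hand":0.0,"slide":[0,0,0.003],"turn":0},{"hand":0.0,"slide":[0,0,0],"turn":0}]'
python3 -m creep '[{"hand":0.0,"slide":[0,0,0.003],"turn":0},{"hand":0.0,"slide":[0,0,0],"turn":0}]'
python3 -c "
from m import *
railprof(.0935,30,'rp6')"
```

```text
clock: 60.28
tool_pos: [0.6131, 0.1146, 0.1453]
eef_rot: [-0.69, 0.724, 0.006, -0.005]
contact_force: [-5.9, -0.9, 16.4]
opening: 0.003
clock: 60.52
tool_pos: [0.6128, 0.1149, 0.1442]
eef_rot: [-0.69, 0.724, 0.006, -0.005]
contact_force: [-10.0, -0.9, 29.0]
opening: 0.007
side floor z at x=0 8.08 tilt deg -1.92 163
```

View pics/rp6.png

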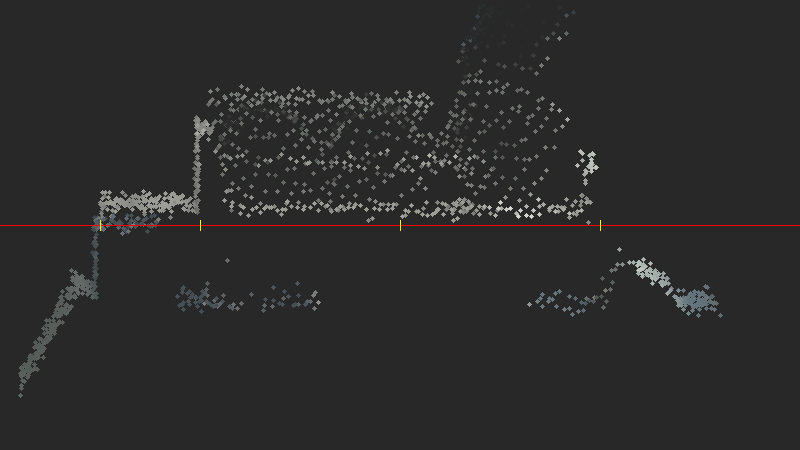

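```bash
python3 -m creep '[{"hand":0.0,"slide":[0,0,-0.015],"turn":0},{"hand":0.05,"slide":[0,0,-0.015],"turn":0},{"hand":0.05,"slide":[0,0,0],"turn":0},{"hand":0.05,"slide":[0,0,0],"turn":0},{"hand":0.05,"slide":[0,0,0],"turn":0}]' 10
python3 -c "
from m import *
place(11,.0935,.139)
railprof(.0935,30,'rp7')
p=snapshot('side')
cv2.imwrite('pics/g9.png',cv2.cvtColor(cv2.resize(p['frame'][130:250,140:260],None,fx=5,fy=5,interpolation=cv2.INTER_CUBIC),cv2.COLOR_RGB2BGR))
"
```

```text
clock: 61.2
tool_pos: [0.6133, 0.1149, 0.1693]
eef_rot: [-0.69, 0.724, 0.006, -0.006]
contact_force: [-0.3, -0.5, -0.5]
opening: 0.436
t 61.2 pos [0.6133 0.1149 0.1693] F [-0.3 -0.5 -0.5] M [-0.01  0.04  0.03] open mm 38.4
[[-0.048, -0.999, -0.017], [-0.999, 0.048, -0.0], [0.001, 0.017, -1.0]]
heading -92.8 turn 0.11 slide mm [ 1.6 -9.7 30.1]
side floor z at x=0 8.66 tilt deg -0.52 156
```

View pics/rp7.png

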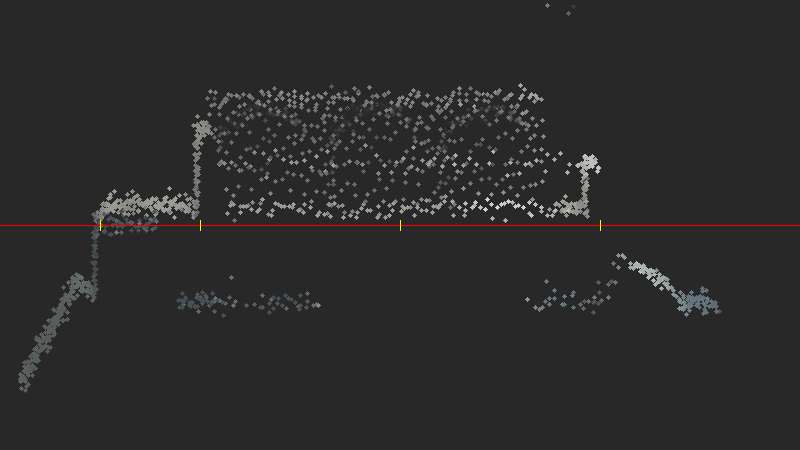

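View pics/g9.png

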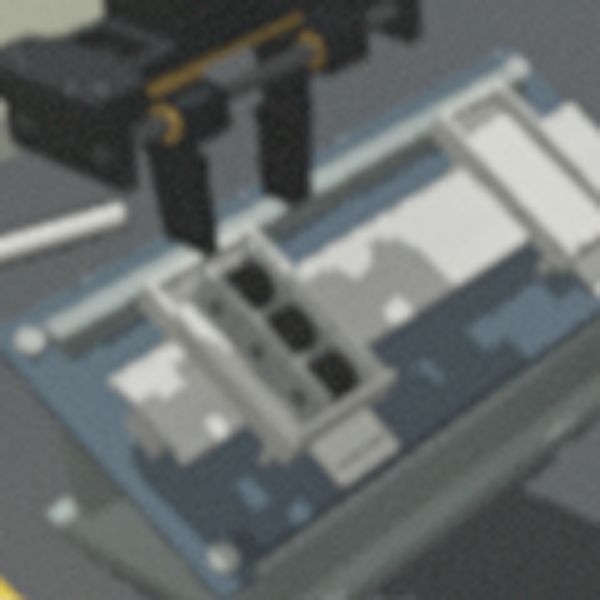

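All three now lie flat in a row in the wide tray. On to mount 4 at (0.4625, -0.102).

```bash
python3 -m creep '[{"hand":0.05,"slide":[0.02,0.03,-0.02],"turn":0},{"hand":0.05,"slide":[0.045,0.03,0],"turn":0},{"hand":0.05,"slide":[0.045,0.03,0],"turn":0},{"hand":0.05,"slide":[0.045,0.03,0],"turn":0},{"hand":0.05,"slide":[0.045,0.03,0],"turn":0}]' 10
python3 -m creep '[{"hand":0.05,"slide":[0,0,0],"turn":-9.4},{"hand":0.05,"slide":[0,0,0],"turn":-9.4},{"hand":0.05,"slide":[0,0,0],"turn":0}]' 10
python3 -c "
from m import *
togo([.4625,-.1019,.08],-74)
p=snapshot('side');print(proj(p,np.array([.4625,-.1019,.028])))
cv2.imwrite('pics/g10.png',cv2.cvtColor(cv2.resize(p['frame'][130:270,230:370],None,fx=4,fy=4,interpolation=cv2.INTER_CUBIC),cv2.COLOR_RGB2BGR))
p=snapshot('top');find_mounts(p)
"
```

```text
clock: 61.92
tool_pos: [0.4536, -0.079, 0.1925]
eef_rot: [-0.69, 0.724, 0.005, -0.005]
contact_force: [0.0, -0.7, -0.7]
opening: 0.567
clock: 62.3
tool_pos: [0.4546, -0.0778, 0.1925]
eef_rot: [0.798, -0.602, -0.006, 0.004]
contact_force: [-1.7, 1.1, 1.1]
opening: 0.567
t 62.3 pos [ 0.4546 -0.0778  0.1925] F [-1.7  1.1  1.1] M [-0.   -0.02 -0.02] open mm 49.9
[[0.274, -0.962, -0.015], [-0.962, -0.274, 0.001], [-0.005, 0.014, -1.0]]
heading -74.1 turn -0.08 slide mm [ 25.9  -2.6 112.3]
[295.08574218 200.58496335]
```

View pics/g10.png

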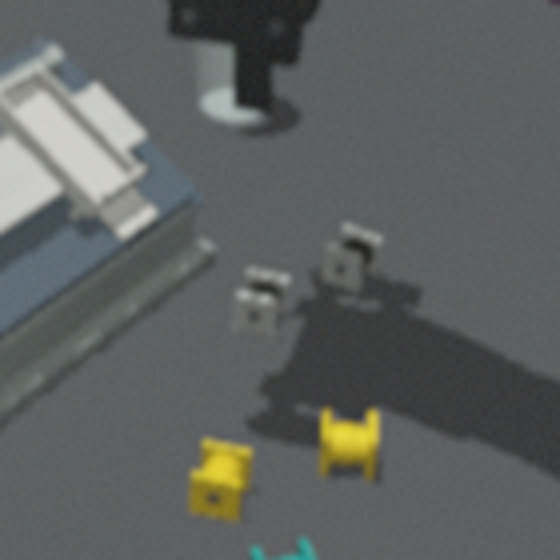

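```bash
python3 -m creep '[{"hand":0.05,"slide":[0.013,-0.0015,0.03],"turn":0},{"hand":0.05,"slide":[0.013,-0.0015,0.04],"turn":0},{"hand":0.05,"slide":[0,0,0.04],"turn":0},{"hand":0.05,"slide":[0,0,0],"turn":0},{"hand":0.05,"slide":[0,0,0],"turn":0}]' 10
python3 -c "
from m import *
togo([.4625,-.1019,.023],-74)"
```

```text
clock: 63.02
tool_pos: [0.4634, -0.1017, 0.0832]
eef_rot: [0.799, -0.602, -0.006, 0.004]
contact_force: [-0.1, 0.4, 0.4]
opening: 0.568
t 63.02 pos [ 0.4634 -0.1017  0.0832] F [-0.1  0.4  0.4] M [ 0.06 -0.03  0.01] open mm 50.1
[[0.276, -0.961, -0.015], [-0.961, -0.276, -0.0], [-0.004, 0.014, -1.0]]
heading -74.0 turn 0.01 slide mm [ 0.1  0.1 60.2]
```

```bash
python3 -m creep '[{"hand":0.05,"slide":[0,0,0.025],"turn":0},{"hand":0.05,"slide":[0,0,0.025],"turn":0},{"hand":0.05,"slide":[0,0,0.01],"turn":0},{"hand":0.05,"slide":[0,0,0],"turn":0},{"hand":0.05,"slide":[0,0,0],"turn":0}]' 10
python3 -c "
from m import *
togo([.4625,-.1019,.023],-74)"
```

```text
clock: 63.65
tool_pos: [0.4627, -0.1019, 0.0234]
eef_rot: [0.799, -0.602, -0.005, 0.004]
contact_force: [-0.9, -0.0, -0.0]
opening: 0.567
t 63.65 pos [ 0.4627 -0.1019  0.0234] F [-0.9 -0.  -0. ] M [0.02 0.   0.01] open mm 49.9
[[0.276, -0.961, -0.014], [-0.961, -0.276, -0.0], [-0.004, 0.013, -1.0]]
heading -74.0 turn 0.04 slide mm [-0.1  0.2  0.4]
```

```bash
python3 -m creep '[{"hand":0.01,"slide":[0,0,0],"turn":0},{"hand":0.01,"slide":[0,0,0],"turn":0},{"hand":0.01,"slide":[0,0,0],"turn":0},{"hand":0.01,"slide":[0,0,0],"turn":0},{"hand":0.01,"slide":[0,0,0],"turn":0}]' 10
python3 -m creep '[{"hand":0.01,"slide":[0,0,0],"turn":0},{"hand":0.01,"slide":[0,0,0],"turn":0}]'
```

```text
clock: 64.28
tool_pos: [0.4622, -0.1018, 0.0227]
eef_rot: [0.799, -0.602, -0.006, 0.004]
contact_force: [-0.1, -0.7, 6.0]
opening: 0.318
clock: 64.53
tool_pos: [0.4622, -0.1018, 0.0227]
eef_rot: [0.799, -0.601, -0.006, 0.004]
contact_force: [0.2, 0.3, 5.1]
opening: 0.319
```

Opening is 28.1 mm at 10 N, so this one is hard and goes in the narrow tray.

```bash
python3 -m creep '[{"hand":0.01,"slide":[0,0,-0.02],"turn":0},{"hand":0.01,"slide":[0,0,-0.04],"turn":9.4},{"hand":0.01,"slide":[0,0,-0.04],"turn":9.5},{"hand":0.01,"slide":[0,0,-0.03],"turn":0},{"hand":0.01,"slide":[0,0,0],"turn":0}]' 20
python3 -c "
from m import *
place(-32,-.0955,.14)"
```

```text
clock: 65.15
tool_pos: [0.4652, -0.102, 0.1539]
eef_rot: [-0.689, 0.724, 0.004, -0.004]
contact_force: [-0.1, -0.9, -1.4]
opening: 0.288
t 65.15 pos [ 0.4652 -0.102   0.1539] F [-0.1 -0.9 -1.4] M [ 0.07  0.02 -0.02] open mm 25.4
[[-0.05, -0.999, -0.011], [-0.999, 0.05, -0.001], [0.001, 0.011, -1.0]]
heading -92.8 turn 0.01 slide mm [ -33.5 -103.4   12.7]
```

```bash
python3 -m creep '[{"hand":0.01,"slide":[-0.011,-0.034,0],"turn":0},{"hand":0.01,"slide":[-0.011,-0.034,0],"turn":0},{"hand":0.01,"slide":[-0.0115,-0.035,0],"turn":0},{"hand":0.01,"slide":[0,0,0.01],"turn":0},{"hand":0.01,"slide":[0,0,0],"turn":0}]' 20
python3 -c "
from m import *
place(-32,-.0955,.114)"
```

```text
clock: 65.78
tool_pos: [0.5659, -0.0736, 0.1386]
eef_rot: [-0.689, 0.725, 0.007, -0.007]
contact_force: [-1.5, -0.1, -1.8]
opening: 0.287
t 65.78 pos [ 0.5659 -0.0736  0.1386] F [-1.5 -0.1 -1.8] M [ 0.06  0.04 -0.  ] open mm 25.3
[[-0.05, -0.999, -0.021], [-0.999, 0.05, 0.001], [0.0, 0.021, -1.0]]
heading -92.9 turn -0.01 slide mm [ 0.  -4.6 24.5]
```

```bash
python3 -m creep '[{"hand":0.01,"slide":[0,-0.0035,0.008],"turn":0},{"hand":0.01,"slide":[0,0,0.008],"turn":0},{"hand":0.01,"slide":[0,0,0.006],"turn":0},{"hand":0.01,"slide":[0,0,0],"turn":0}]'
python3 -c "
from m import *
place(-32,-.0955,.112)
p=snapshot('side');s=get_state();u,v=proj(p,s['tool_pos']);u,v=int(u),int(v)
cv2.imwrite('pics/g11.png',cv2.cvtColor(cv2.resize(p['frame'][v-40:v+50,u-60:u+60],None,fx=5,fy=5,interpolation=cv2.INTER_CUBIC),cv2.COLOR_RGB2BGR))"
```

```text
clock: 66.28
tool_pos: [0.571, -0.0737, 0.1181]
eef_rot: [-0.689, 0.725, 0.006, -0.006]
contact_force: [0.7, -0.4, -0.2]
opening: 0.287
t 66.28 pos [ 0.571  -0.0737  0.1181] F [ 0.7 -0.4 -0.2] M [ 0.   -0.02  0.03] open mm 25.3
[[-0.05, -0.999, -0.017], [-0.999, 0.05, 0.0], [0.0, 0.017, -1.0]]
heading -92.9 turn -0.01 slide mm [0.1 0.9 6.1]
```

View pics/g11.png

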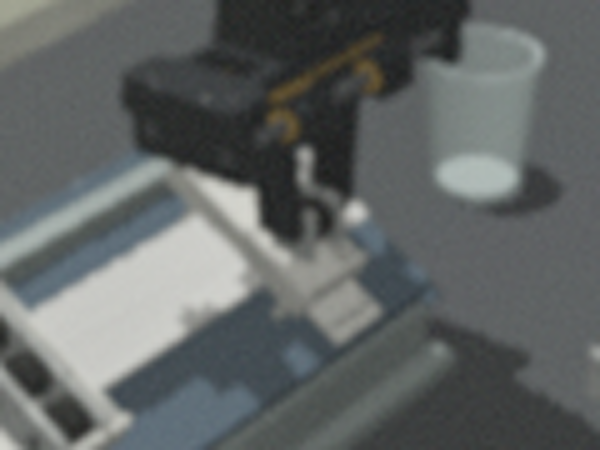

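```bash
python3 -m creep '[{"hand":0.01,"slide":[0,0.0005,0.002],"turn":0},{"hand":0.01,"slide":[0,0,0.002],"turn":0},{"hand":0.01,"slide":[0,0,0],"turn":0}]'
python3 -m creep '[{"hand":0.01,"slide":[0,0,0.002],"turn":0},{"hand":0.01,"slide":[0,0,0],"turn":0}]'
python3 -m creep '[{"hand":0.01,"slide":[0,0,0.0015],"turn":0},{"hand":0.01,"slide":[0,0,0],"turn":0}]'
```

```text
clock: 66.7
tool_pos: [0.571, -0.0736, 0.1146]
eef_rot: [-0.689, 0.724, 0.005, -0.005]
contact_force: [0.1, 0.4, -0.4]
opening: 0.289
clock: 66.95
tool_pos: [0.5709, -0.0736, 0.1125]
eef_rot: [-0.689, 0.725, 0.005, -0.006]
contact_force: [0.5, 0.3, -0.7]
opening: 0.293
clock: 67.2
tool_pos: [0.5712, -0.0736, 0.1116]
eef_rot: [-0.689, 0.724, 0.005, -0.005]
contact_force: [-1.1, 0.2, 4.0]
opening: 0.289
```

```bash
python3 -m creep '[{"hand":0.01,"slide":[0,0,0.0015],"turn":0},{"hand":0.01,"slide":[0,0,0],"turn":0}]' 8
python3 -m creep '[{"hand":0.03,"slide":[0,0,0],"turn":0},{"hand":0.033,"slide":[0,0,0],"turn":0},{"hand":0.037,"slide":[0,0,0],"turn":0},{"hand":0.046,"slide":[0,0,0],"turn":0},{"hand":0.046,"slide":[0,0,-0.01],"turn":0}]' 8
python3 -m creep '[{"hand":0.046,"slide":[0,0,-0.03],"turn":0},{"hand":0.05,"slide":[0,0.02,-0.02],"turn":0},{"hand":0.05,"slide":[0.03,0.04,0],"turn":0},{"hand":0.05,"slide":[0.04,0.04,0],"turn":0},{"hand":0.05,"slide":[0.03,0.02,0],"turn":0}]'
python3 -c "
from m import *
railprof(-.0955,22,'rp8')
p=snapshot('side')
cv2.imwrite('pics/g12.png',cv2.cvtColor(cv2.resize(p['frame'][100:240,200:360],None,fx=5,fy=4,interpolation=cv2.INTER_CUBIC),cv2.COLOR_RGB2BGR))
p=snapshot('top');find_mounts(p)
togo([.439,-.181,.08],-91.3)
"
```

```text
clock: 67.45
tool_pos: [0.5702, -0.0738, 0.1101]
eef_rot: [-0.689, 0.725, 0.006, -0.006]
contact_force: [-3.1, -0.1, 6.6]
opening: 0.321
clock: 68.08
tool_pos: [0.5706, -0.0735, 0.1194]
eef_rot: [-0.689, 0.724, 0.006, -0.006]
contact_force: [1.0, 0.5, -0.1]
opening: 0.52
clock: 68.7
tool_pos: [0.4448, -0.169, 0.1724]
eef_rot: [-0.689, 0.725, 0.005, -0.006]
contact_force: [0.1, 0.4, 0.2]
opening: 0.567
side floor z at x=0 4.32 tilt deg 0.69 148
t 68.85 pos [ 0.4461 -0.1694  0.1724] F [ 0.3  0.4 -0.4] M [ 0.06  0.02 -0.03] open mm 49.9
[[-0.054, -0.998, -0.015], [-0.999, 0.054, -0.001], [0.001, 0.015, -1.0]]
heading -93.1 turn -1.81 slide mm [11.6  5.5 92.5]
```

View pics/g12.png

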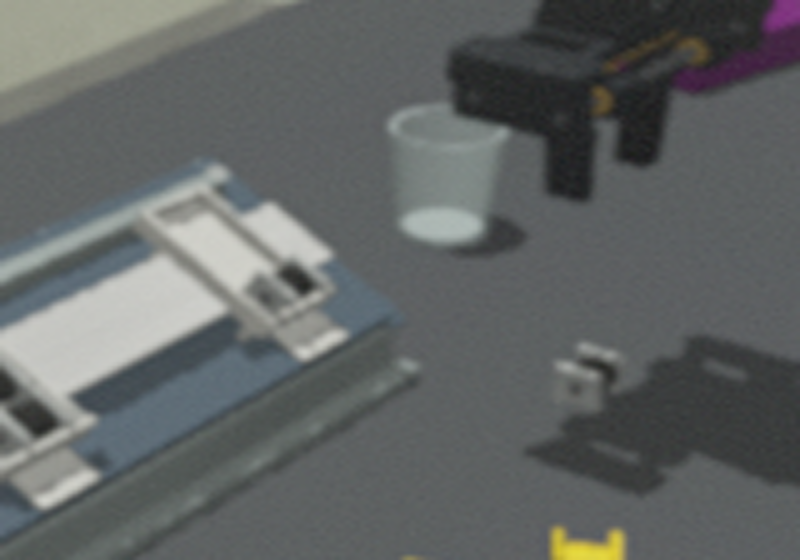

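View pics/rp8.png

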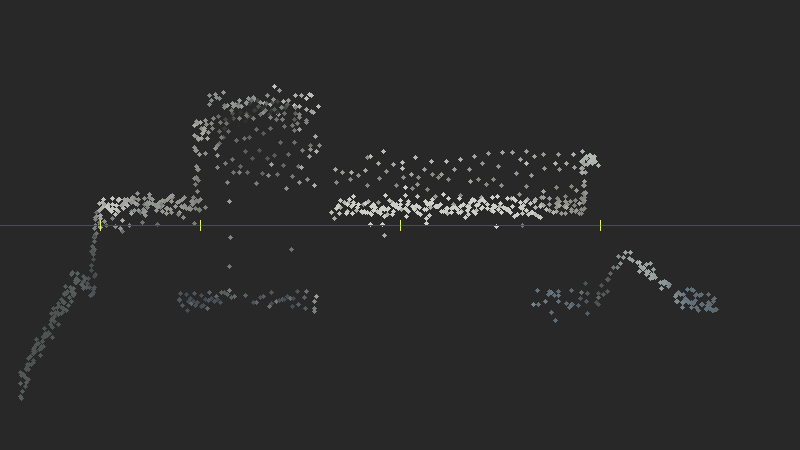

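Mount 4 is flat at the narrow tray's foot. Last is mount 5.

```bash
python3 -m creep '[{"hand":0.05,"slide":[0.0116,0.0055,0],"turn":-1.8},{"hand":0.05,"slide":[0,0,0.045],"turn":0},{"hand":0.05,"slide":[0,0,0.04],"turn":0},{"hand":0.05,"slide":[0,0,0],"turn":0},{"hand":0.05,"slide":[0,0,0],"turn":0}]' 10
python3 -c "
from m import *
p=snapshot('side');print(proj(p,np.array([.439,-.181,.014])))
togo([.439,-.181,.023],-91.3)
for d in pinpoint('mount_a_center',p)[:4]: print(np.round(d['uv'],1),round(d['conf'],2),atz(p,*d['uv'],.014).round(4))
cv2.imwrite('pics/g13.png',cv2.cvtColor(cv2.resize(p['frame'][140:240,260:380],None,fx=5,fy=5,interpolation=cv2.INTER_CUBIC),cv2.COLOR_RGB2BGR))
"
```

```text
clock: 69.47
tool_pos: [0.4408, -0.1785, 0.0876]
eef_rot: [-0.701, 0.713, 0.005, -0.005]
contact_force: [-0.0, 0.7, -0.5]
opening: 0.568
[317.40693509 193.9450467 ]
t 69.53 pos [ 0.441  -0.1788  0.088 ] F [-0.1 -1.2  0.7] M [ 0.   -0.03  0.  ] open mm 50.0
[[-0.018, -1.0, -0.013], [-1.0, 0.018, -0.0], [0.001, 0.013, -1.0]]
heading -91.0 turn 0.28 slide mm [ 2.2  1.1 65. ]
[255.  172.7] 0.52 [ 0.6378 -0.1737  0.014 ]
```

View pics/g13.png

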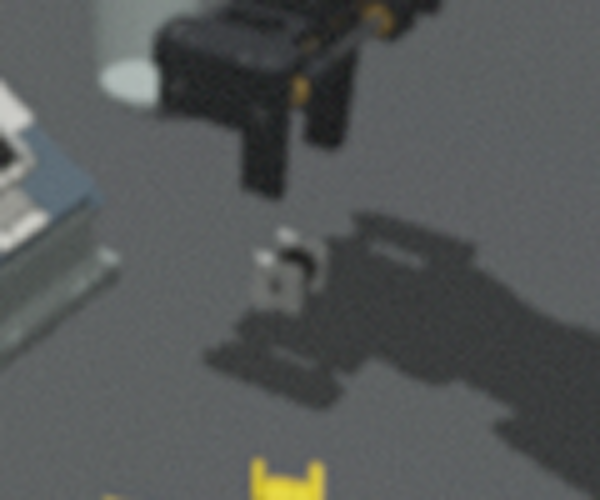

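```bash
python3 -m creep '[{"hand":0.05,"slide":[0.002,0.001,0.025],"turn":0.3},{"hand":0.05,"slide":[0,0,0.028],"turn":0},{"hand":0.05,"slide":[0,0,0.012],"turn":0},{"hand":0.05,"slide":[0,0,0],"turn":0},{"hand":0.05,"slide":[0,0,0],"turn":0}]' 10
python3 -m creep '[{"hand":0.01,"slide":[0,0,0],"turn":0},{"hand":0.01,"slide":[0,0,0],"turn":0},{"hand":0.01,"slide":[0,0,0],"turn":0},{"hand":0.01,"slide":[0,0,0],"turn":0},{"hand":0.01,"slide":[0,0,0],"turn":0}]' 10
python3 -m creep '[{"hand":0.01,"slide":[0,0,0],"turn":0},{"hand":0.01,"slide":[0,0,0],"turn":0}]'
```

```text
clock: 70.2
tool_pos: [0.4382, -0.181, 0.0226]
eef_rot: [-0.699, 0.715, 0.005, -0.005]
contact_force: [0.1, 0.0, 0.2]
opening: 0.568
clock: 70.82
tool_pos: [0.4379, -0.1808, 0.0221]
eef_rot: [-0.699, 0.715, 0.005, -0.005]
contact_force: [-1.0, 0.7, 6.1]
opening: 0.322
clock: 71.08
tool_pos: [0.4378, -0.1808, 0.0221]
eef_rot: [-0.699, 0.715, 0.005, -0.005]
contact_force: [0.4, 1.2, 6.0]
opening: 0.321
```

Hard, at 28.3 mm. It goes in the narrow tray's second place.

```bash
python3 -m creep '[{"hand":0.01,"slide":[0,0,-0.02],"turn":0},{"hand":0.01,"slide":[0,0,-0.04],"turn":1.6},{"hand":0.01,"slide":[0,0,-0.04],"turn":0},{"hand":0.01,"slide":[-0.02,-0.01,-0.04],"turn":0},{"hand":0.01,"slide":[-0.03,-0.03,0],"turn":0}]' 20
python3 -c "
from m import *
place(-6.5,-.0955,.15)"
```

```text
clock: 71.7
tool_pos: [0.4826, -0.1342, 0.1637]
eef_rot: [-0.687, 0.726, 0.004, -0.005]
contact_force: [1.0, -0.7, -1.2]
opening: 0.289
t 71.7 pos [ 0.4826 -0.1342  0.1637] F [ 1.  -0.7 -1.2] M [ 0.01 -0.07  0.01] open mm 25.4
[[-0.056, -0.998, -0.012], [-0.998, 0.056, -0.001], [0.002, 0.012, -1.0]]
heading -93.2 turn -0.33 slide mm [ -64.7 -109.9   12.3]
```

```bash
python3 -m creep '[{"hand":0.01,"slide":[-0.021,-0.036,0],"turn":-0.3},{"hand":0.01,"slide":[-0.021,-0.036,0],"turn":0},{"hand":0.01,"slide":[-0.022,-0.036,0],"turn":0},{"hand":0.01,"slide":[0,0,0.008],"turn":0},{"hand":0.01,"slide":[0,0,0],"turn":0}]' 20
python3 -c "
from m import *
place(-6.5,-.0955,.131)"
```

```text
clock: 72.32
tool_pos: [0.5913, -0.0746, 0.1502]
eef_rot: [-0.69, 0.723, 0.007, -0.007]
contact_force: [-0.7, -0.2, -1.2]
opening: 0.287
t 72.33 pos [ 0.5913 -0.0746  0.1502] F [-0.7 -0.2 -1.2] M [-0.05  0.01 -0.02] open mm 25.3
[[-0.047, -0.999, -0.019], [-0.999, 0.047, 0.0], [0.001, 0.019, -1.0]]
heading -92.7 turn 0.18 slide mm [ 0.2 -4.6 19.1]
```

```bash
python3 -m creep '[{"hand":0.01,"slide":[0,-0.0035,0.008],"turn":0.2},{"hand":0.01,"slide":[0,0,0.008],"turn":0},{"hand":0.01,"slide":[0,0,0.003],"turn":0},{"hand":0.01,"slide":[0,0,0],"turn":0}]'
python3 -m creep '[{"hand":0.01,"slide":[0,0,0.002],"turn":0},{"hand":0.01,"slide":[0,0,0],"turn":0}]'
python3 -m creep '[{"hand":0.01,"slide":[0,0,0.002],"turn":0},{"hand":0.01,"slide":[0,0,0],"turn":0}]'
```

```text
clock: 72.82
tool_pos: [0.596, -0.0745, 0.132]
eef_rot: [-0.689, 0.725, 0.006, -0.006]
contact_force: [-0.1, -0.9, -0.2]
opening: 0.293
clock: 73.08
tool_pos: [0.5963, -0.0744, 0.1303]
eef_rot: [-0.689, 0.724, 0.005, -0.005]
contact_force: [0.7, -0.8, -0.7]
opening: 0.291
clock: 73.32
tool_pos: [0.5961, -0.0743, 0.1282]
eef_rot: [-0.689, 0.724, 0.006, -0.006]
contact_force: [-0.1, -0.3, -1.2]
opening: 0.292
```

```bash
python3 -m creep '[{"hand":0.01,"slide":[0,0,0.002],"turn":0},{"hand":0.01,"slide":[0,0,0],"turn":0}]'
python3 -m creep '[{"hand":0.01,"slide":[0,0,0.0015],"turn":0},{"hand":0.01,"slide":[0,0,0],"turn":0}]' 8
python3 -m creep '[{"hand":0.01,"slide":[0,0,0.001],"turn":0},{"hand":0.01,"slide":[0,0,0],"turn":0}]' 8
```

```text
clock: 73.58
tool_pos: [0.5963, -0.0744, 0.1263]
eef_rot: [-0.689, 0.725, 0.005, -0.005]
contact_force: [-0.3, -0.6, 0.4]
opening: 0.291
clock: 73.82
tool_pos: [0.5959, -0.0743, 0.1252]
eef_rot: [-0.689, 0.724, 0.006, -0.006]
contact_force: [-1.5, 0.7, 4.1]
opening: 0.319
clock: 74.08
tool_pos: [0.5956, -0.0743, 0.1243]
eef_rot: [-0.689, 0.725, 0.006, -0.006]
contact_force: [-2.9, -0.1, 6.7]
opening: 0.32
```

```bash
python3 -m creep '[{"hand":0.03,"slide":[0,0,0],"turn":0},{"hand":0.033,"slide":[0,0,0],"turn":0},{"hand":0.037,"slide":[0,0,0],"turn":0},{"hand":0.046,"slide":[0,0,0],"turn":0},{"hand":0.046,"slide":[0,0,-0.01],"turn":0}]' 8
python3 -m creep '[{"hand":0.046,"slide":[0,0,-0.03],"turn":0},{"hand":0.05,"slide":[0,0.02,-0.03],"turn":0},{"hand":0.05,"slide":[0.04,0.045,0],"turn":0},{"hand":0.05,"slide":[0.05,0.045,0],"turn":0},{"hand":0.05,"slide":[0.05,0.045,0],"turn":0}]'
python3 -m creep '[{"hand":0.05,"slide":[0.05,0.02,0],"turn":0},{"hand":0.05,"slide":[0.05,0,0],"turn":0},{"hand":0.05,"slide":[0.04,0,0],"turn":0},{"hand":0.05,"slide":[0,0,0],"turn":0}]'
python3 - <<'E'
from m import *
st()
for v in('top','side'):
  for y,h in((.0935,30),(-.0955,22)): railprof(y,h,f'rf{v}{int(y>0)}',v)
p=snapshot('top');save(p,'t9')
cv2.imwrite('pics/t9z.png',cv2.cvtColor(cv2.resize(p['frame'][95:275,110:430],None,fx=2.5,fy=3.3,interpolation=cv2.INTER_CUBIC),cv2.COLOR_RGB2BGR))
q=snapshot('side'); cv2.imwrite('pics/s20.png',cv2.cvtColor(cv2.resize(q['frame'][110:310,80:340],None,fx=3,fy=3,interpolation=cv2.INTER_CUBIC),cv2.COLOR_RGB2BGR))
E
```

```text
clock: 74.7
tool_pos: [0.596, -0.0742, 0.1335]
eef_rot: [-0.689, 0.724, 0.006, -0.006]
contact_force: [0.6, 0.5, 0.1]
opening: 0.52
clock: 75.32
tool_pos: [0.4415, -0.2011, 0.197]
eef_rot: [-0.69, 0.724, 0.004, -0.005]
contact_force: [0.4, -0.9, -0.2]
opening: 0.566
clock: 75.82
tool_pos: [0.4145, -0.3429, 0.1974]
eef_rot: [-0.687, 0.727, 0.003, -0.006]
contact_force: [0.4, -0.1, 0.0]
opening: 0.571
t 75.83 pos [ 0.4145 -0.3429  0.1974] F [ 0.4 -0.1  0. ] M [ 0.05  0.03 -0.05] open mm 50.3
[[-0.056, -0.998, -0.014], [-0.998, 0.056, -0.004], [0.004, 0.014, -1.0]]
top floor z at x=0 3.07 tilt deg -0.31 115
top floor z at x=0 2.97 tilt deg -0.22 305
side floor z at x=0 8.63 tilt deg -0.84 153
side floor z at x=0 8.18 tilt deg -7.08 89
```

View pics/t9z.png

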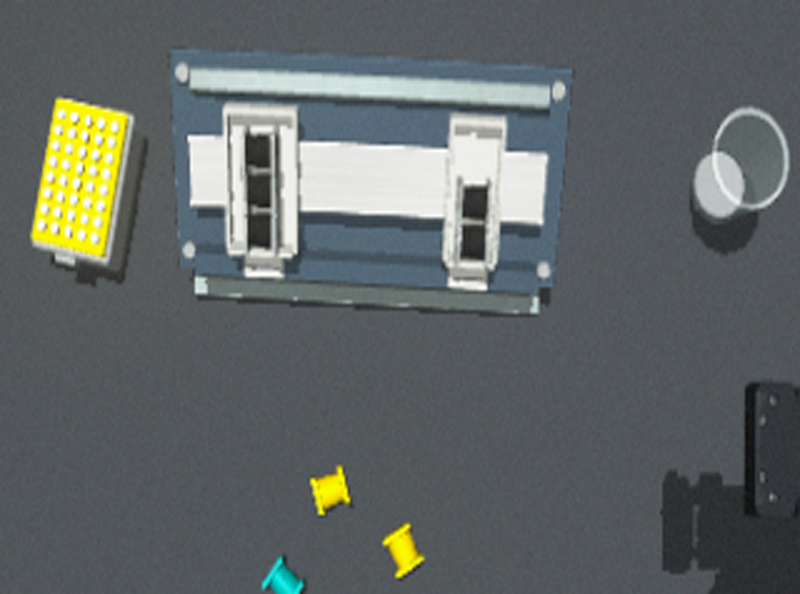

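View pics/s20.png

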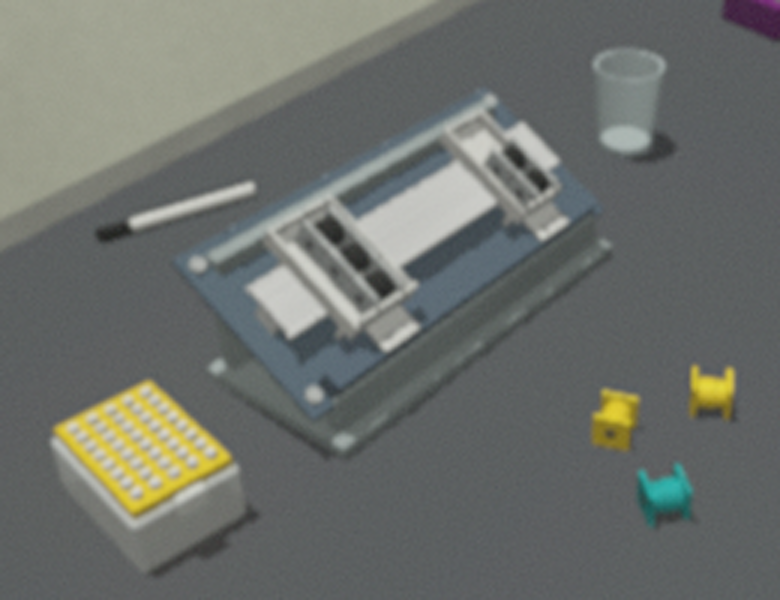

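View pics/rfside0.png

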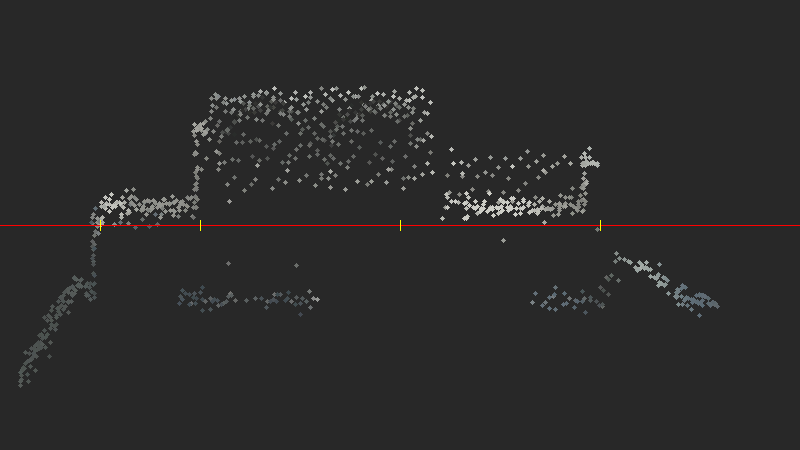

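Everything is in place: three soft mounts in the wide tray, two hard in the narrow, both trays flat, and the bystanders look unmoved. Handing in.

```bash
python3 -c "
from plant import finish_job
print(finish_job())"
```

```text
the job is handed in; nothing more can be done
None
```

I clipped both trays onto the rail and sorted all five mounts into them, then handed the job in at about 76 s of the 210 s allowed. The hand-in reported no verdict.

**Trays:** I hooked each lip under the rail's upper edge and pressed the foot down until the tray lay flat. In the last top-view check, the floors were 3.0 mm above the rail face, as they should be, with tilt of 0.3° or less. They sit at about y = +93 mm (wide) and -95 mm (narrow). Skew was close to zero when I measured it before loading the mounts.

**Mounts:** I squeezed each one at 10 N.

| Mounts | Finger opening | Result | Tray |
|---|---|---|---|
| 1, 2, 3 | about 21–22 mm | soft | wide |
| 4, 5 | about 28 mm | hard | narrow |

All five lie flat inside their trays in both final pictures. The tip box and beaker look unmoved, and the arm is clear of everything.

**What went wrong on the way:**
- **Narrow tray:** it sagged in my first grip and the fingertips touched the rail. I set its angle again on the bench, let it down on the rail and regripped higher.
- **Third soft mount:** it first rested tilted, so I pressed it flat with closed fingers.
- **Side camera:** it read about 1 mm higher than the top camera all through. Its last tilt fits, up to 7° on the narrow tray, were disturbed by the mounts covering the floors. I relied on the top camera for that.

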